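Pack glazed tiles in a carrying rack and lock the hold-down bar

ROBOT

A 6-joint arm with a two-finger parallel gripper is mounted at the origin on the work surface. World frame = base frame: x ahead of the robot, y to its left, z up, the work surface at z = 0. Lengths are in m, angles in rad, forces in N, time in s.
With the tool pointing down it reaches from about 0.3 to 0.775 m from the base axis. Payload 14.6 kg.
Tool frame: the origin (TCP) lies at the very end of the fingers, on their centre line; the grasp point (between the pads) lies ctrl.tcp_to_grasp behind it (ctrl.tcp_to_grasp is the distance from the TCP to the grasp point, in m); x points along the fingers, y is the direction in which the jaws open and shut, and the axes are right-handed (so a half turn about x gives the same grasp; the last joint's range is limited). The gripper opens to 94 mm and grips with 3 to 60 N. Pads are 16 mm wide; open, the fingers measure 119 mm over their backs; the gripper's body (75 mm by 177 mm) begins 78 mm behind the grasp point.
Start: joints at [-1.27, 0.3, 1.521, -0, 1.321, -0.067], TCP at [0.198, -0.513, 0.205] pointing down, gripper open.
Joint ranges: [-3.03, 3.03], [-0.79, 2.21], [0.23, 2.52], [-1.04, 4.18], [0, 3.07], [-2.55, 2.55]. Speed limits (rad/s): [2.22, 2.22, 2.57, 3.14, 3.14, 3.14].

INTERFACE

Orientations are given as [roll, pitch, yaw] about the fixed x, y, z axes, in that order (R = Rz(yaw) Ry(pitch) Rx(roll)).
In Python, from station import ctrl gives the robot as it stands.
- The arm moves only by the tool play_rows, never from a script. Its argument "increments" is a list that holds one entry, the list of rows, each a list of 5 numbers: the closure in counts, from 0 (fully open) to 255 (shut), then the shift along the tool's x, y, z in cm, then the turn about the tool's x in degrees. A call has 1 to 12 rows; each row shifts and turns the commanded pose from where the row before left it, along the tool's axes as they then stand; what a row does not reach is not made up. A row lasts 1/12 s, in which the tool goes at most 41.7 mm and 7.16 degrees, less where a joint would pass 70% of its speed; a pose out of reach is approached as far as the arm can. A call is refused whole if a number of a shift passes 4.17 or a number of a turn 7.16, either way. A call with a gripper value outside its range is refused whole. The fingers move at their own pace and stop on an object; "newtons" is the grip in N (left out, the last holds). Time passes only in rows, so rows that do not move let the fingers close. It gives the time, the measured TCP pose, the force and the opening at its end, in the units of the state.
- ctrl.get_obs(): the state, without advancing time (a new reading comes with each control period).
- ctrl.camera(name): name is "scene" or "top" or "wrist"; returns the picture (384x512x3 uint8, red, green, blue); there is no depth.
- ctrl.calibration(name): a dict with "fx", "fy", "cx", "cy" (pixels), "rvec" (rotation vector, rad) and "tvec" (3), from world to camera coordinates, as OpenCV has them; the wrist camera has in their place "T_tool_cam" (4x4, takes a point from camera to tool coordinates, whose origin is the TCP and whose axes are the tool frame's). Camera axes: x right, y down, z forward; pixel columns grow to the right and rows downward; lengths in m; the calibration is good to about 2 mm. The wrist camera is an equidistant fisheye: a pixel r from the principal point sees the ray r / f radians off the axis. A picture is of the moment at which its call begins: read the wrist's pose just before it. calibration takes no time and is no camera call.
- ctrl.hand_in(): hands the job in, once; it reports no verdict.
The state is a dict: "time_s": time; "qpos": joint angles; "joint_vel": joint speeds; "tau": joint torques, N m; "ee_pos": TCP position; "eef_rot": TCP orientation; "force": force on the tool from outside, world axes, zero at the start; "moment": the same for the moment, N m; "grip_width": finger opening in m.
Only numpy, scipy, OpenCV 4.12 (cv2) and the standard library are available. Lean on these libraries where they do the work, as an engineer would, in place of code of your own. Each camera call takes 0.05 s, during which the arm holds its last target.

TASK

Pack the loose glazed tiles for transport: first slide the rack's hold-down bar by its red grip all the way open to its stop, then stand every tile lying on the table on its short end in the wooden rack, each fully down in a slot of its own. Then slide the bar all the way back over the tiles to its closed stop and let go; leave everything else on the table where it is.

Things in the scene. Friction and masses are not known exactly. Their poses are not given: they have to be found in the camera images.
- tile1: glazed border tile, a plain slab 120 x 60 x 16 mm, about 0.22 kg, terracotta with a coloured glazed face (blue) and two white stripes. Origin at the centre of the slab; x along its 120 mm length, y along its 60 mm width, z through its 16 mm thickness (up, glazed face up, as it lies flat at the start). None when this tile is absent
- tile2: glazed border tile, a plain slab 120 x 60 x 16 mm, about 0.22 kg, terracotta with a coloured glazed face (green) and two white stripes. Origin at the centre of the slab; x along its 120 mm length, y along its 60 mm width, z through its 16 mm thickness (up, glazed face up, as it lies flat at the start). None when this tile is absent
- tile3: glazed border tile, a plain slab 120 x 60 x 16 mm, about 0.22 kg, terracotta with a coloured glazed face (yellow) and two white stripes. Origin at the centre of the slab; x along its 120 mm length, y along its 60 mm width, z through its 16 mm thickness (up, glazed face up, as it lies flat at the start). None when this tile is absent
- tile4: glazed border tile, a plain slab 120 x 60 x 16 mm, about 0.22 kg, terracotta with a coloured glazed face (blue) and two white stripes. Origin at the centre of the slab; x along its 120 mm length, y along its 60 mm width, z through its 16 mm thickness (up, glazed face up, as it lies flat at the start). None when this tile is absent
- tile5: glazed border tile, a plain slab 120 x 60 x 16 mm, about 0.22 kg, terracotta with a coloured glazed face (green) and two white stripes. Origin at the centre of the slab; x along its 120 mm length, y along its 60 mm width, z through its 16 mm thickness (up, glazed face up, as it lies flat at the start). None when this tile is absent
- rack: low wooden tile rack fixed to the table. Origin on the table under its centre, z up, x along its row of 5 slots (roughly to the robot's left), y roughly towards the robot. Base 300 x 100 mm, 12 mm thick. Six cross fins beside the slots, 18 mm thick, rounded tops 50 mm above the table; side rails at y = +-36 to 42 mm, also 50 mm above the table, close the slots' ends
- slot1 (a point): centre of the floor of the first slot, at the robot's right end of the row (rack x = -80 mm, 12 mm above the table). Every slot is 22 mm wide in rack x and 72 mm long in rack y, 38 mm deep. A 16 mm thick tile stands in it on its 60 mm end, width along rack y: its centre is then 60 mm above this point, and it may lean up to some 10 degrees
- slot2 (a point): the same for the second slot (rack x = -40 mm)
- slot3 (a point): the same for the middle slot (rack x = 0)
- slot4 (a point): the same for the fourth slot (rack x = 40 mm)
- slot5 (a point): the same for the fifth slot, at the robot's left end, on the side of the tiles (rack x = 80 mm)
- bar (a joint): hold-down bar, in m: 0 = closed stop (bar over the middle of the slots), 0.14 = open stop (140 mm to the rack's -y side, away from the robot); starts 0 to 30 mm from closed. Friction 2 N plus 8 N per m/s, no spring; stays where left. A steel bridge along rack x, 20 mm wide, underside 146 mm above the table, on posts at rack x = +-133 mm; tracks along y, 26 mm high, to y = -175 mm
- bar_grip (a point): centre of the upright red grip block on top of the bar's left end (rack x = 133 mm): 34 mm (rack x) x 22 mm (rack y) x 44 mm high, from 158 to 202 mm above the table. Its axes are the rack's; it moves along the rack's -y, away from the robot, as the bar opens
- saucer: bystander among the tiles: terracotta saucer 90 mm across, 20 mm high, origin under its centre
- bottle1: bystander: blue bottle 68 mm across, 190 mm high, origin under its centre
- bottle2: bystander: blue bottle like bottle1
- vase: bystander: white ceramic vase, 104 mm across, 170 mm high, origin under its centre
- dustpan: bystander: steel dustpan 190 (x) x 200 (y) mm, about 42 mm high, with a handle bar at its +x end; origin under its centre
- brush: bystander: hand brush 200 mm long, lying; origin under its centre. Also standing fixed on the robot's right: a white crate 160 mm high (all of it beyond y = -0.45 m, x = 0.38 to 0.86 m) and a green drawer unit 200 mm high (beyond y = -0.41 m, x below 0.26 m)
Mind the look-alikes: they are no part of the job. Leave any pink look-alike of the tile3 alone.

How it is judged:
By the outcome, as a careful person would: the job done as asked, in the order asked, and still so for the second after the job is handed in, with the robot touching nothing.
Of tile1, tile2, tile3, tile4, tile5 only 3 to 5 are there at a start; the rules pass over those that are not, and their reading is None.
At some moment in a run one of tile1, tile2, tile3, tile4, tile5 may be knocked a few centimetres aside while the robot is not near it.
It also fails if it takes over 210 s, if anything falls off the work surface, if the arm or the gripper's body presses on something with over 40 N, if the wrist force passes 120 N, or if a joint passes its speed limit or range.

## Working session

There is one attempt and no reset: what is moved stays moved. The work goes in short steps, Python scripts to look and compute and a tool call to move; the robot and the scene stay as the last step left them, time stands still between calls to the robot, and variables do not carry over. Pictures are saved under pics/ and viewed, and the job is handed in when it is done.

Besides the shell and the picture viewer there is one more tool, called after "Emit:" in YAML: its name, and indented under it one key for each argument. play_rows: Moves the arm, as the interface text tells. Its arguments: {"type":"object","properties":{"increments":{"type":"array"},"newtons":{"type":"number"}},"required":["increments"]}

```bash
ls; mkdir -p pics
python3 - <<'E'
from station import ctrl
import cv2
print(ctrl.get_obs()); print(ctrl.tcp_to_grasp)
for n in ["scene","top","wrist"]:
    im=ctrl.camera(n); cv2.imwrite(f"pics/{n}0.png",im[:,:,::-1]); print(n,ctrl.calibration(n))
E
```

```text
pics
{'time_s': 0.0, 'qpos': array([-1.26961175e+00,  3.00475846e-01,  1.52157745e+00,  3.33990129e-05,
        1.32068086e+00, -6.66476185e-02]), 'joint_vel': array([-0.00087436, -0.00122418, -0.00273967,  0.00019821,  0.00056364,
       -0.00046611]), 'tau': array([-8.55256494e-04, -5.31812525e+01, -3.52735126e+01,  7.08008185e-02,
        2.44121393e-02, -9.45766601e-05]), 'ee_pos': array([ 0.19768133, -0.51297231,  0.20488526]), 'eef_rot': array([-1.66577649,  1.56965437,  1.84364007]), 'force': array([0.58893776, 0.8868634 , 0.15953123]), 'moment': array([-0.01909951, -0.01874962, -0.02559069]), 'grip_width': 0.09407653546140107}
0.0188
scene {'fx': 356.0621191119771, 'fy': 356.0621191119771, 'cx': 256.068442431922, 'cy': 187.00530942936373, 'rvec': array([ 1.58275672,  1.82086399, -0.84798944]), 'tvec': array([ 0.05133673, -0.25627408,  1.52022145])}
top {'fx': 456.4886350867278, 'fy': 456.4886350867278, 'cx': 256.25467314245356, 'cy': 185.29095254209733, 'rvec': array([ 2.12040829, -2.13161743,  0.14540538]), 'tvec': array([0.02581129, 0.54776043, 1.36089316])}
wrist {'fx': 297.3186396354542, 'fy': 297.3186396354542, 'cx': 248.8920120471755, 'cy': 196.44460780674112, 'T_tool_cam': array([[-1.25712505e-04, -2.30743787e-01,  9.73014537e-01,
        -1.80509002e-01],
       [ 9.99999992e-01,  1.57446950e-06,  1.29572373e-04,
         6.64560459e-04],
       [-3.14300018e-05,  9.73014545e-01,  2.30743785e-01,
        -6.52166014e-02],
       [ 0.00000000e+00,  0.00000000e+00,  0.00000000e+00,
         1.00000000e+00]])}
```

View pics/scene0.png

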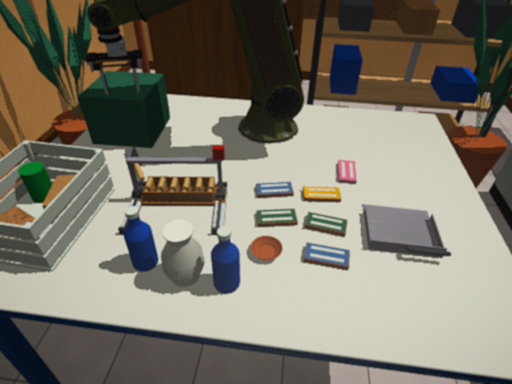

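View pics/top0.png

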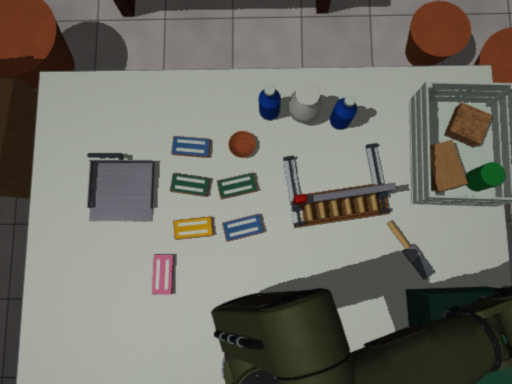

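View pics/wrist0.png

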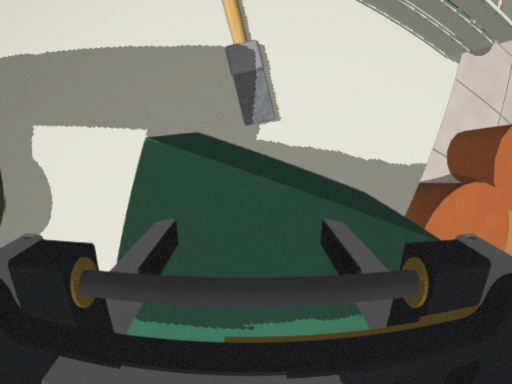

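```bash
cat > h.py <<'E'
import numpy as np, cv2
from scipy.spatial.transform import Rotation as Ro
from station import ctrl
def ray(n,uv,z,cal=None):
    c=cal or ctrl.calibration(n); R=cv2.Rodrigues(c['rvec'])[0]; t=c['tvec']
    uv=np.atleast_2d(uv).astype(float)
    d=np.c_[(uv[:,0]-c['cx'])/c['fx'],(uv[:,1]-c['cy'])/c['fy'],np.ones(len(uv))]@R
    o=-R.T@t; s=(z-o[2])/d[:,2]; return o+d*s[:,None]
def proj(n,p):
    c=ctrl.calibration(n); K=np.array([[c['fx'],0,c['cx']],[0,c['fy'],c['cy']],[0,0,1]])
    return cv2.projectPoints(np.atleast_2d(p).astype(float),c['rvec'],c['tvec'],K,None)[0][:,0]
def Rt(o): return Ro.from_euler('xyz',o['eef_rot']).as_matrix()
def st(o=None):
    o=o or ctrl.get_obs(); R=Rt(o)
    print('t',round(o['time_s'],2),'tcp',o['ee_pos'].round(4),'F',o['force'].round(1),'w',round(o['grip_width'],4),'q6',o['qpos'][5].round(3))
    print('ty',R[:,1].round(3),'tz',R[:,2].round(3),'tx',R[:,0].round(3)); return o,R
def crop(n,im,x0,y0,x1,y1,s,fn):
    c=cv2.resize(im[y0:y1,x0:x1],None,fx=s,fy=s,interpolation=cv2.INTER_CUBIC); cv2.imwrite(fn,c[:,:,::-1])
def tiles(im=None,z=0.016):
    im=ctrl.camera('top') if im is None else im
    hsv=cv2.cvtColor(im,cv2.COLOR_RGB2HSV); out=[]
    for nm,(lo,hi) in {'blue':((100,80,40),(125,255,255)),'green':((45,80,20),(90,255,255)),'yellow':((18,120,100),(35,255,255)),'pink':((150,80,60),(179,255,255))}.items():
        m=cv2.inRange(hsv,lo,hi); m=cv2.morphologyEx(m,cv2.MORPH_CLOSE,np.ones((7,7)))
        for c in cv2.findContours(m,cv2.RETR_EXTERNAL,cv2.CHAIN_APPROX_NONE)[0]:
            if cv2.contourArea(c)<200: continue
            u=cv2.minAreaRect(c)[0]
            p=ray('top',c[:,0,:],z)
            (cx,cy),(w,h),a=cv2.minAreaRect((p[:,:2]*1000).astype(np.float32))
            if w<h: w,h,a=h,w,a+90
            a=(a+90)%180-90
            if max(w,h)<90 or max(w,h)>150: continue
            out.append((nm,cx/1000,cy/1000,w,h,a)); print(nm,'px',np.round(u),'xy',round(cx),round(cy),'size',round(w),round(h),'ang',round(a,1))
    return out
E
python3 - <<'E'
from h import *
st()
im=ctrl.camera('top'); tiles(im)
crop('top',im,270,130,420,240,5,'pics/t1.png')
im=ctrl.camera('scene'); crop('scene',im,110,130,250,240,5,'pics/s1.png')
E
```

```text
t 0.15 tcp [ 0.1977 -0.513   0.205 ] F [1.1 0.5 0.9] w 0.0942 q6 -0.067
ty [ 0.36  -0.933 -0.001] tz [-0.933 -0.36  -0.   ] tx [-0.     0.001 -1.   ]
blue px [243. 227.] xy 422 66 size 115 53 ang -76.3
blue px [190. 146.] xy 682 234 size 114 54 ang 84.6
blue px [342. 114.] xy 781 -253 size 100 72 ang -28.7
blue px [270. 104.] xy 817 -20 size 98 68 ang -0.6
green px [492. 374.] xy -10 -662 size 110 47 ang -89.8
green px [236. 185.] xy 554 86 size 111 52 ang -77.7
green px [189. 184.] xy 559 234 size 113 51 ang 81.4
green px [485. 176.] xy 578 -689 size 126 76 ang -76.3
yellow px [192. 227.] xy 422 222 size 117 57 ang -84.3
pink px [163. 274.] xy 280 311 size 115 61 ang -1.2
```

View pics/t1.png

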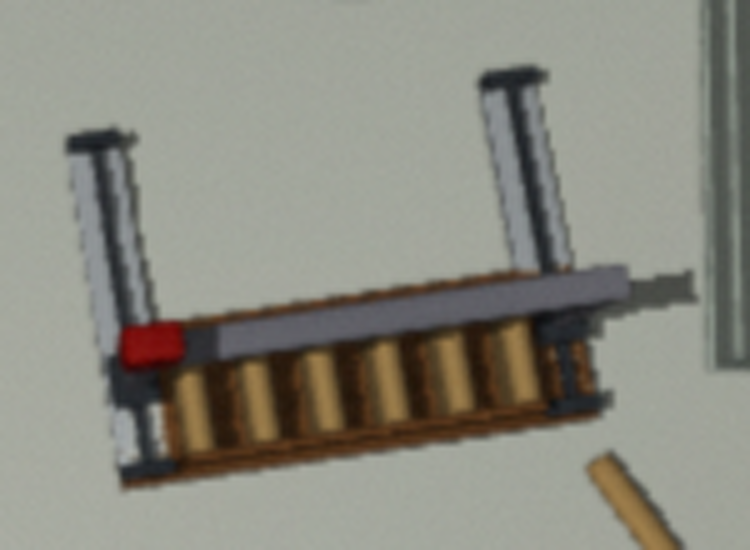

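View pics/s1.png

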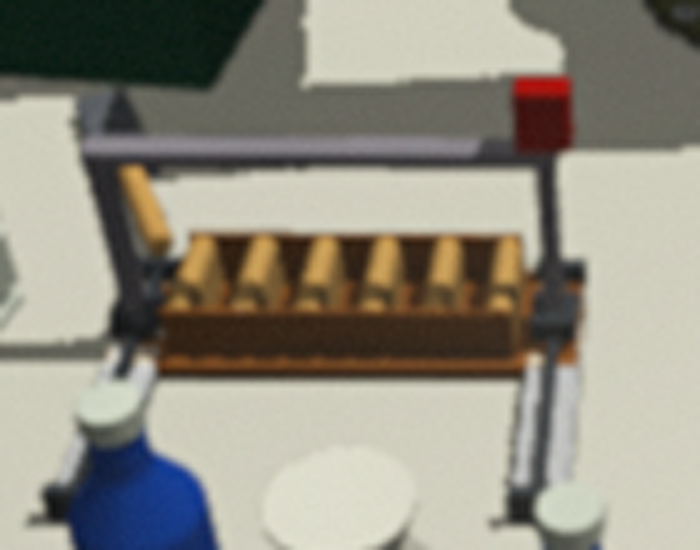

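Run:
```python
from h import *
for n in('top','scene'):
    c=ctrl.calibration(n); print(n,-cv2.Rodrigues(c['rvec'])[0].T@c['tvec'])
pts=[(294.4,227.4),(391,212.6)]
p=ray('top',pts,0.006); d=p[0]-p[1]; print(p,np.linalg.norm(d),np.degrees(np.arctan2(d[1],d[0])))
for n in('top','scene'):
    im=ctrl.camera(n); h=cv2.cvtColor(im,cv2.COLOR_RGB2HSV)
    m=((h[...,0]<5)|(h[...,0]>174))&(h[...,1]>180)&(h[...,2]>60)
    x0,x1,y0,y1=(280,320,185,215) if n=='top' else (200,235,138,170)
    k=np.zeros_like(m); k[y0:y1,x0:x1]=1; m&=k
    ys,xs=np.nonzero(m); print(n,xs.min(),xs.max(),ys.min(),ys.max(),len(xs))
    if n=='top':
        q=cv2.minAreaRect(np.c_[xs,ys].astype(np.float32)); print(q)
        print(ray(n,[q[0]],.202), ray(n,cv2.boxPoints(q),.202))
        print(im[196:206,300])
    else:
        b=m&(h[...,2]>170); ys,xs=np.nonzero(b); print('bright',xs.min(),xs.max(),ys.min(),ys.max(),ray(n,[(xs.mean(),ys.mean())],.202))
# two-line fins
im=ctrl.camera('top');h=cv2.cvtColor(im,cv2.COLOR_RGB2HSV)
m=cv2.inRange(h,(12,60,110),(25,255,255)); m[:, :295]=0;m[:,388:]=0;m[:190]=0;m[225:]=0
n,l,s,c=cv2.connectedComponentsWithStats(m)
for i in range(1,n):
    if s[i,4]>20: print(s[i],c[i].round(1),ray('top',[c[i]],.05).round(4))
```

```text
top [ 0.32222292 -0.01108672  1.43135858]
scene [1.33633645 0.11296493 0.76212134]
[[ 0.42056588 -0.094412    0.006     ]
 [ 0.46502339 -0.39515082  0.006     ]] 0.3040070801072895 98.4089981757003
top 294 306 195 202 90
((300.0, 198.5), (7.0, 12.0), 90.0)
[[ 0.48513538 -0.09940319  0.202     ]] [[ 0.49482075 -0.08333053  0.202     ]
 [ 0.49460057 -0.11582123  0.202     ]
 [ 0.47548037 -0.11542549  0.202     ]
 [ 0.47568734 -0.08301489  0.202     ]]
[[119  14  11]
 [123  15  11]
 [124  18  14]
 [125  17  15]
 [125  18  14]
 [111  14  14]
 [ 70   7   3]
 [ 50  14  13]
 [ 36  26  28]
 [ 31  31  33]]
scene 213 223 146 158 104
bright 214 222 147 147 [[ 0.49141213 -0.10033719  0.202     ]]
[371 195   6  15  63] [373.4 202.2] [[ 0.4926 -0.332   0.05  ]]
[345 199   6  15  63] [347.4 206.2] [[ 0.4809 -0.2532  0.05  ]]
[358 198   6  14  60] [360.4 204.5] [[ 0.4857 -0.2926  0.05  ]]
[331 201   7  15  64] [334.3 207.9] [[ 0.4759 -0.2134  0.05  ]]
[319 203   6  15  63] [321.3 210.1] [[ 0.4694 -0.1742  0.05  ]]
[306 205   6  15  63] [308.3 212.2] [[ 0.4633 -0.1348  0.05  ]]
```

Emit:
play_rows:
  increments:
    - [[0,-3,0,0,0],[0,-3,0,0,-7],[0,-3,0,0,-7],[0,-2,0,0,-7],[0,0,0,0,-7],[0,0,0,0,-7],[0,0,0,0,-7],[0,0,0,0,-7],[0,0,0,0,-7],[0,0,0,0,-7],[0,0,0,0,-7],[0,0,0,0,-7]]
  newtons: 40

```text
time_s: 1.4
ee_pos: [0.1977, -0.5132, 0.3154]
eef_rot: [-2.991, 1.571, 1.868]
force: [-0.0, 0.2, -0.3]
grip_width: 0.094
```

```bash
cat >> h.py <<'E'
def to(p,yawdeg=None,verbose=True):
    "tool-frame cm shift to world p, and turn deg needed (applied after) to bring ty angle to yaw mod 180"
    o,R=st(); d=R.T@(np.array(p)-o['ee_pos'])*100
    s='shift cm %s'%d.round(2)
    if yawdeg is not None:
        a=np.degrees(np.arctan2(R[1,1],R[0,1])); e=(yawdeg-a+90)%180-90; s+=' turn %.2f'%(-e)
    print(s)
RY=8.45
E
python3 - <<'E'
from h import *
to([.488,-.0995,.31],RY)
E
```

```text
t 1.4 tcp [ 0.1977 -0.5132  0.3154] F [-0.   0.2 -0.3] w 0.094 q6 -1.417
ty [ 0.989  0.146 -0.   ] tz [ 0.146 -0.989 -0.   ] tx [-0.  0. -1.]
shift cm [  0.54  34.77 -36.67] turn -0.03
```

Emit:
play_rows:
  increments:
    - [[0,0,2,-2.1,0],[0,0,2.7,-2.9,0],[0,0,2.7,-2.9,0],[0,0,2.7,-2.9,0],[0,0,2.7,-2.9,0],[0,0,2.7,-2.9,0],[0,0,2.7,-2.9,0],[0,0,2.7,-2.9,0],[0,0,2.7,-2.9,0],[0,0,2.7,-2.9,0],[0,0,2.7,-2.9,0],[0,0,2.7,-2.9,0]]

```text
time_s: 2.4
ee_pos: [0.4646, -0.1301, 0.3157]
eef_rot: [1.092, 1.57, -0.338]
force: [-0.0, -0.6, 0.2]
grip_width: 0.0939
```

Run:
```python
from h import *
to([.488,-.0995,.21],RY)
```

```text
t 2.4 tcp [ 0.4646 -0.1301  0.3157] F [-0.  -0.6  0.2] w 0.0939 q6 -0.49
ty [0.99 0.14 0.  ] tz [ 0.14 -0.99  0.  ] tx [ 0.001 -0.    -1.   ]
shift cm [10.57  2.74 -2.71] turn -0.37
```

Emit:
play_rows:
  increments:
    - [[0,0,1,-1,0],[0,0,1,-1,-0.3],[0,0,0.75,-0.7,0],[0,2,0,0,0],[0,2,0,0,0],[0,1,0,0,0],[0,0,0,0,0],[0,0,0,0,0]]

```text
time_s: 3.07
ee_pos: [0.4873, -0.1017, 0.2659]
eef_rot: [-1.861, 1.571, 2.997]
force: [-0.1, 0.8, 1.0]
grip_width: 0.0938
```

```bash
cat >> h.py <<'E'
def wproj(p,o,c):
    R=Rt(o); T=np.eye(4); T[:3,:3]=R; T[:3,3]=o['ee_pos']; W=np.linalg.inv(T@c['T_tool_cam'])
    p=np.atleast_2d(p); q=p@W[:3,:3].T+W[:3,3]; th=np.arctan2(np.hypot(q[:,0],q[:,1]),q[:,2]); ph=np.arctan2(q[:,1],q[:,0])
    return np.c_[c['cx']+c['fx']*th*np.cos(ph),c['cy']+c['fy']*th*np.sin(ph)]
def wray(uv,z,o,c):
    uv=np.atleast_2d(uv).astype(float); a=(uv-[c['cx'],c['cy']])/c['fx']; th=np.hypot(a[:,0],a[:,1]); k=np.sinc(th/np.pi)
    d=np.c_[a*k[:,None],np.cos(th)]; T=np.eye(4); T[:3,:3]=Rt(o); T[:3,3]=o['ee_pos']; T=T@c['T_tool_cam']
    d=d@T[:3,:3].T; o0=T[:3,3]; return o0+d*((z-o0[2])/d[:,2])[:,None]
E
python3 - <<'E'
from h import *
o,R=st(); im=ctrl.camera('wrist'); cv2.imwrite('pics/w2.png',im[:,:,::-1]); c=ctrl.calibration('wrist')
ex=np.array([-.147,.989,0]);ey=np.array([-.989,-.147,0]);ez=np.array([0,0,1])
g=np.array([.488,-.0995,.18])
print(wproj([g+sx*.017*ex+sy*.011*ey+.022*ez for sx,sy in((-1,-1),(1,-1),(1,1),(-1,1))],o,c).round(1))
E
```

```text
t 3.07 tcp [ 0.4873 -0.1017  0.2659] F [-0.1  0.8  1. ] w 0.0938 q6 -0.425
ty [ 0.989  0.145 -0.   ] tz [ 0.145 -0.989 -0.   ] tx [-0.  0. -1.]
[[264.1 221.7]
 [264.5 183. ]
 [238.2 183. ]
 [238.6 221.7]]
```

View pics/w2.png

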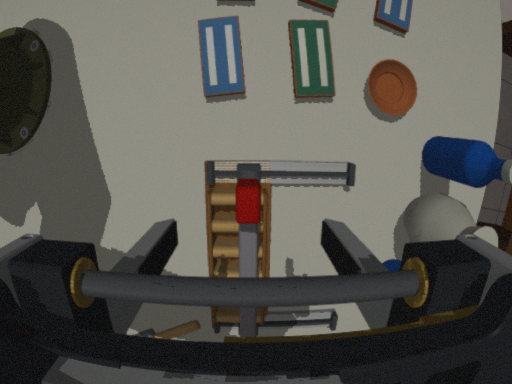

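Emit:
play_rows:
  increments:
    - [[0,3,0,0,0],[0,3,0,0,0],[0,2.4,0,0,0],[0,1,0,0,0],[120,0,0,0,0],[180,0,0,0,0],[220,0,0,0,0],[220,0,0,0,0],[220,0,0,0,0],[220,0,0,0,0],[220,0,0,0,0],[220,0,0,0,0]]
  newtons: 20

```text
time_s: 4.12
ee_pos: [0.4873, -0.1015, 0.1717]
eef_rot: [1.113, 1.571, -0.312]
force: [0.4, -0.6, -0.6]
grip_width: 0.0442
```

Run:
```python
from h import *
st()
```

```text
t 4.12 tcp [ 0.4873 -0.1015  0.1717] F [ 0.4 -0.6 -0.6] w 0.0442 q6 -0.425
ty [0.989 0.146 0.   ] tz [ 0.146 -0.989  0.   ] tx [ 0. -0. -1.]
```

Emit:
play_rows:
  increments:
    - [[220,0,0,0,0],[220,0,0,0,0],[220,0,0,0,0],[220,0,0,0,0],[220,0,0,0,0],[220,0,0,0,0]]

```text
time_s: 4.62
ee_pos: [0.4872, -0.1014, 0.1714]
eef_rot: [-1.902, 1.571, 2.956]
force: [-0.6, 0.4, 0.5]
grip_width: 0.0217
```

Emit:
play_rows:
  increments:
    - [[220,0,0.5,0,0],[220,0,1,0,0],[220,0,1.2,0,0],[220,0,1.2,0,0],[220,0,1.2,0,0],[220,0,1.2,0,0],[220,0,1.2,0,0],[220,0,1.2,0,0],[220,0,1.2,0,0],[220,0,1,0,0],[220,0,0.5,0,0],[220,0,0,0,0]]

```text
time_s: 5.62
ee_pos: [0.601, -0.0851, 0.1715]
eef_rot: [0.809, 1.569, -0.616]
force: [2.9, -4.8, 1.0]
grip_width: 0.0221
```

Emit:
play_rows:
  increments:
    - [[220,0,0.2,0,0],[220,0,0.2,0,0],[220,0,0.2,0,0],[220,0,0.2,0,0],[220,0,0,0,0]]

```text
time_s: 6.03
ee_pos: [0.608, -0.0841, 0.1715]
eef_rot: [0.387, 1.57, -1.038]
force: [2.1, -4.9, 1.2]
grip_width: 0.022
```

Run:
```python
from h import *
st()
```

```text
t 6.03 tcp [ 0.608  -0.0841  0.1715] F [ 2.1 -4.9  1.2] w 0.022 q6 -0.343
ty [0.989 0.145 0.   ] tz [ 0.145 -0.989  0.001] tx [ 0.    -0.001 -1.   ]
```

Emit:
play_rows:
  increments:
    - [[220,0,0.2,0,0],[220,0,0.2,0,0],[220,0,0.2,0,0],[220,0,0,0,0]]

```text
time_s: 6.37
ee_pos: [0.6098, -0.0839, 0.1712]
eef_rot: [-1.632, 1.56, -3.057]
force: [-39.4, -8.4, 16.3]
grip_width: 0.0228
```

Emit:
play_rows:
  increments:
    - [[220,0,0.2,0,0],[220,0,0.2,0,0],[220,0,0.2,0,0],[220,0,0,0,0]]

```text
time_s: 6.7
ee_pos: [0.6155, -0.083, 0.1711]
eef_rot: [-1.641, 1.559, -3.066]
force: [-39.1, -7.8, 15.6]
grip_width: 0.0345
```

Emit:
play_rows:
  increments:
    - [[220,0,-0.5,0,0],[100,0,-0.1,0,0],[0,0,0,0,0],[0,0,0,0,0],[0,0,0,0,0],[0,0,0,0,0],[0,-1,0,0,0],[0,-3,0,0,0],[0,-3,0,0,0],[0,-3,0,0,0],[0,-2,0,0,0]]

```text
time_s: 7.62
ee_pos: [0.6142, -0.0827, 0.2955]
eef_rot: [1.259, 1.567, -0.165]
force: [0.1, -0.6, 0.6]
grip_width: 0.0886
```

Run:
```python
from h import *
st()
im=ctrl.camera('top'); crop('t',im,150,100,420,300,3,'pics/t3.png'); cv2.imwrite('pics/t3raw.png',im[:,:,::-1]); tiles(im)
o=ctrl.get_obs(); w=ctrl.camera('wrist'); cv2.imwrite('pics/w3.png',w[:,:,::-1])
```

```text
t 7.62 tcp [ 0.6142 -0.0827  0.2955] F [ 0.1 -0.6  0.6] w 0.0886 q6 -0.339
ty [0.989 0.146 0.003] tz [ 0.146 -0.989  0.001] tx [ 0.004 -0.001 -1.   ]
blue px [190. 146.] xy 682 234 size 114 54 ang 84.5
blue px [342. 114.] xy 782 -252 size 100 73 ang -28.7
blue px [266. 104.] xy 817 -9 size 98 45 ang -0.5
green px [237. 185.] xy 555 84 size 115 52 ang -77.7
green px [189. 184.] xy 559 234 size 113 51 ang 81.4
green px [485. 176.] xy 578 -689 size 126 75 ang -75.4
yellow px [192. 227.] xy 422 222 size 117 57 ang -84.3
yellow px [334. 204.] xy 492 -218 size 98 72 ang -82.9
pink px [163. 274.] xy 280 312 size 115 61 ang -1.2
```

View pics/t3.png

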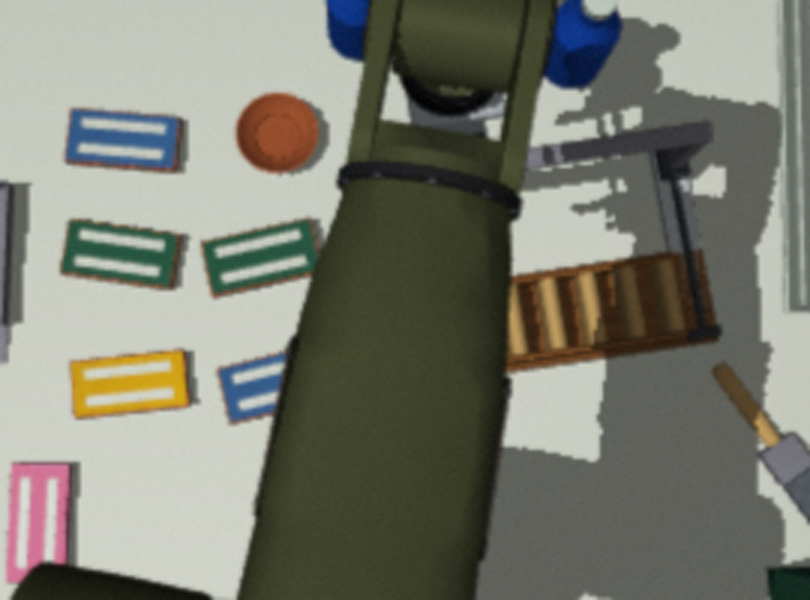

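View pics/w3.png

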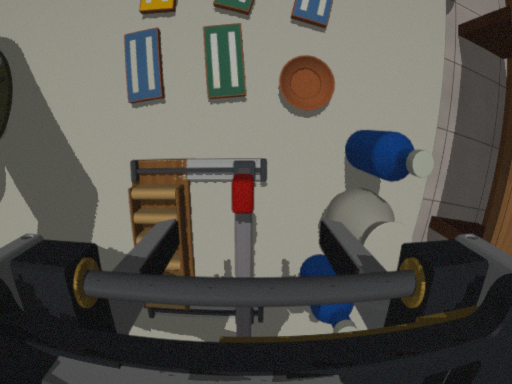

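Run:
```python
from h import *
to([.411,.113,.2],13.7)
```

```text
t 7.72 tcp [ 0.6148 -0.0828  0.2962] F [ 0.7 -0.8  0.1] w 0.0932 q6 -0.339
ty [0.989 0.146 0.006] tz [ 0.146 -0.989  0.002] tx [ 0.007 -0.001 -1.   ]
shift cm [  9.46 -17.37 -22.36] turn -5.32
```

Emit:
play_rows:
  increments:
    - [[0,0,-1,-1.3,0],[0,0,-2,-2.6,0],[0,0,-2,-2.6,0],[0,0,-2,-2.6,0],[0,0,-2,-2.6,0],[0,1.5,-2,-2.6,0],[0,2,-2,-2.6,0],[0,2,-2,-2.6,0],[0,2,-1.4,-1.7,0],[0,2,-1,-1.2,-5.3],[0,0,0,0,0],[0,0,0,0,0]]

```text
time_s: 8.72
ee_pos: [0.4089, 0.1136, 0.1965]
eef_rot: [-1.581, 1.57, -2.914]
force: [-0.3, -0.2, 1.1]
grip_width: 0.0942
```

```bash
cat >> h.py <<'E'
def wtile(nm,fn=None,z=0.016,side=None):
    "wrist view: tiles of a colour nearest TCP; returns xy,angle"
    o=ctrl.get_obs(); im=ctrl.camera('wrist'); c=ctrl.calibration('wrist')
    if fn: cv2.imwrite(fn,im[:,:,::-1])
    lo,hi={'blue':((100,80,40),(125,255,255)),'green':((45,60,20),(90,255,255)),'yellow':((18,120,90),(35,255,255)),'pink':((150,80,60),(179,255,255))}[nm]
    m=cv2.inRange(cv2.cvtColor(im,cv2.COLOR_RGB2HSV),lo,hi); m[330:]=0; m=cv2.morphologyEx(m,cv2.MORPH_CLOSE,np.ones((11,11)))
    for k in cv2.findContours(m,cv2.RETR_EXTERNAL,cv2.CHAIN_APPROX_NONE)[0]:
        if cv2.contourArea(k)<1000: continue
        p=wray(k[:,0,:],z,o,c); (cx,cy),(w,h),a=cv2.minAreaRect((p[:,:2]*1000).astype(np.float32))
        if w<h: w,h,a=h,w,a+90
        a=(a+90)%180-90
        b=cv2.boundingRect(k); print(nm,'px',b,'xy',round(cx,1),round(cy,1),'size',round(w,1),round(h,1),'ang',round(a,1))
E
python3 - <<'E'
from h import *
st(); wtile('blue','pics/w4.png')
E
```

```text
t 8.72 tcp [0.4089 0.1136 0.1965] F [-0.3 -0.2  1.1] w 0.0942 q6 -0.053
ty [ 0.972  0.236 -0.001] tz [ 0.236 -0.972 -0.   ] tx [-0.001 -0.    -1.   ]
blue px (228, 176, 45, 86) xy 420.8 63.7 size 114.8 54.8 ang -76.5
blue px (428, 106, 48, 86) xy 681.8 231.8 size 115.0 54.9 ang 84.6
```

View pics/w4.png

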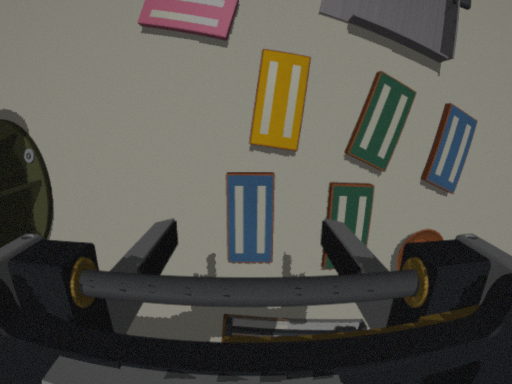

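Emit:
play_rows:
  increments:
    - [[0,3,0,0.3,0],[0,3,0,0,0],[0,3,0,0,0],[0,3,0,0,0],[0,3,0,0,0],[0,2.5,0,0,0],[60,1.2,0,0,0],[80,0.6,0,0,0],[110,0,0,0,0],[110,0,0,0,0],[140,0,0,0,0],[140,0,0,0,0]]
  newtons: 6

```text
time_s: 9.77
ee_pos: [0.4108, 0.1106, 0.0046]
eef_rot: [1.491, 1.569, 0.159]
force: [0.1, -1.5, 4.5]
grip_width: 0.0602
```

Emit:
play_rows:
  increments:
    - [[140,0,0,0,0],[140,0,0,0,0],[140,0,0,0,0]]

```text
time_s: 10.02
ee_pos: [0.4108, 0.1106, 0.0045]
eef_rot: [1.418, 1.568, 0.086]
force: [1.1, -2.4, 8.1]
grip_width: 0.0602
```

Emit:
play_rows:
  increments:
    - [[140,-0.5,0,0,0],[140,-1,0,0,0],[140,-1.5,0,0,0],[140,-1.5,0,0,0],[140,-1.5,0,0,0],[140,-1.5,0,0,0],[140,-1.5,0,0,0],[140,-1.5,0,0,0],[140,-1.5,0,0,0],[140,-1.5,0,0,0],[140,-1.5,0,0,0],[140,0,0,0,0]]

```text
time_s: 11.02
ee_pos: [0.4107, 0.1108, 0.1565]
eef_rot: [1.536, 1.566, 0.204]
force: [-0.1, 0.0, -1.3]
grip_width: 0.0595
```

Run:
```python
from h import *
st(); wtile('blue','pics/w5.png')
im=ctrl.camera('scene'); crop('s',im,180,80,380,230,4,'pics/s5.png')
```

```text
t 11.02 tcp [0.4107 0.1108 0.1565] F [-0.1  0.  -1.3] w 0.0595 q6 -0.061
ty [0.972 0.236 0.004] tz [ 0.236 -0.972  0.   ] tx [ 0.004  0.001 -1.   ]
blue px (443, 102, 50, 94) xy 681.8 232.0 size 115.1 55.0 ang 84.5
```

View pics/w5.png

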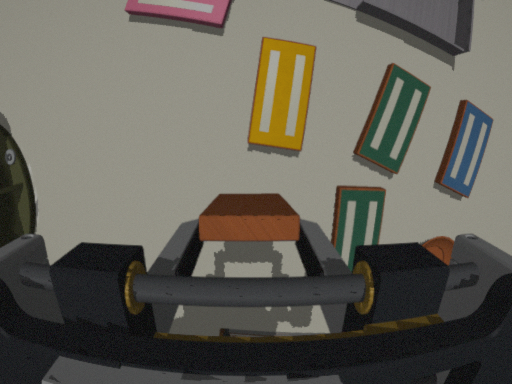

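View pics/s5.png

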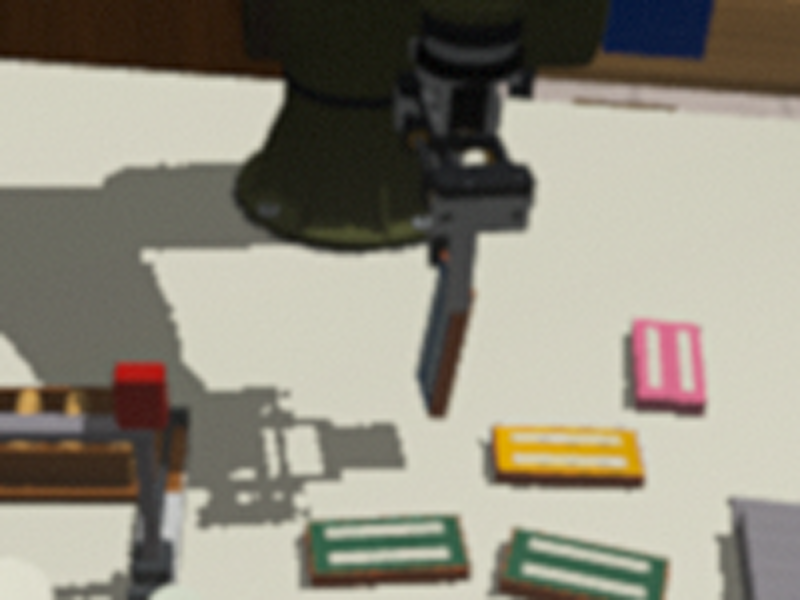

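```bash
cat >> h.py <<'E'
def tl(uv,z):
    o=ctrl.get_obs(); p=wray(uv,z,o,ctrl.calibration('wrist')); return ((p-o['ee_pos'])@Rt(o)*1000).round(1)
E
python3 - <<'E'
from h import *
o=ctrl.get_obs(); z=o['ee_pos'][2]
print('front top edge',tl([(250,239)],z+.018),'back-top edge',tl([(250,215)],z+.018),'bottom',tl([(252,194)],z-.1))
im=cv2.imread('pics/w5.png'); cv2.imwrite('pics/w5c.png',cv2.resize(im[180:260,180:330],None,fx=5,fy=5,interpolation=cv2.INTER_CUBIC))
E
```

```text
front top edge [[-18.   -0.4  -1.4]] back-top edge [[-18.   -0.4 -16.1]] bottom [[100.    1.8  -1.6]]
```

View pics/w5c.png

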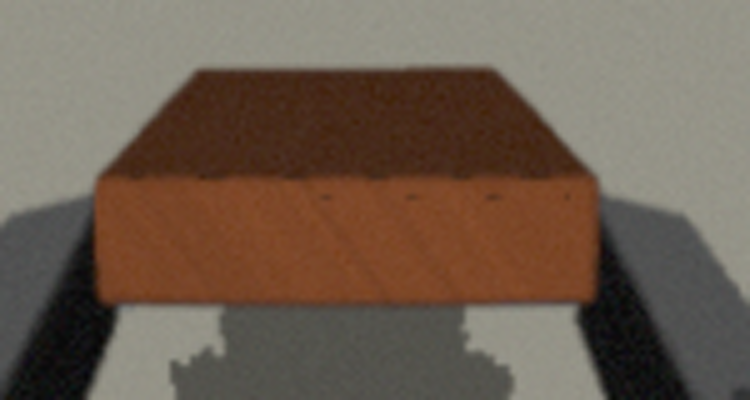

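Emit:
play_rows:
  increments:
    - [[140,0,0,0,0],[140,0,0,0.5,0],[140,0,0,0.5,0],[140,0,0,-0.5,0],[140,0,0,-0.5,0],[140,0,0,0,0]]
  newtons: 4

```text
time_s: 11.62
ee_pos: [0.4096, 0.1112, 0.1533]
eef_rot: [-2.226, 1.57, 2.725]
force: [-0.4, 0.2, -3.2]
grip_width: 0.0599
```

```bash
cat >> h.py <<'E'
def hang(fn,nm='o'):
    o,R=st(); im=ctrl.camera('wrist'); cv2.imwrite(fn,cv2.resize(im[170:270,150:350],None,fx=4,fy=4,interpolation=cv2.INTER_CUBIC)[:,:,::-1])
    h=cv2.cvtColor(im,cv2.COLOR_RGB2HSV)
    col=im[150:270,225:275]; print([tuple(int(x) for x in r) for r in np.median(col[30:100:2],axis=1)])
E
python3 - <<'E'
from h import *
hang('pics/w6.png')
z=ctrl.get_obs()['ee_pos'][2]
for dz in(.008,.013,.018,.023): print(dz,tl([(199.5,216),(299.5,216)],z+dz)[:,1:])
for dz in(-.1,-.095,-.105): print(dz,tl([(219,194),(279,194)],z+dz)[:,1:])
E
```

```text
t 11.62 tcp [0.4096 0.1112 0.1533] F [-0.4  0.2 -3.2] w 0.0599 q6 -0.06
ty [ 0.972  0.236 -0.   ] tz [ 0.236 -0.972 -0.   ] tx [-0.  0. -1.]
[(148, 147, 135), (149, 147, 135), (148, 147, 135), (148, 147, 135), (149, 147, 135), (148, 147, 135), (148, 146, 135), (109, 96, 83), (68, 39, 24), (70, 40, 24), (70, 40, 24), (70, 41, 24), (70, 39, 25), (70, 41, 25), (71, 42, 26), (71, 41, 25), (71, 42, 25), (73, 43, 27), (117, 67, 37), (125, 70, 38), (126, 71, 41), (126, 71, 40), (126, 71, 39), (126, 71, 40), (125, 71, 40), (125, 70, 40), (125, 70, 40), (124, 70, 40), (124, 70, 39), (123, 69, 39), (92, 62, 52), (82, 82, 76), (84, 82, 76), (83, 82, 76), (83, 83, 77)]
0.008 [[-31.3 -12.3]
 [ 30.  -12.3]]
0.013 [[-30.4 -13.8]
 [ 29.1 -13.9]]
0.018 [[-29.5 -15.4]
 [ 28.2 -15.4]]
0.023 [[-28.6 -16.9]
 [ 27.3 -16.9]]
-0.1 [[-30.2  -1.5]
 [ 28.1  -1.6]]
-0.095 [[-29.7  -2.7]
 [ 27.5  -2.7]]
-0.105 [[-30.7  -0.4]
 [ 28.6  -0.4]]
```

View pics/w6.png

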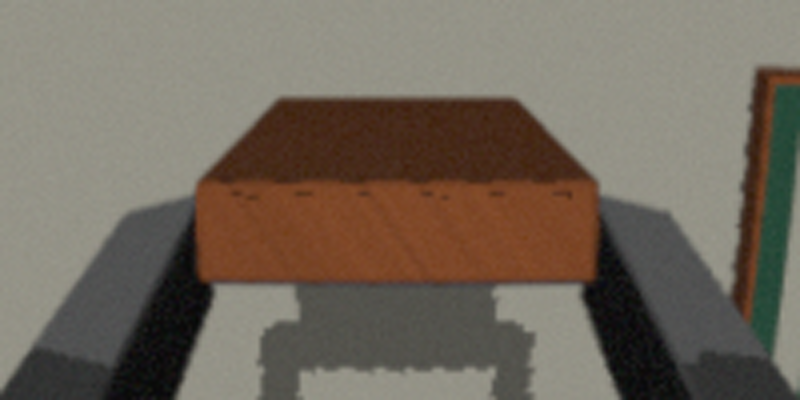

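```bash
cat >> h.py <<'E'
ex=np.array([-.147,.989,0]);ex/=np.linalg.norm(ex);ey=np.array([-ex[1],ex[0],0]);C=-.3015*ex-.450*ey
def slot(k,z,off=0): 
    p=C+(-.08+.04*(k-1)+off)*ex; p[2]=z; return p
E
python3 - <<'E'
from h import *
print(slot(1,.22)); to(slot(1,.22,.006),RY)
E
```

```text
[ 0.50119817 -0.31119551  0.22      ]
t 11.67 tcp [0.4097 0.111  0.1533] F [ 0.5  0.1 -2.8] w 0.0598 q6 -0.061
ty [ 0.972  0.237 -0.   ] tz [ 0.237 -0.972 -0.   ] tx [-0.  0. -1.]
shift cm [-6.67 -1.06 42.59] turn 5.26
```

Emit:
play_rows:
  increments:
    - [[140,-1,0,0.5,0],[140,-2,0,1,0],[140,-2,-0.1,1.5,0],[140,-1.2,-0.2,2,0],[140,-0.5,-0.2,2.5,0],[140,0,-0.2,3,0],[140,0,-0.2,3,0],[140,0,-0.2,3,0],[140,0,0,3,0],[140,0,0,3,0],[140,0,0,3,0],[140,0,0,3,0]]
  newtons: 6

```text
time_s: 12.67
ee_pos: [0.4665, -0.1709, 0.2213]
eef_rot: [0.853, 1.57, -0.479]
force: [-0.1, 0.4, -2.0]
grip_width: 0.0598
```

Emit:
play_rows:
  increments:
    - [[140,0,0,3,0],[140,0,0,3,0],[140,0,0,3,0],[140,0,0,2.5,0],[140,0,0,1.5,0],[140,0,0,1,1.2],[140,0,0,0,2],[140,0,0,0,2],[140,0,0,0,0],[140,0,0,0,0]]

```text
time_s: 13.5
ee_pos: [0.4996, -0.3048, 0.2209]
eef_rot: [1.032, 1.571, -0.391]
force: [0.7, -0.9, -2.6]
grip_width: 0.06
```

Run:
```python
from h import *
to(slot(1,.22,.006),RY)
im=ctrl.camera('wrist'); cv2.imwrite('pics/w7.png',im[:,:,::-1])
c=ctrl.calibration('wrist');o=ctrl.get_obs()
im2=ctrl.camera('scene'); crop('s',im2,100,80,260,220,5,'pics/s7.png')
for k in range(1,7):
    p=C+(-.1+.04*(k-1))*ex+np.array([0,0,.05]); print(k,wproj([p-.036*ey,p+.036*ey],o,c).round(1).tolist())
```

```text
t 13.5 tcp [ 0.4996 -0.3048  0.2209] F [ 0.7 -0.9 -2.6] w 0.06 q6 -0.759
ty [0.989 0.148 0.   ] tz [ 0.148 -0.989  0.   ] tx [ 0. -0. -1.]
shift cm [0.09 0.07 0.06] turn 0.07
1 [[279.7, 203.5], [220.9, 203.4]]
2 [[280.5, 171.2], [220.3, 171.1]]
3 [[281.0, 137.8], [219.9, 137.6]]
4 [[281.3, 104.1], [219.8, 103.9]]
5 [[281.3, 71.0], [219.8, 70.8]]
6 [[281.0, 39.3], [220.2, 39.1]]
```

View pics/w7.png

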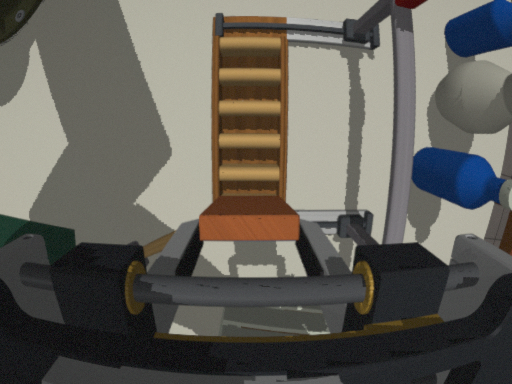

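View pics/s7.png

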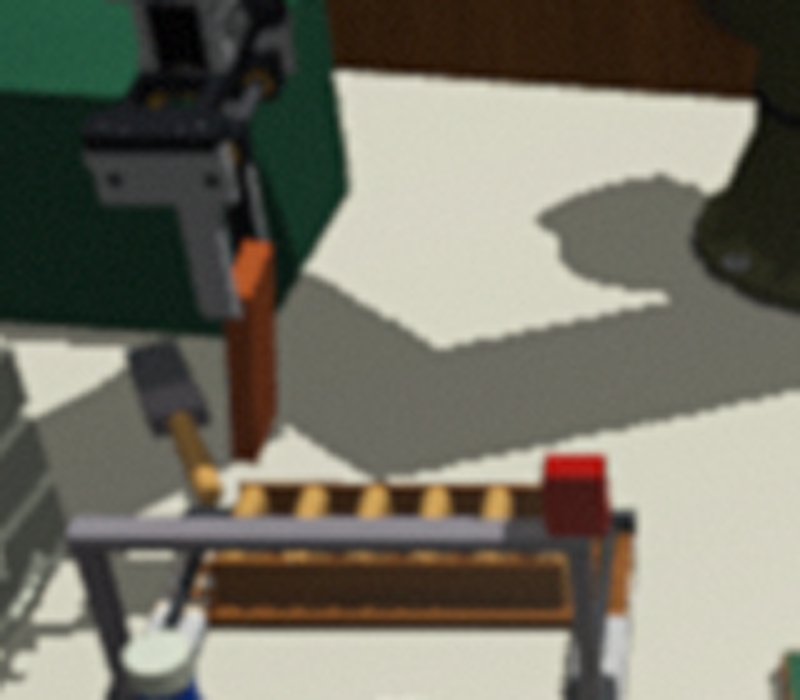

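Run:
```python
from h import *
im=cv2.imread('pics/w7.png'); cv2.imwrite('pics/w7c.png',cv2.resize(im[10:205,200:300],None,fx=4,fy=4,interpolation=cv2.INTER_CUBIC)[:600] if 0 else cv2.resize(im[10:205,200:300],None,fx=3,fy=3,interpolation=cv2.INTER_CUBIC))
t=cv2.imread('pics/t3raw.png'); 
c=ctrl.calibration('wrist');o=ctrl.get_obs()
g=im[:,235:265].mean((1,2)).round().astype(int); print(list(enumerate(g))[30:200])
for k in range(2,7):
    x=(-.1+.04*(k-1)); f=lambda dx,z: wproj([C+(x+dx)*ex+np.array([0,0,z])],o,c)[0,1].round(1)
    print(k,f(0,.05),f(-.009,.041),f(.009,.041))
```

```text
[(30, np.int64(50)), (31, np.int64(51)), (32, np.int64(65)), (33, np.int64(83)), (34, np.int64(88)), (35, np.int64(89)), (36, np.int64(94)), (37, np.int64(116)), (38, np.int64(132)), (39, np.int64(139)), (40, np.int64(140)), (41, np.int64(137)), (42, np.int64(133)), (43, np.int64(126)), (44, np.int64(119)), (45, np.int64(110)), (46, np.int64(98)), (47, np.int64(86)), (48, np.int64(73)), (49, np.int64(63)), (50, np.int64(59)), (51, np.int64(56)), (52, np.int64(56)), (53, np.int64(57)), (54, np.int64(56)), (55, np.int64(54)), (56, np.int64(52)), (57, np.int64(50)), (58, np.int64(49)), (59, np.int64(49)), (60, np.int64(49)), (61, np.int64(48)), (62, np.int64(48)), (63, np.int64(50)), (64, np.int64(49)), (65, np.int64(49)), (66, np.int64(50)), (67, np.int64(61)), (68, np.int64(98)), (69, np.int64(124)), (70, np.int64(136)), (71, np.int64(140)), (72, np.int64(141)), (73, np.int64(139)), (74, np.int64(134)), (75, np.int64(127)), (76, np.int64(120)), (77, np.int64(112)), (78, np.int64(101)), (79, np.int64(88)), (80, np.int64(74)), (81, np.int64(64)), (82, np.int64(57)), (83, np.int64(57)), 
[... 1847 characters left out ...]
int64(143)), (172, np.int64(145)), (173, np.int64(143)), (174, np.int64(138)), (175, np.int64(132)), (176, np.int64(125)), (177, np.int64(118)), (178, np.int64(108)), (179, np.int64(92)), (180, np.int64(72)), (181, np.int64(52)), (182, np.int64(47)), (183, np.int64(47)), (184, np.int64(48)), (185, np.int64(47)), (186, np.int64(46)), (187, np.int64(47)), (188, np.int64(47)), (189, np.int64(56)), (190, np.int64(71)), (191, np.int64(80)), (192, np.int64(81)), (193, np.int64(81)), (194, np.int64(82)), (195, np.int64(75)), (196, np.int64(57)), (197, np.int64(53)), (198, np.int64(54)), (199, np.int64(55))]
2 171.0 177.2 162.7
3 137.5 144.6 129.8
4 103.7 111.7 96.9
5 70.5 79.1 64.7
6 38.7 47.6 34.0
```

View pics/w7c.png

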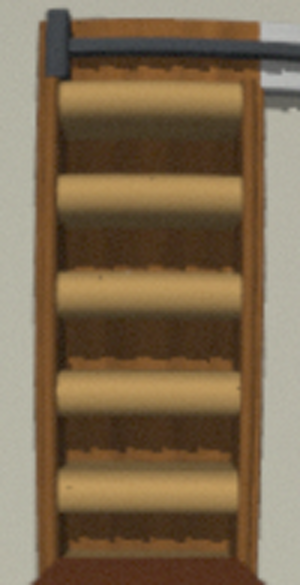

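Emit:
play_rows:
  increments:
    - [[140,1,0.1,0.2,0],[140,2,0,0,0],[140,1.5,0,0,0],[140,0.5,0,0,0],[140,0,0,0,0],[140,0,0,0,0]]

```text
time_s: 14.1
ee_pos: [0.5011, -0.3069, 0.1708]
eef_rot: [0.936, 1.571, -0.487]
force: [0.2, 0.1, -2.8]
grip_width: 0.0601
```

Run:
```python
from h import *
o,R=st()
im=ctrl.camera('wrist'); crop('w',im,190,20,310,250,2.6,'pics/w8.png')
im2=ctrl.camera('scene'); crop('s',im2,120,110,240,210,6.5,'pics/s8.png')
```

```text
t 14.1 tcp [ 0.5011 -0.3069  0.1708] F [ 0.2  0.1 -2.8] w 0.0601 q6 -0.76
ty [0.989 0.148 0.   ] tz [ 0.148 -0.989  0.   ] tx [ 0. -0. -1.]
```

View pics/w8.png

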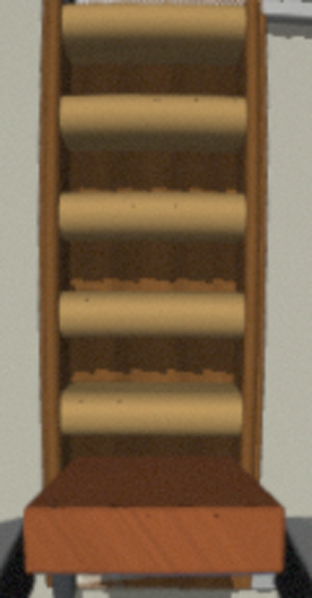

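View pics/s8.png

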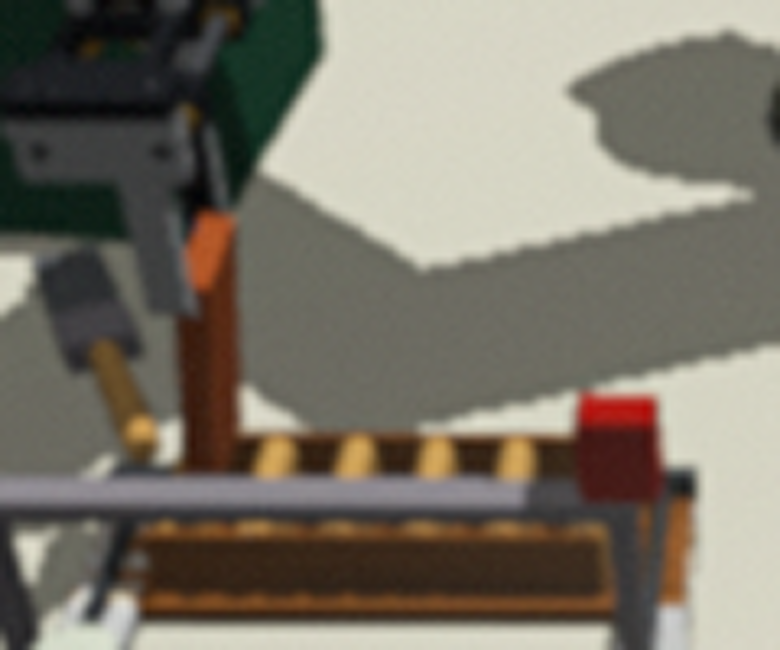

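Run:
```python
from h import *
o=ctrl.get_obs(); z=o['ee_pos'][2]
print('bottom back',tl([(250,197)],z-.108),'topback',tl([(250,214.5)],z+.012),'topfront',tl([(250,240)],z+.012))
for n,e,u in (('2',186.5,166.5),('3',149,132.5),('4',112,94.5),('5',78,56.5)):
    print(n,'low',tl([(250,e)],.047),'up',tl([(250,u)],.047))
```

```text
bottom back [[108.    0.    3.4]] topback [[-12.   -0.3 -14.5]] topfront [[-12.   -0.3   1.7]]
2 low [[124.5   0.   -3.9]] up [[124.4   0.  -25. ]]
3 low [[124.4   0.  -43.2]] up [[124.4   0.  -60.1]]
4 low [[124.4   0.  -81.2]] up [[124.4   0.  -99.2]]
5 low [[ 124.3    0.  -116.5]] up [[ 124.3    0.  -139.5]]
```

Emit:
play_rows:
  increments:
    - [[140,0.5,0,-0.2,0],[140,0.7,0,0,0],[140,0.7,0,0,0],[140,0.5,0,0,0],[140,0,0,0,0]]
  newtons: 5

```text
time_s: 14.62
ee_pos: [0.5001, -0.3045, 0.1449]
eef_rot: [-2.329, 1.569, 2.532]
force: [-0.2, -0.4, -2.6]
grip_width: 0.0598
```

Run:
```python
from h import *
o,R=st()
im=ctrl.camera('wrist'); crop('w',im,190,20,310,250,2.6,'pics/w9.png')
```

```text
t 14.62 tcp [ 0.5001 -0.3045  0.1449] F [-0.2 -0.4 -2.6] w 0.0598 q6 -0.757
ty [ 0.989  0.147 -0.002] tz [ 0.147 -0.989 -0.002] tx [-0.002  0.001 -1.   ]
```

View pics/w9.png

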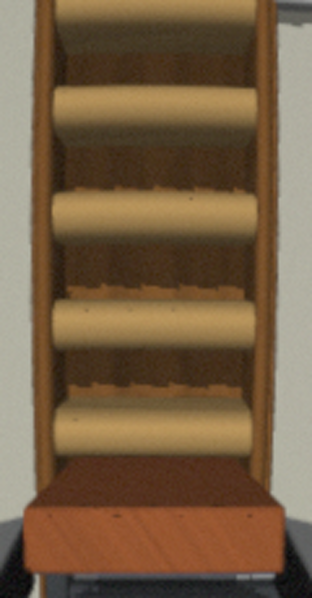

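Emit:
play_rows:
  increments:
    - [[140,0.5,0,0,0],[140,0.5,0,0,0],[140,0.5,0,0,0],[140,0.5,0,0,0],[140,0.2,0,0,0],[140,0,0,0,0]]

```text
time_s: 15.17
ee_pos: [0.5004, -0.3047, 0.1237]
eef_rot: [-2.302, 1.57, 2.559]
force: [0.5, -0.8, -2.1]
grip_width: 0.06
```

Emit:
play_rows:
  increments:
    - [[140,0.2,0,0,0],[140,0.2,0,0,0],[140,0,0,0,0],[140,0,0,0,0]]

```text
time_s: 15.5
ee_pos: [0.5006, -0.3048, 0.1204]
eef_rot: [-1.896, 1.571, 2.965]
force: [0.3, -0.6, -3.1]
grip_width: 0.0599
```

Emit:
play_rows:
  increments:
    - [[140,0.2,0,0,0],[140,0.2,0,0,0],[140,0,0,0,0],[140,0,0,0,0]]

```text
time_s: 15.83
ee_pos: [0.5008, -0.3049, 0.1167]
eef_rot: [1.001, 1.57, -0.422]
force: [0.3, -0.6, 2.7]
grip_width: 0.0597
```

Run:
```python
from h import *
o,R=st()
im=ctrl.camera('wrist'); crop('w',im,190,20,310,250,2.6,'pics/w10.png')
```

```text
t 15.83 tcp [ 0.5008 -0.3049  0.1167] F [ 0.3 -0.6  2.7] w 0.0597 q6 -0.757
ty [0.989 0.147 0.001] tz [ 0.147 -0.989  0.   ] tx [ 0.001 -0.    -1.   ]
```

View pics/w10.png

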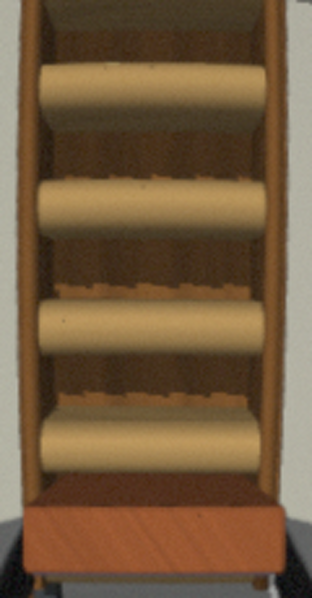

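Emit:
play_rows:
  increments:
    - [[100,0,0,0,0],[60,0,0,0,0],[30,0,0,0,0],[0,0,0,0,0],[0,0,0,0,0],[0,-1,0,0,0],[0,-2,0,0,0],[0,-3,0,0,0],[0,-3,0,0,0],[0,-3,0,0,0],[0,-3,0,0,0]]

```text
time_s: 16.8
ee_pos: [0.5003, -0.3047, 0.2689]
eef_rot: [0.795, 1.57, -0.628]
force: [0.8, -0.2, 0.2]
grip_width: 0.094
```

Run:
```python
from h import *
o,R=st()
im=ctrl.camera('wrist'); cv2.imwrite('pics/w11.png',im[:,:,::-1])
im2=ctrl.camera('scene'); crop('s',im2,120,90,240,210,5,'pics/s11.png')
tiles()
to([.43,.15,.25],6)
```

```text
t 16.8 tcp [ 0.5003 -0.3047  0.2689] F [ 0.8 -0.2  0.2] w 0.094 q6 -0.757
ty [0.989 0.147 0.   ] tz [ 0.147 -0.989  0.   ] tx [ 0. -0. -1.]
blue px [190. 146.] xy 682 234 size 114 54 ang 84.6
blue px [342. 114.] xy 781 -253 size 100 72 ang -28.7
blue px [270. 104.] xy 817 -20 size 98 68 ang -0.6
green px [236. 185.] xy 554 86 size 111 52 ang -77.7
green px [189. 184.] xy 559 235 size 111 51 ang 81.4
green px [485. 176.] xy 578 -688 size 126 75 ang -75.4
yellow px [192. 227.] xy 422 222 size 117 57 ang -84.0
pink px [163. 274.] xy 280 311 size 115 61 ang -1.2
t 16.95 tcp [ 0.5011 -0.3052  0.2693] F [-1.2  0.1 -0.9] w 0.0942 q6 -0.757
ty [0.989 0.147 0.003] tz [ 0.147 -0.989  0.003] tx [ 0.004 -0.003 -1.   ]
shift cm [  1.79  -0.33 -46.07] turn 2.48
```

View pics/w11.png

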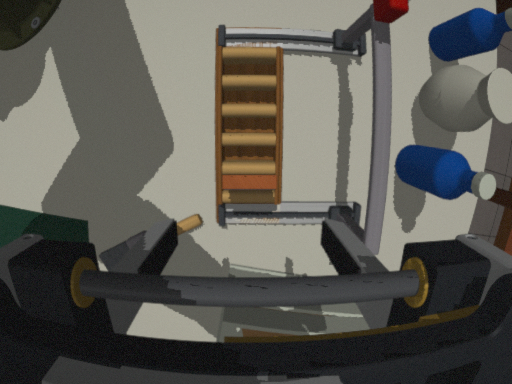

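View pics/s11.png

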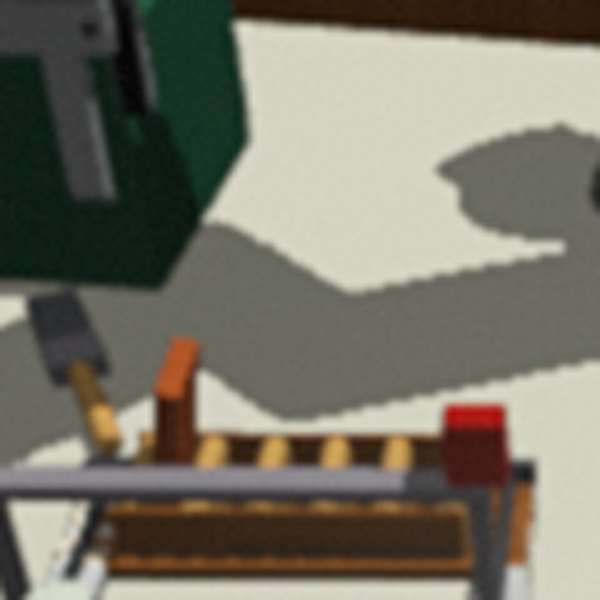

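Run:
```python
from h import *
to([.544,.133,.22],12.3)
```

```text
t 16.95 tcp [ 0.5011 -0.3052  0.2693] F [-1.2  0.1 -0.9] w 0.0942 q6 -0.757
ty [0.989 0.147 0.003] tz [ 0.147 -0.989  0.003] tx [ 0.004 -0.003 -1.   ]
shift cm [  4.83  10.69 -42.72] turn -3.82
```

Emit:
play_rows:
  increments:
    - [[0,0,0.3,-1.5,0],[0,0,0.7,-3,0],[0,0,0.9,-3.6,0],[0,0,0.9,-3.6,0],[0,0,0.9,-3.6,0],[0,0,0.9,-3.6,0],[0,0,0.9,-3.6,0],[0,0,0.9,-3.6,0],[0,0,0.9,-3.6,0],[0,0,0.9,-3.6,0],[0,0.5,0.9,-3.6,0],[0,1,0.9,-3,0]]

```text
time_s: 17.95
ee_pos: [0.5399, 0.1076, 0.2512]
eef_rot: [-2.875, 1.571, 1.987]
force: [0.8, 0.1, -0.4]
grip_width: 0.0944
```

Emit:
play_rows:
  increments:
    - [[0,2,0.6,-1.7,-1.8],[0,1.3,0.1,-0.7,-2],[0,0,0,0,0],[0,0,0,0,0]]

```text
time_s: 18.28
ee_pos: [0.543, 0.1297, 0.2175]
eef_rot: [-1.6, 1.568, -2.956]
force: [-0.7, 0.2, 0.4]
grip_width: 0.0939
```

Run:
```python
from h import *
st(); wtile('green','pics/w12.png')
```

```text
t 18.28 tcp [0.543  0.1297 0.2175] F [-0.7  0.2  0.4] w 0.0939 q6 -0.045
ty [ 0.977  0.212 -0.003] tz [ 0.212 -0.977 -0.   ] tx [-0.003 -0.    -1.   ]
green px (389, 241, 123, 89) xy 1013.3 13.2 size 428.2 174.8 ang -1.3
green px (0, 241, 111, 89) xy 179.8 -163.0 size 363.0 179.8 ang 25.0
green px (229, 171, 42, 82) xy 552.4 82.7 size 113.9 54.8 ang -77.7
green px (243, 56, 71, 96) xy 557.3 232.3 size 115.5 55.1 ang 81.5
```

Emit:
play_rows:
  increments:
    - [[0,2,0,0,0],[0,3.5,0,0,0],[0,3.5,0,0,0],[0,3.5,0,0,0],[0,3.5,0,0,0],[0,3,0,0,0],[60,1.6,0,0,0],[80,0.7,0,0,0],[110,0,0,0,0],[110,0,0,0,0],[140,0,0,0,0],[140,0,0,0,0]]
  newtons: 5

```text
time_s: 19.33
ee_pos: [0.5447, 0.1293, 0.0071]
eef_rot: [1.531, 1.568, 0.175]
force: [-1.0, -1.4, 5.5]
grip_width: 0.0598
```

Emit:
play_rows:
  increments:
    - [[140,0,0,0,0],[140,0,0,0,0],[140,0,0,0,0]]

```text
time_s: 19.58
ee_pos: [0.5448, 0.1293, 0.0071]
eef_rot: [1.469, 1.568, 0.113]
force: [-2.5, -1.9, 7.1]
grip_width: 0.0599
```

Emit:
play_rows:
  increments:
    - [[140,-0.5,0,0,0],[140,-1,0,0,0],[140,-1.5,0,0,0],[140,-1.5,0,0,0],[140,-1.5,0,0,0],[140,-1.5,0,0,0],[140,-1.5,0,0,0],[140,-1.5,0,0,0],[140,-2,0,0,0],[140,-3,0,0,0],[140,-3,0,0,0],[140,-3,0,0,0]]

```text
time_s: 20.58
ee_pos: [0.5434, 0.1293, 0.2228]
eef_rot: [1.603, 1.57, 0.246]
force: [0.2, -0.1, -1.2]
grip_width: 0.0594
```

```bash
cat >> h.py <<'E'
def hw(fn):
    "crop the wrist view round the hanging tile"
    o,R=st(); im=ctrl.camera('wrist'); crop('w',im,190,20,310,250,2.6,fn)
E
python3 - <<'E'
from h import *
hw('pics/w13.png'); to([.5,-.27,.25],RY)
E
```

```text
t 20.58 tcp [0.5434 0.1293 0.2228] F [ 0.2 -0.1 -1.2] w 0.0594 q6 -0.046
ty [0.977 0.213 0.   ] tz [ 0.213 -0.977 -0.   ] tx [ 0.  0. -1.]
t 20.63 tcp [0.5452 0.1296 0.2293] F [0.7 0.3 5.4] w 0.0595 q6 -0.046
ty [0.977 0.213 0.009] tz [ 0.213 -0.977  0.   ] tx [ 0.009  0.002 -1.   ]
shift cm [ -2.17 -12.9   38.09] turn 3.83
```

View pics/w13.png

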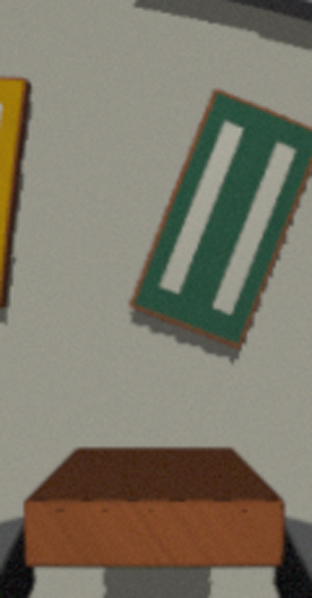

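Run:
```python
from h import *
to([.4947,-.2652,.235],RY)
```

```text
t 20.63 tcp [0.5452 0.1296 0.2293] F [0.7 0.3 5.4] w 0.0595 q6 -0.046
ty [0.977 0.213 0.009] tz [ 0.213 -0.977  0.   ] tx [ 0.009  0.002 -1.   ]
shift cm [ -0.67 -13.33  37.5 ] turn 3.83
```

Emit:
play_rows:
  increments:
    - [[140,-0.2,-0.8,0.5,0],[140,-0.2,-1.5,1,0],[140,0,-1.7,1.7,0],[140,0,-1.6,2.5,0],[140,0,-1.5,3,0],[140,0,-1.2,3,0],[140,0,-1,3,0],[140,0,-1,3,0],[140,0,-1,3,0],[140,0,-0.8,3,0],[140,0,-0.6,3,0],[140,0,-0.4,3,0]]
  newtons: 6

```text
time_s: 21.63
ee_pos: [0.4775, -0.1902, 0.2239]
eef_rot: [-2.186, 1.57, 2.741]
force: [0.4, -0.2, -1.7]
grip_width: 0.0599
```

Emit:
play_rows:
  increments:
    - [[140,0,0,3,0],[140,0,0,2.5,0],[140,0,0,2,0.8],[140,0,0,1.5,1],[140,0,0,0.6,1],[140,0,0,0,1],[140,0,0,0,0],[140,0,0,0,0]]

```text
time_s: 22.3
ee_pos: [0.4988, -0.2817, 0.2244]
eef_rot: [-2.562, 1.57, 2.299]
force: [-0.1, -0.4, -1.3]
grip_width: 0.0594
```

Run:
```python
from h import *
to([.4947,-.2652,.18],RY)
hw('pics/w14.png')
```

```text
t 22.3 tcp [ 0.4988 -0.2817  0.2244] F [-0.1 -0.4 -1.3] w 0.0594 q6 -0.727
ty [ 0.989  0.148 -0.   ] tz [ 0.148 -0.989 -0.   ] tx [-0.  0. -1.]
shift cm [ 4.44 -0.16 -1.69] turn 0.07
t 22.3 tcp [ 0.4988 -0.2817  0.2244] F [-0.1 -0.4 -1.3] w 0.0594 q6 -0.727
ty [ 0.989  0.148 -0.   ] tz [ 0.148 -0.989 -0.   ] tx [-0.  0. -1.]
```

View pics/w14.png

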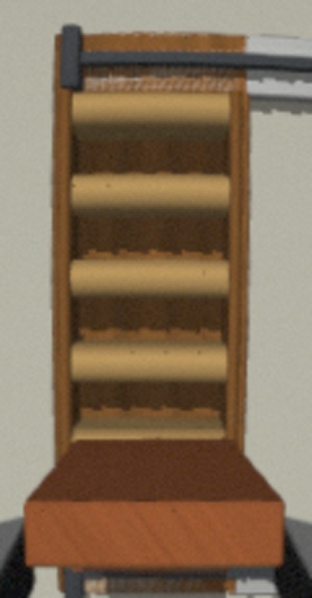

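Emit:
play_rows:
  increments:
    - [[140,-0.5,0,-0.5,0],[140,0,-0.15,-1,0],[140,0,0,-0.2,0],[140,1,0,0,0],[140,2,0,0,0],[140,1.2,0,0,0],[140,0.7,0,0,0],[140,0,0,0,0],[140,0,0,0,0]]

```text
time_s: 23.1
ee_pos: [0.4951, -0.2661, 0.1805]
eef_rot: [-2.09, 1.571, 2.77]
force: [0.2, 0.6, -2.5]
grip_width: 0.0597
```

Run:
```python
from h import *
to([.4947,-.2652,.12],RY)
hw('pics/w15.png')
im2=ctrl.camera('scene'); crop('s',im2,120,90,240,210,5,'pics/s15.png')
```

```text
t 23.1 tcp [ 0.4951 -0.2661  0.1805] F [ 0.2  0.6 -2.5] w 0.0597 q6 -0.706
ty [ 0.989  0.147 -0.   ] tz [ 0.147 -0.989 -0.   ] tx [-0.  0. -1.]
shift cm [ 6.05 -0.02 -0.09] turn 0.02
t 23.1 tcp [ 0.4951 -0.2661  0.1805] F [ 0.2  0.6 -2.5] w 0.0597 q6 -0.706
ty [ 0.989  0.147 -0.   ] tz [ 0.147 -0.989 -0.   ] tx [-0.  0. -1.]
```

View pics/w15.png

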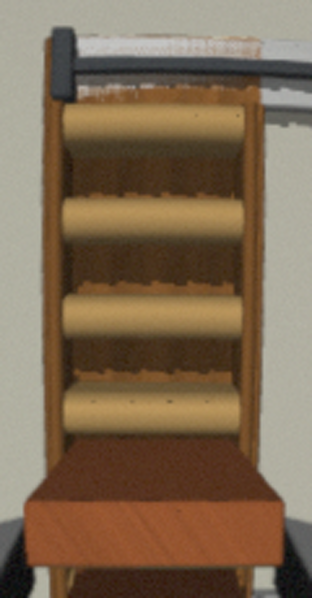

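View pics/s15.png

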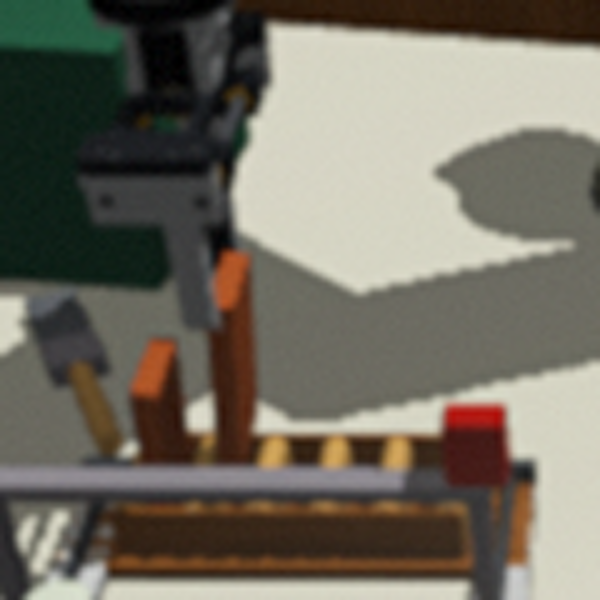

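```bash
cat >> h.py <<'E'
def rel(vb,vt,flo,fup,dz=.012,u=250):
    z=ctrl.get_obs()['ee_pos'][2]; b=tl([(u,vb)],z-.12+dz)[0,2]; t=tl([(u,vt)],z+dz)[0,2]
    l=tl([(u,flo)],.047)[0,2]; q=tl([(u,fup)],.047)[0,2]
    lean=(b-t)/120; mid=b+8-19*lean; s=l-9+20
    print('bottomback',b,'topback',t,'lean deg',np.degrees(lean).round(1),'mid ctr',mid.round(1),'fin lo/up',l,q,'slot(lo)',s,'shift tz cm',((s-mid)/10).round(2),'bottom vs slot',(b+8-s).round(1))
E
python3 - <<'E'
from h import *
rel(188.5,212,187,167)
rel(188.5,212,187,167,.015)
E
```

```text
bottomback -5.2 topback -16.0 lean deg 5.2 mid ctr 1.1 fin lo/up -1.4 -23.2 slot(lo) 9.6 shift tz cm 0.85 bottom vs slot -6.8
bottomback -5.8 topback -16.9 lean deg 5.3 mid ctr 0.4 fin lo/up -1.4 -23.2 slot(lo) 9.6 shift tz cm 0.92 bottom vs slot -7.4
```

Emit:
play_rows:
  increments:
    - [[140,0,0,0.7,0],[140,0.5,0,0,0],[140,0.5,0,0,0],[140,0,0,0,0],[140,0,0,0,0]]

```text
time_s: 23.62
ee_pos: [0.4959, -0.2728, 0.17]
eef_rot: [-2.344, 1.57, 2.516]
force: [-0.1, -0.7, -1.5]
grip_width: 0.0598
```

Run:
```python
from h import *
hw('pics/w16.png')
im2=ctrl.camera('scene'); crop('s',im2,120,90,240,210,5,'pics/s16.png')
```

```text
t 23.62 tcp [ 0.4959 -0.2728  0.17  ] F [-0.1 -0.7 -1.5] w 0.0598 q6 -0.716
ty [ 0.989  0.147 -0.001] tz [ 0.147 -0.989 -0.001] tx [-0.001  0.001 -1.   ]
```

View pics/w16.png

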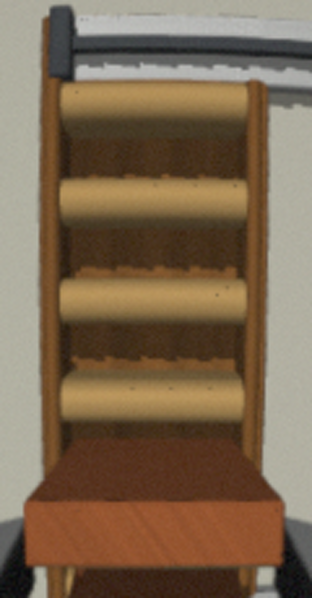

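View pics/s16.png

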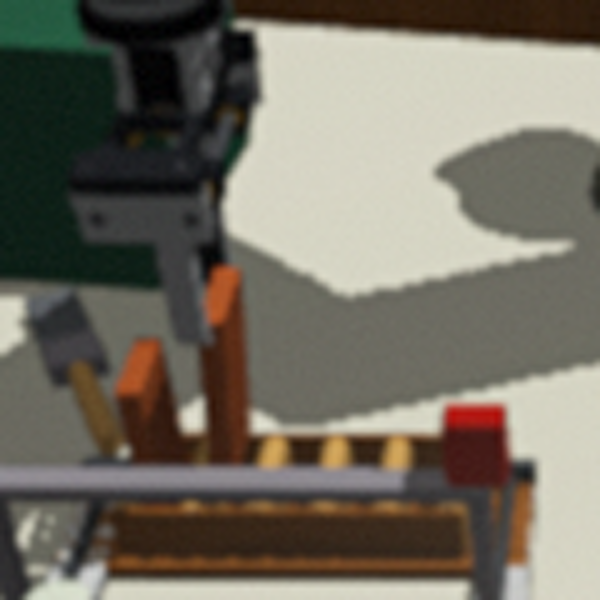

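Run:
```python
from h import *
for i in range(3): im2=ctrl.camera('scene')
crop('s',im2,120,90,240,210,5,'pics/s17.png')
im=ctrl.camera('top'); crop('t',im,280,150,400,250,5,'pics/t17.png')
im=ctrl.camera('wrist');crop('t',im,150,170,350,330,4,'pics/w17.png')
```

```text
(no output)
```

View pics/s17.png

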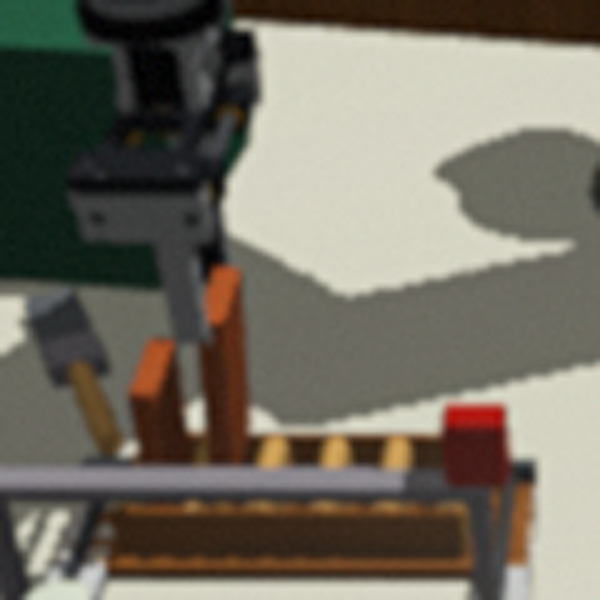

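View pics/w17.png

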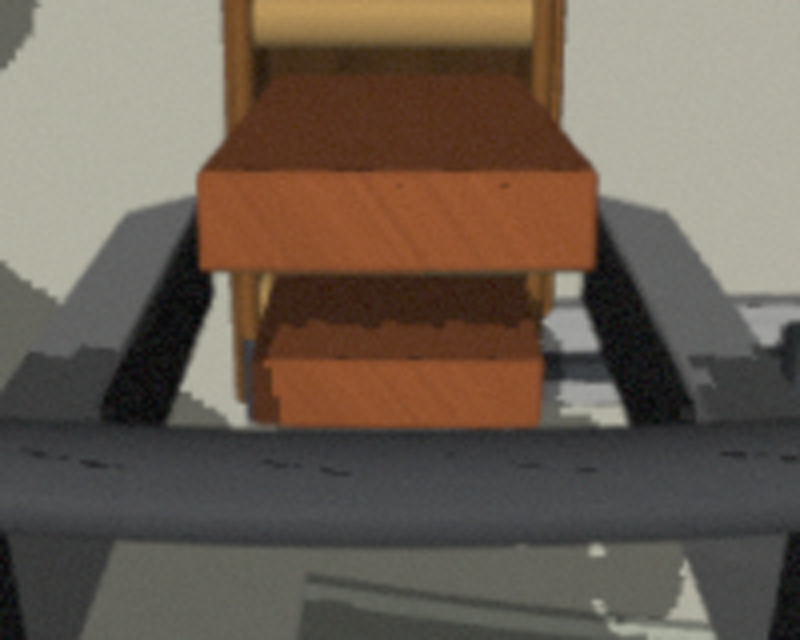

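View pics/t17.png

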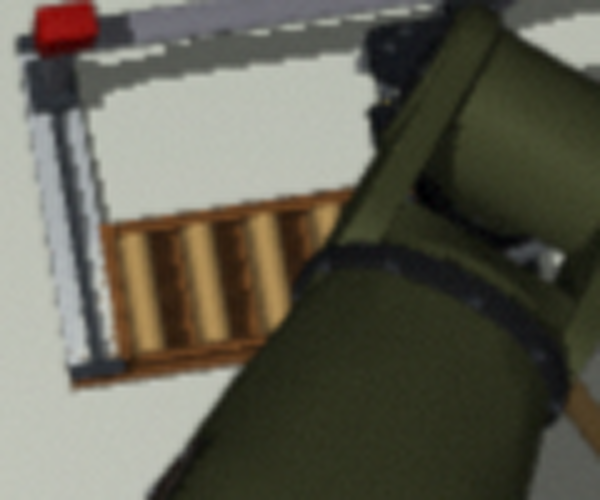

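Run:
```python
from h import *
rel(188.5,212.5,181.7,161.5)
```

```text
bottomback -5.2 topback -15.7 lean deg 5.0 mid ctr 1.1 fin lo/up -9.2 -30.3 slot(lo) 1.8000000000000007 shift tz cm 0.07 bottom vs slot 1.0
```

Emit:
play_rows:
  increments:
    - [[140,0.5,0,0,0],[140,0.7,0,0,0],[140,0.7,0,0,0],[140,0.6,0,0,0],[140,0,0,0,0]]
  newtons: 5

```text
time_s: 24.38
ee_pos: [0.4955, -0.2726, 0.1436]
eef_rot: [-2.287, 1.568, 2.574]
force: [0.2, 0.9, -1.3]
grip_width: 0.0602
```

Run:
```python
from h import *
hw('pics/w18.png')
```

```text
t 24.38 tcp [ 0.4955 -0.2726  0.1436] F [ 0.2  0.9 -1.3] w 0.0602 q6 -0.716
ty [ 0.989  0.147 -0.002] tz [ 0.147 -0.989 -0.002] tx [-0.002  0.001 -1.   ]
```

View pics/w18.png

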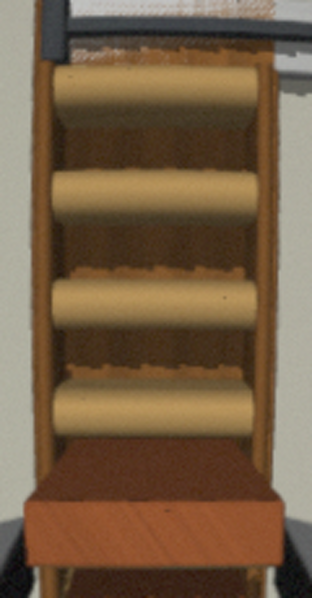

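Going in without force. Continue to the floor.

Emit:
play_rows:
  increments:
    - [[140,0.5,0,0,0],[140,0.5,0,0,0],[140,0.5,0,0,0],[140,0.4,0,0,0],[140,0.2,0,0,0],[140,0.2,0,0,0],[140,0.2,0,0,0],[140,0,0,0,0],[140,0,0,0,0]]

```text
time_s: 25.18
ee_pos: [0.4961, -0.273, 0.1205]
eef_rot: [-0.0, 1.571, -1.423]
force: [-0.0, -1.3, -1.9]
grip_width: 0.06
```

Emit:
play_rows:
  increments:
    - [[140,0.2,0,0,0],[140,0,0,0,0],[140,0,0,0,0]]

```text
time_s: 25.43
ee_pos: [0.4962, -0.2731, 0.1187]
eef_rot: [1.026, 1.57, -0.397]
force: [-0.2, -1.0, -0.2]
grip_width: 0.0602
```

Emit:
play_rows:
  increments:
    - [[140,0.2,0,0,0],[140,0.1,0,0,0],[140,0,0,0,0]]

```text
time_s: 25.68
ee_pos: [0.4964, -0.2733, 0.1162]
eef_rot: [0.776, 1.569, -0.647]
force: [-0.9, -0.3, 5.3]
grip_width: 0.0599
```

Run:
```python
from h import *
hw('pics/w19.png')
```

```text
t 25.68 tcp [ 0.4964 -0.2733  0.1162] F [-0.9 -0.3  5.3] w 0.0599 q6 -0.716
ty [0.989 0.147 0.001] tz [ 0.147 -0.989  0.001] tx [ 0.001 -0.001 -1.   ]
```

View pics/w19.png

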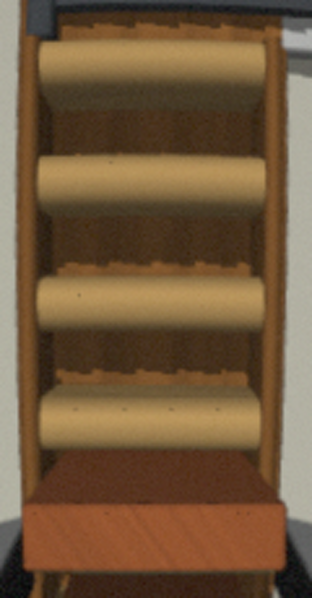

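Emit:
play_rows:
  increments:
    - [[100,0,0,0,0],[60,0,0,0,0],[30,0,0,0,0],[0,0,0,0,0],[0,0,0,0,0],[0,-1,0,0,0],[0,-2,0,0,0],[0,-3,0,0,0],[0,-3,0,0,0],[0,-3,0,0,0],[0,-3,0,0,0]]

```text
time_s: 26.65
ee_pos: [0.4958, -0.2728, 0.2678]
eef_rot: [0.86, 1.57, -0.563]
force: [0.2, -0.3, 0.3]
grip_width: 0.0942
```

Run:
```python
from h import *
im=ctrl.camera('wrist'); crop('w',im,130,0,400,240,2.5,'pics/w20.png')
im2=ctrl.camera('scene'); crop('s',im2,120,90,240,210,5,'pics/s20.png')
tiles()
to([.417,.27,.22],6)
```

```text
blue px [190. 146.] xy 682 234 size 114 54 ang 84.6
blue px [342. 114.] xy 781 -253 size 100 72 ang -28.7
blue px [270. 104.] xy 817 -20 size 98 68 ang -0.6
green px [189. 184.] xy 559 234 size 113 51 ang 81.4
green px [485. 176.] xy 578 -689 size 127 75 ang -75.4
yellow px [192. 227.] xy 422 222 size 117 57 ang -84.0
pink px [163. 274.] xy 280 312 size 115 61 ang -1.2
t 26.8 tcp [ 0.4966 -0.2733  0.2682] F [-0.4  1.1 -0.7] w 0.0939 q6 -0.716
ty [0.989 0.147 0.003] tz [ 0.147 -0.989  0.003] tx [ 0.004 -0.002 -1.   ]
shift cm [  4.66   0.12 -54.92] turn 2.47
```

View pics/w20.png

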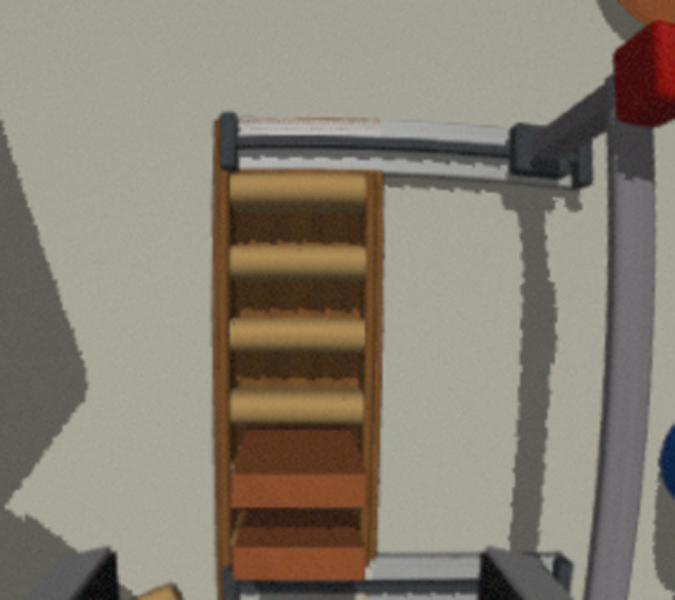

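View pics/s20.png

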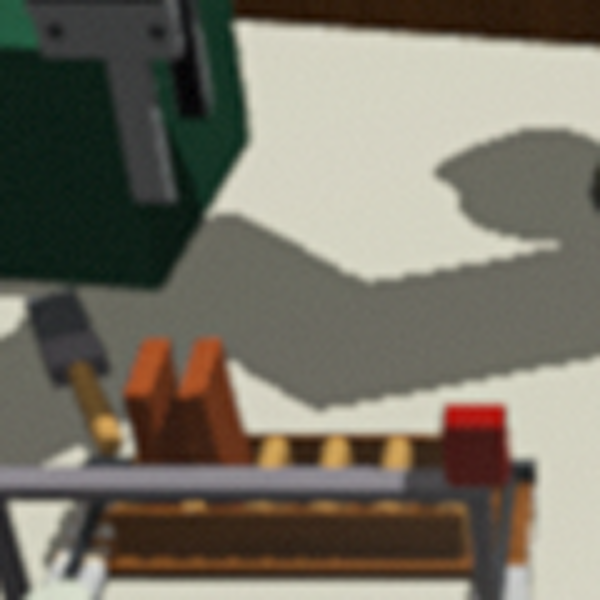

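Emit:
play_rows:
  increments:
    - [[0,0,0,-1.5,0],[0,0,0,-3,0],[0,0,0,-4,0],[0,0,0,-4,0],[0,0,0,-4,0],[0,0,0,-4,0],[0,0,0,-4,0],[0,0,0,-4,0],[0,0,0,-4,0],[0,0,0,-4,0],[0,0,0,-4,0],[0,0,0,-4,0]]

```text
time_s: 27.8
ee_pos: [0.4293, 0.1689, 0.2648]
eef_rot: [-1.42, 1.57, -2.843]
force: [0.4, -1.2, 1.1]
grip_width: 0.094
```

Run:
```python
from h import *
to([.417,.27,.2],6)
```

```text
t 27.8 tcp [0.4293 0.1689 0.2648] F [ 0.4 -1.2  1.1] w 0.094 q6 0.148
ty [ 0.989  0.147 -0.001] tz [ 0.147 -0.989  0.   ] tx [-0.001 -0.    -1.   ]
shift cm [  6.47   0.28 -10.18] turn 2.47
```

Emit:
play_rows:
  increments:
    - [[0,1.5,0.1,-3,0],[0,2,0.2,-3,0],[0,2,0,-2.4,1.2],[0,1,0,-1.4,1.3],[0,0,0,-0.3,0],[0,0,0,0,0]]

```text
time_s: 28.3
ee_pos: [0.4185, 0.2677, 0.1998]
eef_rot: [-1.146, 1.569, -2.611]
force: [0.7, -0.2, 0.5]
grip_width: 0.094
```

Run:
```python
from h import *
st(); wtile('yellow','pics/w21.png')
```

```text
t 28.3 tcp [0.4185 0.2677 0.1998] F [ 0.7 -0.2  0.5] w 0.094 q6 0.389
ty [ 0.994  0.106 -0.002] tz [ 0.106 -0.994  0.001] tx [-0.002 -0.001 -1.   ]
yellow px (225, 172, 46, 87) xy 420.1 219.6 size 116.6 57.1 ang -84.1
```

Emit:
play_rows:
  increments:
    - [[0,2,-0.3,0,0],[0,3.5,0,0,0],[0,3.5,0,0,0],[0,3.5,0,0,0],[0,3,0,0,0],[0,2,0,0,0],[60,1.3,0,0,0],[80,0.8,0,0,0],[110,0,0,0,0],[110,0,0,0,0],[140,0,0,0,0],[140,0,0,0,0]]
  newtons: 5

```text
time_s: 29.35
ee_pos: [0.4167, 0.2674, 0.0057]
eef_rot: [1.941, 1.569, 0.474]
force: [1.1, -1.9, 4.8]
grip_width: 0.06
```

Emit:
play_rows:
  increments:
    - [[140,0,0,0,0],[140,0,0,0,0],[140,0,0,0,0]]

```text
time_s: 29.6
ee_pos: [0.4167, 0.2674, 0.0056]
eef_rot: [1.821, 1.569, 0.355]
force: [0.0, -1.9, 7.9]
grip_width: 0.0597
```

Emit:
play_rows:
  increments:
    - [[140,-0.5,0,0,0],[140,-1,0,0,0],[140,-1.5,0,0,0],[140,-1.5,0,0,0],[140,-1.5,0,0,0],[140,-1.5,0,0,0],[140,-1.5,0,0,0],[140,-1.5,0,0,0],[140,-2,0,0,0],[140,-3,0,0,0],[140,-3,0,0,0],[140,-3,0,0,0]]

```text
time_s: 30.6
ee_pos: [0.4154, 0.267, 0.2217]
eef_rot: [2.728, 1.571, 1.262]
force: [-0.3, -0.1, -1.6]
grip_width: 0.0601
```

Emit:
play_rows:
  increments:
    - [[140,-1,0,0,0],[140,0,0,0,0],[140,0,0,0,0]]
  newtons: 6

```text
time_s: 30.85
ee_pos: [0.4156, 0.2671, 0.2287]
eef_rot: [-1.248, 1.57, -2.715]
force: [0.0, 0.6, -3.4]
grip_width: 0.0599
```

Run:
```python
from h import *
hw('pics/w22.png')
print(slot(3,.23)); to([.4900,-.233,.235],RY)
```

```text
t 30.85 tcp [0.4156 0.2671 0.2287] F [ 0.   0.6 -3.4] w 0.0599 q6 0.393
ty [ 0.995  0.104 -0.001] tz [ 0.104 -0.995  0.   ] tx [-0. -0. -1.]
[ 0.48943658 -0.23206483  0.23      ]
t 30.9 tcp [0.4154 0.2669 0.2279] F [-0.2  0.6 -2.8] w 0.0596 q6 0.393
ty [ 0.995  0.104 -0.002] tz [ 0.104 -0.995  0.001] tx [-0.002 -0.001 -1.   ]
shift cm [-0.68  2.21 50.5 ] turn -2.47
```

View pics/w22.png

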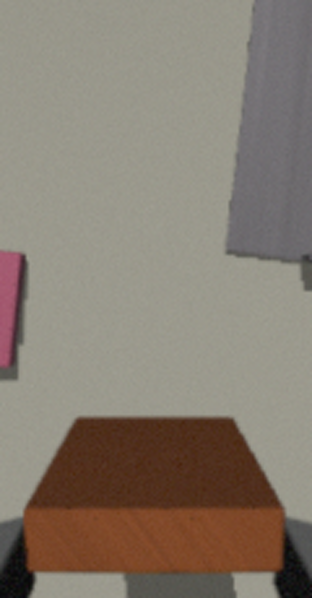

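Emit:
play_rows:
  increments:
    - [[140,-0.3,0,0.8,0],[140,-0.3,0.2,1.6,0],[140,0,0.2,2.4,0],[140,0,0.2,3.2,0],[140,0,0.2,3.6,0],[140,0,0.2,3.6,0],[140,0,0.2,3.6,0],[140,0,0.2,3.6,0],[140,0,0.2,3.6,0],[140,0,0.2,3.6,0],[140,0,0.2,3.6,0],[140,0,0.2,3.6,0]]

```text
time_s: 31.9
ee_pos: [0.4754, -0.0986, 0.2344]
eef_rot: [-1.928, 1.569, 2.888]
force: [0.5, 0.5, -1.4]
grip_width: 0.0601
```

Run:
```python
from h import *
to([.4903,-.2354,.235],RY)
```

```text
t 31.9 tcp [ 0.4754 -0.0986  0.2344] F [ 0.5  0.5 -1.4] w 0.0601 q6 -0.384
ty [ 0.995  0.104 -0.002] tz [ 0.104 -0.995 -0.001] tx [-0.002  0.001 -1.   ]
shift cm [-0.07  0.06 13.76] turn -2.49
```

Emit:
play_rows:
  increments:
    - [[140,0,0,3.3,0],[140,0,0,3,0],[140,0,0,2.5,0],[140,0,0,2,-1.2],[140,0,0,1.2,-1.3],[140,0,0,0.6,0],[140,0,0,0.2,0],[140,0,0,0,0],[140,0,0,0,0],[140,0,0,0,0]]

```text
time_s: 32.73
ee_pos: [0.4901, -0.223, 0.2354]
eef_rot: [-2.755, 1.571, 2.106]
force: [0.4, -0.9, -2.1]
grip_width: 0.0601
```

Run:
```python
from h import *
to([.4903,-.2354,.17],RY)
hw('pics/w23.png')
```

```text
t 32.73 tcp [ 0.4901 -0.223   0.2354] F [ 0.4 -0.9 -2.1] w 0.0601 q6 -0.643
ty [ 0.989  0.148 -0.   ] tz [ 0.148 -0.989 -0.   ] tx [-0.  0. -1.]
shift cm [ 6.54 -0.16  1.23] turn 0.05
t 32.73 tcp [ 0.4901 -0.223   0.2354] F [ 0.4 -0.9 -2.1] w 0.0601 q6 -0.643
ty [ 0.989  0.148 -0.   ] tz [ 0.148 -0.989 -0.   ] tx [-0.  0. -1.]
```

View pics/w23.png

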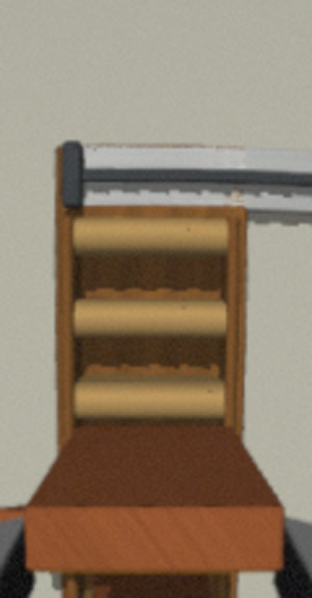

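Run:
```python
from h import *
rel(184.6,214.6,180.8,166)
```

```text
bottomback -9.2 topback -14.4 lean deg 2.5 mid ctr -2.0 fin lo/up 1.6 -17.2 slot(lo) 12.6 shift tz cm 1.46 bottom vs slot -13.8
```

Emit:
play_rows:
  increments:
    - [[140,0,-0.1,0.7,0],[140,0,0,0.7,0],[140,1,0,0,0],[140,2,0,0,0],[140,1.7,0,0,0],[140,1,0,0,0],[140,0,0,0,0],[140,0,0,0,0]]

```text
time_s: 33.45
ee_pos: [0.4912, -0.2377, 0.1783]
eef_rot: [-2.324, 1.57, 2.536]
force: [0.1, 0.8, -2.7]
grip_width: 0.06
```

Run:
```python
from h import *
hw('pics/w24.png')
im2=ctrl.camera('scene'); crop('s',im2,120,90,240,210,5,'pics/s24.png')
```

```text
t 33.45 tcp [ 0.4912 -0.2377  0.1783] F [ 0.1  0.8 -2.7] w 0.06 q6 -0.666
ty [ 0.989  0.147 -0.   ] tz [ 0.147 -0.989 -0.   ] tx [-0.001  0.    -1.   ]
```

View pics/w24.png

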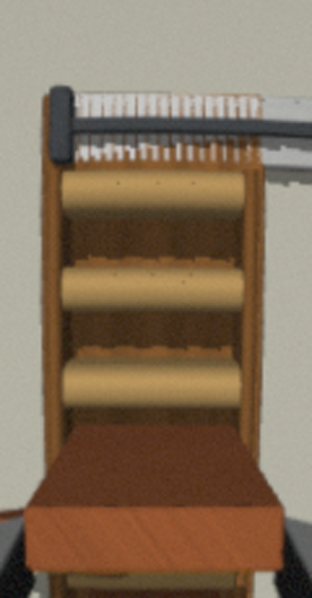

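View pics/s24.png

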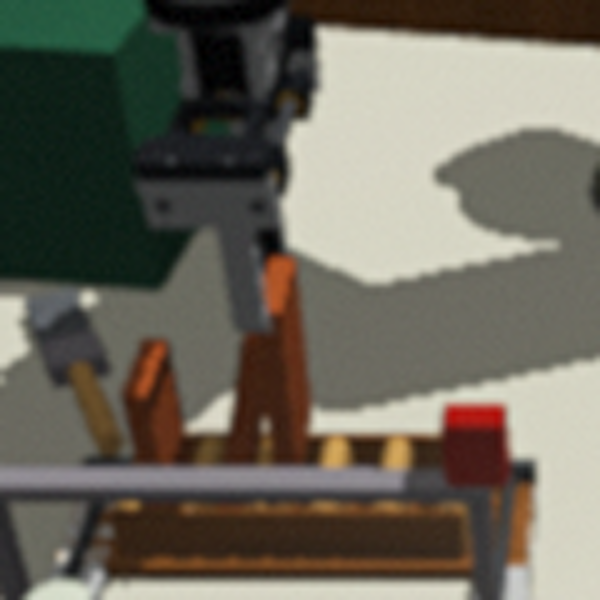

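Run:
```python
from h import *
im=ctrl.camera('wrist');crop('t',im,150,170,350,330,4,'pics/w25.png')
im2=ctrl.camera('scene'); crop('s',im2,120,90,240,210,5,'pics/s25.png')
```

```text
(no output)
```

View pics/w25.png

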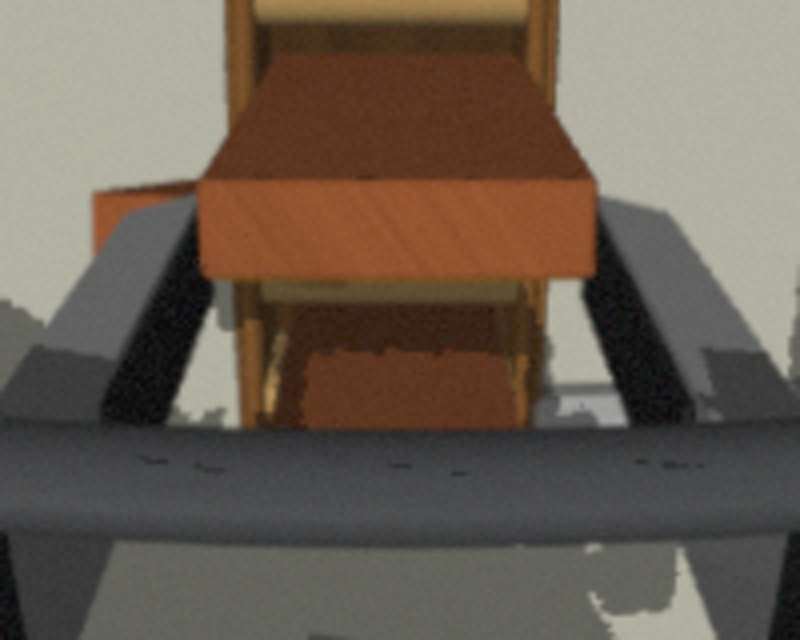

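View pics/s25.png

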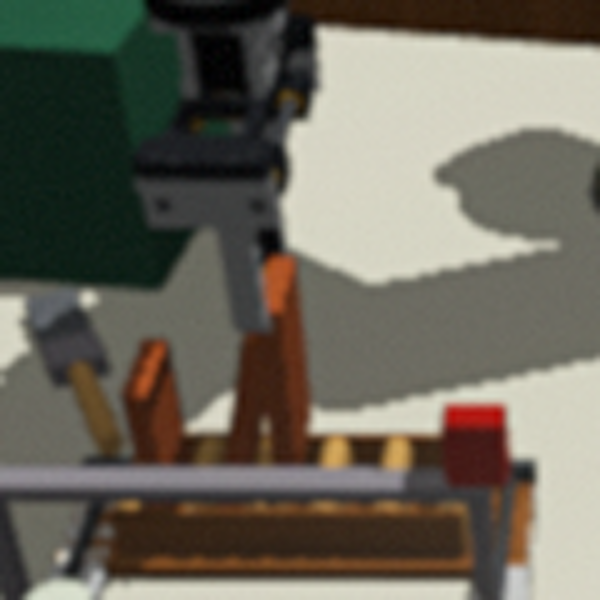

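Run:
```python
from h import *
im=ctrl.camera('wrist'); cv2.imwrite('pics/w26.png',im[:,:,::-1])
im2=ctrl.camera('scene'); cv2.imwrite('pics/s26.png',cv2.resize(im2,None,fx=1.5,fy=1.5)[:,:,::-1])
im=ctrl.camera('top'); crop('t',im,250,120,430,260,4,'pics/t26.png'); tiles(im)
```

```text
blue px [190. 146.] xy 682 234 size 114 54 ang 84.6
blue px [342. 114.] xy 781 -253 size 100 72 ang -28.7
blue px [270. 104.] xy 817 -20 size 98 68 ang -0.6
green px [189. 184.] xy 559 234 size 113 51 ang 81.4
green px [485. 176.] xy 578 -689 size 126 76 ang -76.3
pink px [163. 274.] xy 280 312 size 115 61 ang -1.2
```

View pics/w26.png

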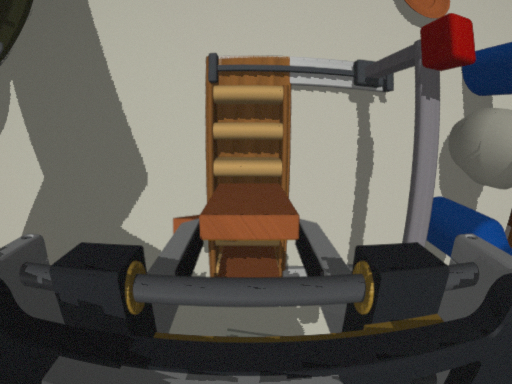

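View pics/s26.png

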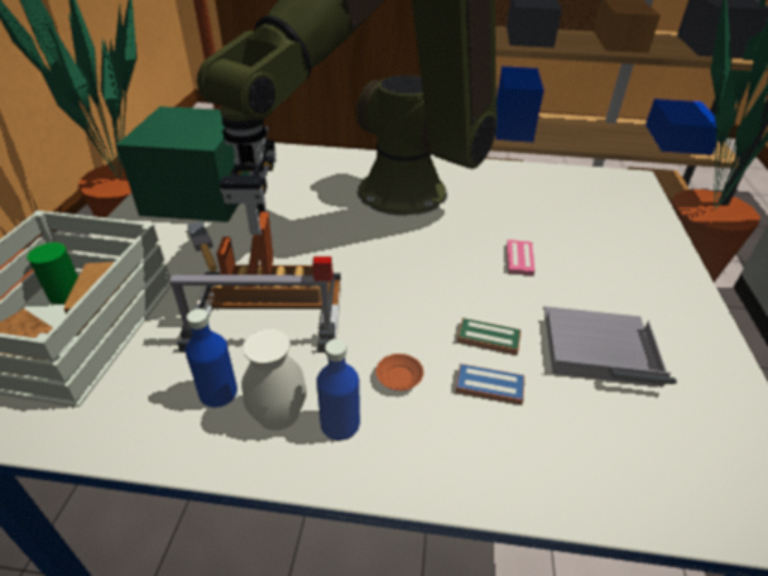

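View pics/t26.png

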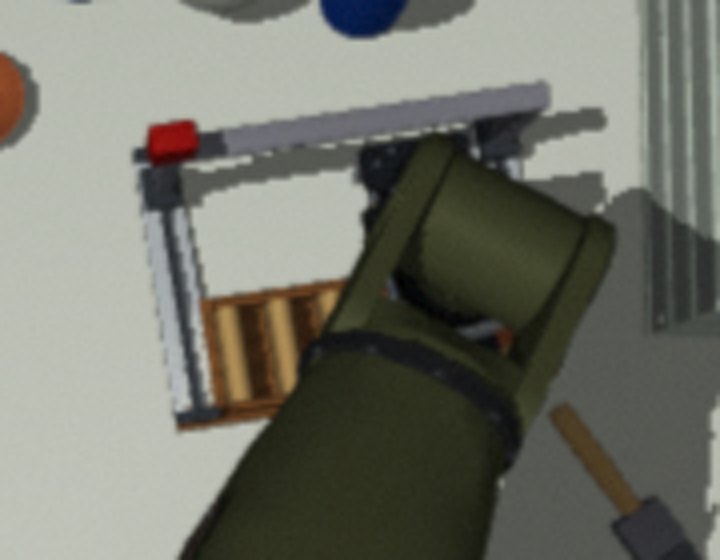

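Run:
```python
from h import *
for z in(.06,.1,.13,.15): print(z,tl([(174,218),(174,232),(199,216)],z).tolist())
# world of tile near edge
o=ctrl.get_obs();print(wray([(174,225)],.13,o,ctrl.calibration('wrist')), wray([(174,225)],.016,o,ctrl.calibration('wrist')))
im=ctrl.camera('scene'); crop('s',im,130,130,220,205,8,'pics/s27.png')
```

```text
0.06 [[118.9, -81.9, 29.4], [118.9, -83.1, 45.5], [118.9, -54.1, 26.8]]
0.1 [[78.9, -71.0, 16.7], [78.9, -72.1, 30.7], [78.9, -47.0, 14.5]]
0.13 [[48.9, -62.9, 7.2], [48.9, -63.8, 19.6], [48.9, -41.7, 5.3]]
0.15 [[28.9, -57.5, 0.9], [28.9, -58.3, 12.2], [28.9, -38.1, -0.9]]
[[ 0.43068016 -0.26032481  0.13      ]] [[ 0.40575556 -0.30360129  0.016     ]]
```

View pics/s27.png

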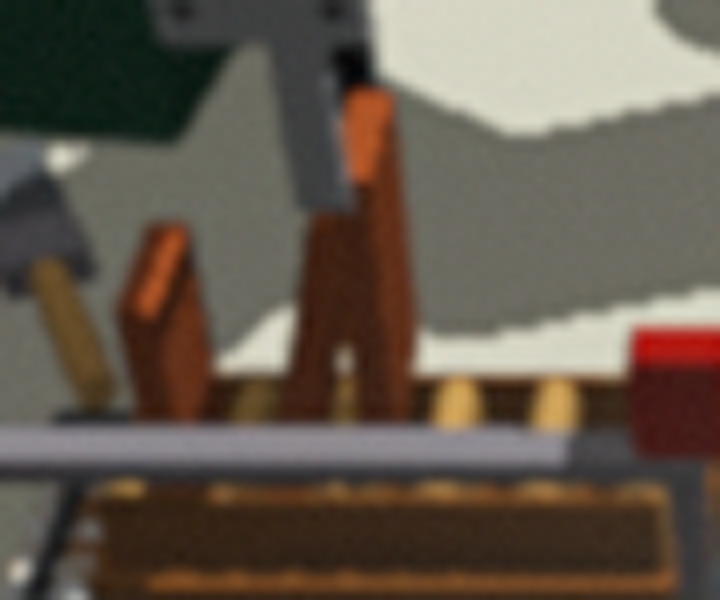

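Emit:
play_rows:
  increments:
    - [[140,-0.5,0,0,0],[140,-1.5,0,0,0],[140,-2,0,0,0],[140,-2,0,0,0],[140,-1,0,0,0],[140,0,0,0,0]]

```text
time_s: 34.35
ee_pos: [0.4918, -0.238, 0.2509]
eef_rot: [0.91, 1.567, -0.513]
force: [0.4, -0.7, -1.4]
grip_width: 0.0597
```

Run:
```python
from h import *
st()
im=ctrl.camera('wrist'); crop('t',im,130,20,350,330,1.9,'pics/w28.png')
im=ctrl.camera('scene'); crop('s',im,130,110,220,205,6,'pics/s28.png')
```

```text
t 34.35 tcp [ 0.4918 -0.238   0.2509] F [ 0.4 -0.7 -1.4] w 0.0597 q6 -0.666
ty [0.989 0.147 0.003] tz [ 0.147 -0.989  0.002] tx [ 0.003 -0.002 -1.   ]
```

View pics/w28.png

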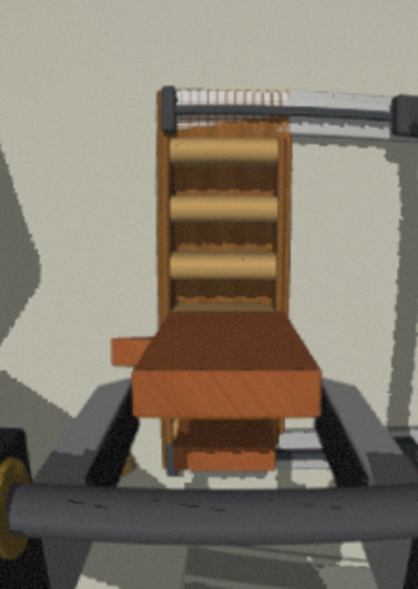

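View pics/s28.png

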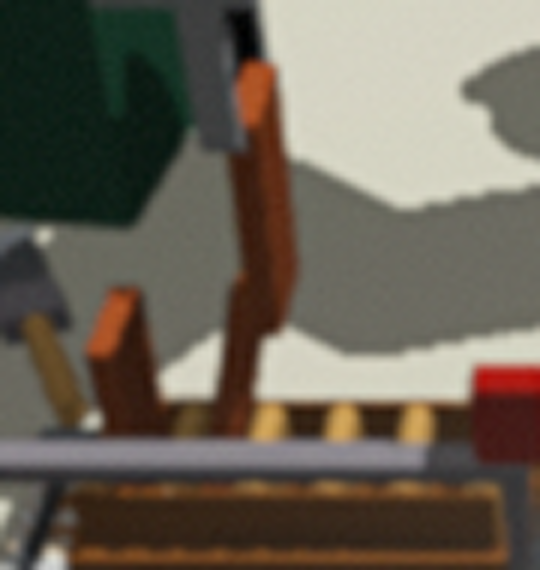

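Emit:
play_rows:
  increments:
    - [[140,0,0,-1,0],[140,0,0,-1.5,0],[140,0,0,-1,0],[140,0,0,-0.5,0],[140,0,0,0,0],[140,0,0,0,0],[140,0,0,0,0]]

```text
time_s: 35.03
ee_pos: [0.4854, -0.1982, 0.2485]
eef_rot: [0.703, 1.571, -0.719]
force: [0.1, -0.6, -2.3]
grip_width: 0.0597
```

Run:
```python
from h import *
st()
im=ctrl.camera('wrist'); crop('t',im,130,20,350,330,1.9,'pics/w29.png'); crop('w',im,190,60,310,270,2.8,'pics/w29b.png')
im=ctrl.camera('scene'); crop('s',im,130,110,220,205,6,'pics/s29.png')
```

```text
t 35.03 tcp [ 0.4854 -0.1982  0.2485] F [ 0.1 -0.6 -2.3] w 0.0597 q6 -0.606
ty [0.989 0.147 0.   ] tz [ 0.147 -0.989  0.   ] tx [ 0. -0. -1.]
```

View pics/w29.png

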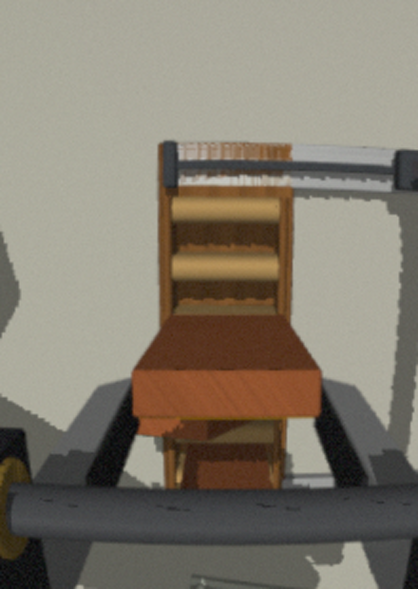

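View pics/s29.png

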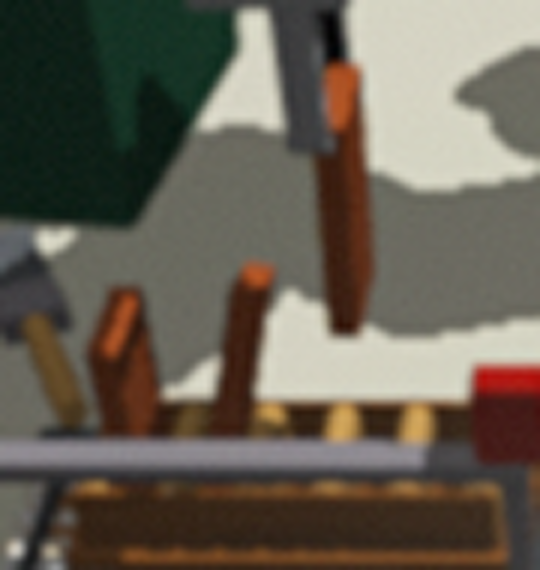

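View pics/w29b.png

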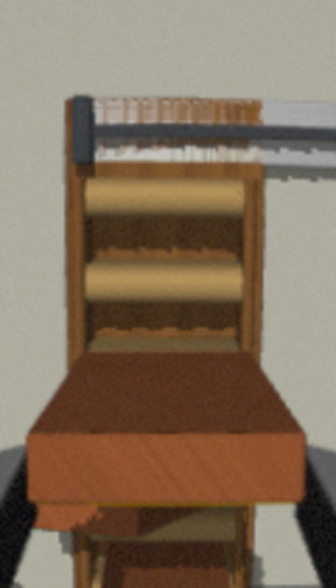

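Run:
```python
from h import *
rel(185.7,214.6,166.6,154)
```

```text
bottomback -8.0 topback -14.4 lean deg 3.1 mid ctr -1.0 fin lo/up -14.7 -31.1 slot(lo) -3.6999999999999993 shift tz cm -0.27 bottom vs slot 3.7
```

Emit:
play_rows:
  increments:
    - [[140,1,0,-0.2,0],[140,2,0,0,0],[140,2,0,0,0],[140,1.5,0,0,0],[140,0.6,0,0,0],[140,0,0,0,0],[140,0,0,0,0]]

```text
time_s: 35.72
ee_pos: [0.4851, -0.1963, 0.1777]
eef_rot: [1.032, 1.571, -0.391]
force: [0.5, -0.7, -1.7]
grip_width: 0.0596
```

Run:
```python
from h import *
st()
im=ctrl.camera('wrist');  crop('w',im,190,60,310,270,2.8,'pics/w30.png')
im=ctrl.camera('scene'); crop('s',im,130,110,220,205,6,'pics/s30.png')
```

```text
t 35.72 tcp [ 0.4851 -0.1963  0.1777] F [ 0.5 -0.7 -1.7] w 0.0596 q6 -0.602
ty [0.989 0.147 0.   ] tz [ 0.147 -0.989  0.   ] tx [ 0. -0. -1.]
```

View pics/w30.png

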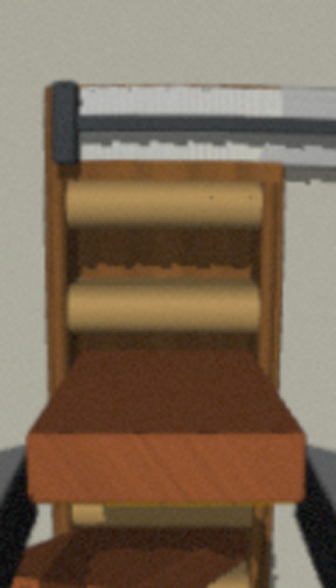

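View pics/s30.png

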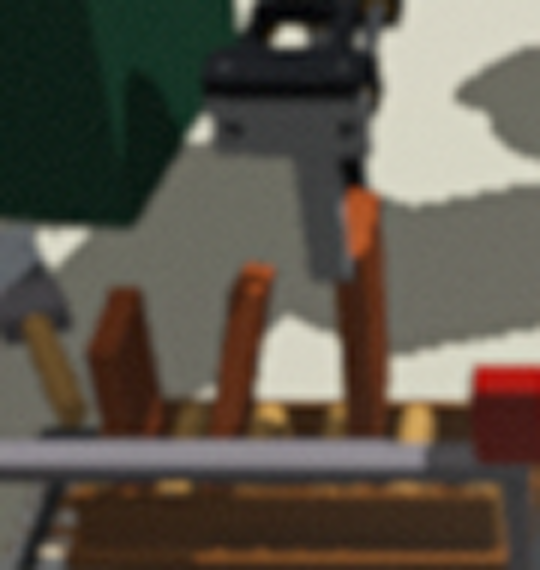

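Run:
```python
from h import *
rel(185.4,214.6,178,160.2)
```

```text
bottomback -8.3 topback -14.4 lean deg 2.9 mid ctr -1.3 fin lo/up -11.8 -30.8 slot(lo) -0.8000000000000007 shift tz cm 0.05 bottom vs slot 0.5
```

Emit:
play_rows:
  increments:
    - [[140,0.5,0,0,0],[140,1,0,0,0],[140,1,0,0,0],[140,0.7,0,0,0],[140,0,0,0,0]]
  newtons: 5

```text
time_s: 36.23
ee_pos: [0.4842, -0.1958, 0.1433]
eef_rot: [-2.177, 1.568, 2.683]
force: [-0.5, -0.5, -2.8]
grip_width: 0.0599
```

Emit:
play_rows:
  increments:
    - [[140,0.5,0,0,0],[140,0.5,0,0,0],[140,0.5,0,0,0],[140,0.4,0,0,0],[140,0.2,0,0,0],[140,0.2,0,0,0],[140,0.2,0,0,0],[140,0.1,0,0,0],[140,0,0,0,0]]

```text
time_s: 36.98
ee_pos: [0.485, -0.1962, 0.1194]
eef_rot: [1.042, 1.571, -0.381]
force: [-0.2, -0.3, -2.6]
grip_width: 0.0599
```

Emit:
play_rows:
  increments:
    - [[140,0.2,0,0,0],[140,0,0,0,0],[140,0,0,0,0]]

```text
time_s: 37.23
ee_pos: [0.4854, -0.1964, 0.1181]
eef_rot: [0.957, 1.569, -0.466]
force: [0.1, -0.7, 3.3]
grip_width: 0.0601
```

Emit:
play_rows:
  increments:
    - [[120,0,0,0,0],[90,0,0,0,0],[60,0,0,0,0],[30,0,0,0,0],[0,0,0,0,0],[0,0,0,0,0],[0,0,0,0,0],[0,-1,0,0,0],[0,-2,0,0,0],[0,-3,0,0,0],[0,-3,0,0,0],[0,-3,0,0,0]]

```text
time_s: 38.23
ee_pos: [0.4847, -0.196, 0.2396]
eef_rot: [1.065, 1.571, -0.357]
force: [-0.6, -0.7, 0.3]
grip_width: 0.0941
```

Emit:
play_rows:
  increments:
    - [[0,-1.5,0,-2,0],[0,0,0,-3,0],[0,0,0,-3,0],[0,0,0,-3,0],[0,0,0,-2,0],[0,0,0,0,0],[0,0,0,0,0]]

```text
time_s: 38.82
ee_pos: [0.4659, -0.0671, 0.2533]
eef_rot: [1.112, 1.57, -0.309]
force: [-0.7, 0.0, -0.2]
grip_width: 0.0938
```

Run:
```python
from h import *
st()
im=ctrl.camera('wrist'); cv2.imwrite('pics/w31.png',im[:,:,::-1])
im=ctrl.camera('scene'); crop('s',im,130,110,240,205,6,'pics/s31.png')
im=ctrl.camera('top'); crop('t',im,280,150,400,250,6,'pics/t31.png'); tiles(im)
```

```text
t 38.82 tcp [ 0.4659 -0.0671  0.2533] F [-0.7  0.  -0.2] w 0.0938 q6 -0.37
ty [0.989 0.149 0.001] tz [ 0.149 -0.989  0.   ] tx [ 0.001 -0.    -1.   ]
blue px [190. 146.] xy 682 234 size 114 54 ang 84.5
blue px [342. 114.] xy 781 -253 size 100 72 ang -28.7
blue px [270. 104.] xy 817 -20 size 98 68 ang -0.6
green px [189. 184.] xy 559 235 size 111 51 ang 81.4
green px [485. 176.] xy 573 -690 size 127 75 ang -65.8
pink px [163. 274.] xy 281 311 size 118 61 ang -1.2
```

View pics/t31.png

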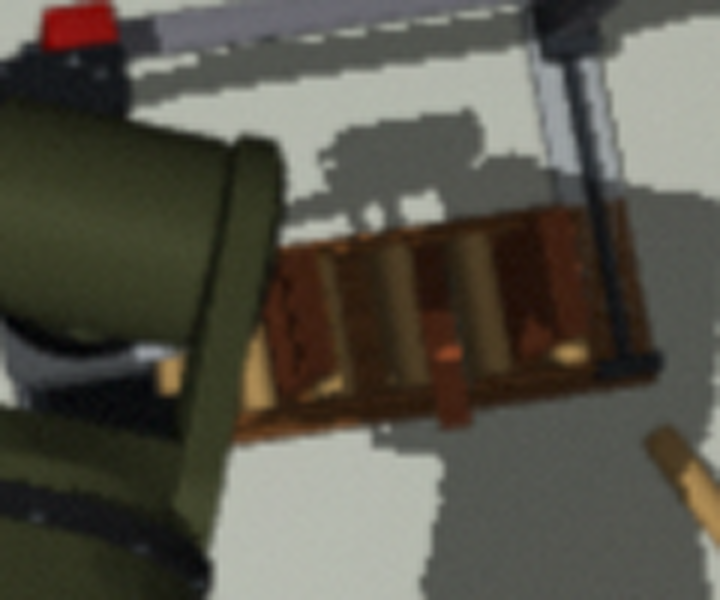

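View pics/s31.png

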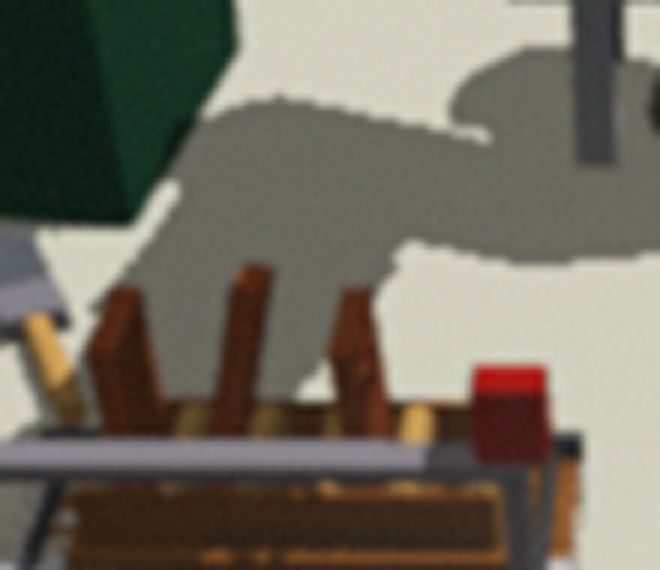

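View pics/w31.png

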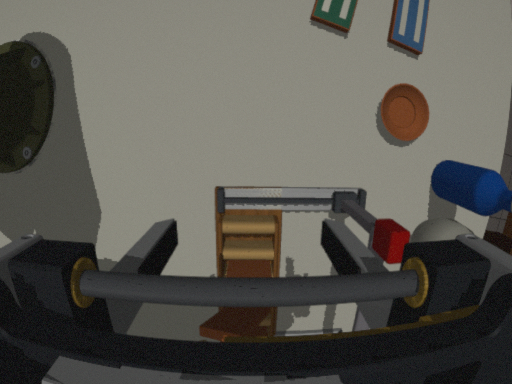

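Run:
```python
from h import *
C2=-.303*ex-.4505*ey
def rk(p): p=np.atleast_2d(p); return np.c_[(p-C2)@ex,(p-C2)@ey]*1000
for uv in((435,425),(470,420),(438,345),(462,345)):
    px=(280+uv[0]/6,150+uv[1]/6)
    for z in(.1,.12,.145): print(uv,z,rk(ray('top',[px],z)).round(0).tolist())
for z in (.117,.147): print(rk(np.array([[.485,-.1962,0]])))
```

```text
(435, 425) 0.1 [[-15.0, 61.0]]
(435, 425) 0.12 [[-11.0, 62.0]]
(435, 425) 0.145 [[-7.0, 63.0]]
(470, 420) 0.1 [[-32.0, 61.0]]
(470, 420) 0.12 [[-28.0, 62.0]]
(470, 420) 0.145 [[-23.0, 63.0]]
(438, 345) 0.1 [[-24.0, 23.0]]
(438, 345) 0.12 [[-20.0, 24.0]]
(438, 345) 0.145 [[-15.0, 26.0]]
(462, 345) 0.1 [[-35.0, 25.0]]
(462, 345) 0.12 [[-31.0, 26.0]]
(462, 345) 0.145 [[-26.0, 28.0]]
[[37.62737228 -0.38447351]]
[[37.62737228 -0.38447351]]
```

```bash
cat >> h.py <<'E'
C2=-.303*ex-.4505*ey
def rp(x,y,z): p=C2+x/1000*ex+y/1000*ey; p[2]=z; return p
def rk(p): return (np.array([(p-C2)@ex,(p-C2)@ey])*1000).round(1)
E
python3 - <<'E'
from h import *
print(rp(-22,100,.2)); to(rp(-22,100,.2),RY)
E
```

```text
[ 0.39447276 -0.26993794  0.2       ]
t 38.97 tcp [ 0.4659 -0.0684  0.2527] F [-0.5  0.2  1. ] w 0.0942 q6 -0.37
ty [0.989 0.146 0.   ] tz [ 0.146 -0.989  0.   ] tx [ 0. -0. -1.]
shift cm [  5.27 -10.02  18.89] turn -0.03
```

Emit:
play_rows:
  increments:
    - [[100,0,-1.5,0,0],[255,0,-2.5,0.5,0],[255,0,-2.5,1,0],[255,0,-2,2,0],[255,0,-1,3,0],[255,0,-0.5,3,0],[255,0,0,3,0],[255,0,0,3,0],[255,0,0,2,0],[255,0,0,1.4,0],[255,0,0,0,0],[255,0,0,0,0]]
  newtons: 20

```text
time_s: 39.97
ee_pos: [0.3945, -0.2694, 0.2521]
eef_rot: [-2.535, 1.57, 2.324]
force: [-0.5, 0.0, 0.1]
grip_width: 0.017
```

Run:
```python
from h import *
to(rp(-22,100,.1),RY)
im=ctrl.camera('wrist'); cv2.imwrite('pics/w32.png',im[:,:,::-1])
im=ctrl.camera('scene'); crop('s',im,130,110,240,205,6,'pics/s32.png')
```

```text
t 39.97 tcp [ 0.3945 -0.2694  0.2521] F [-0.5  0.   0.1] w 0.017 q6 -0.823
ty [ 0.989  0.146 -0.001] tz [ 0.146 -0.989 -0.001] tx [-0.001  0.001 -1.   ]
shift cm [15.21 -0.    0.06] turn -0.05
```

View pics/w32.png

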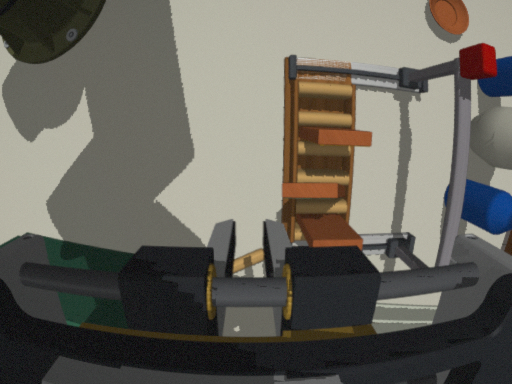

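View pics/s32.png

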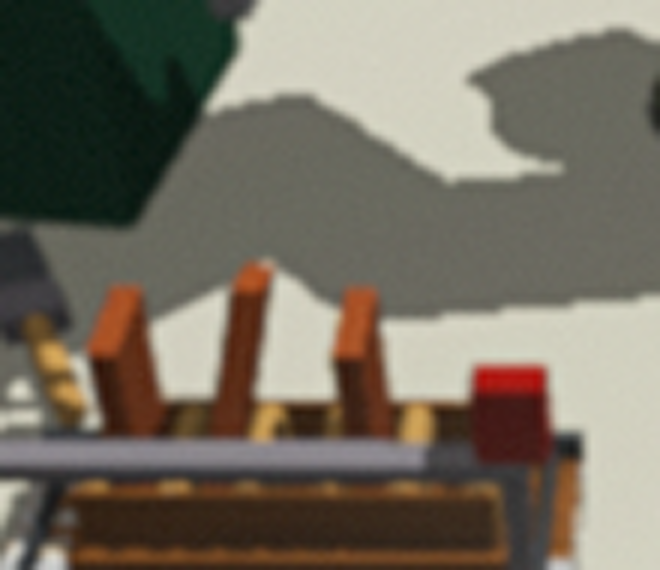

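Emit:
play_rows:
  increments:
    - [[255,2,0,0,0],[255,3,0,0,0],[255,3,0,0,0],[255,3,0,0,0],[255,2.5,0,0,0],[255,1.7,0,0,0],[255,0,0.5,0,0],[255,0,0.7,0,0],[255,0,0.7,0,0],[255,0,0,0,0]]

```text
time_s: 40.9
ee_pos: [0.4155, -0.2664, 0.102]
eef_rot: [0.828, 1.568, -0.594]
force: [-0.3, -0.5, 0.0]
grip_width: 0.0004
```

Emit:
play_rows:
  increments:
    - [[255,0,0.5,0,0],[255,0,0.5,0,0],[255,0,0.5,0,0],[255,0,0,0,0]]

```text
time_s: 41.23
ee_pos: [0.4293, -0.2642, 0.1007]
eef_rot: [0.998, 1.57, -0.424]
force: [0.2, 0.5, 0.6]
grip_width: 0.0008
```

Run:
```python
from h import *
o,R=st(); print(rk(o['ee_pos']))
im=ctrl.camera('wrist'); cv2.imwrite('pics/w33.png',im[:,:,::-1])
im=ctrl.camera('scene'); crop('s',im,130,110,240,205,6,'pics/s33.png')
```

```text
t 41.23 tcp [ 0.4293 -0.2642  0.1007] F [0.2 0.5 0.6] w 0.0008 q6 -0.773
ty [0.989 0.148 0.001] tz [ 0.148 -0.989  0.   ] tx [ 0.001 -0.    -1.   ]
[-21.4  64.7]
```

View pics/w33.png

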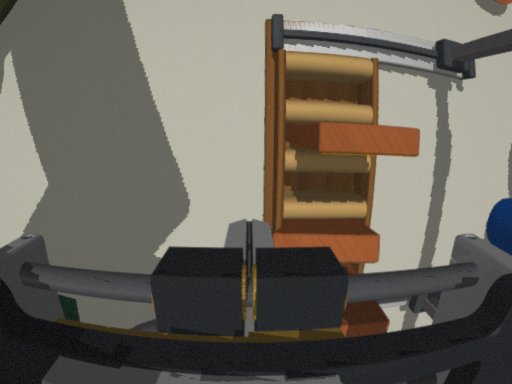

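View pics/s33.png

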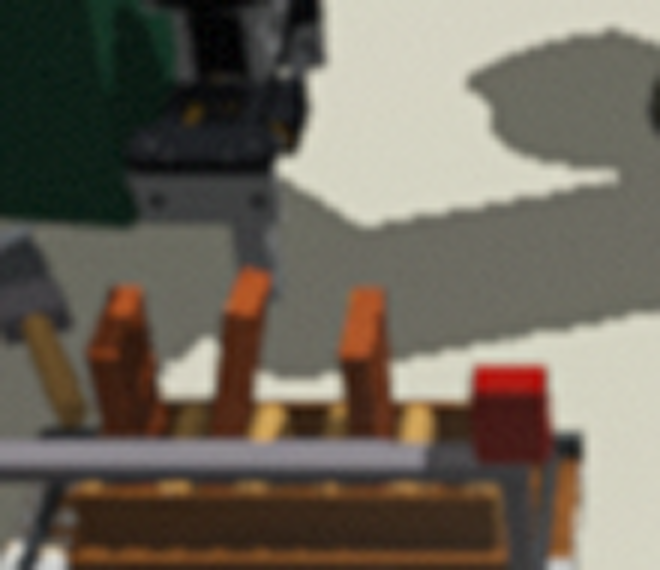

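Emit:
play_rows:
  increments:
    - [[255,0,0.4,0,0],[255,0,0.4,0,0],[255,0,0.4,0,0],[255,0,0.4,0,0],[255,0,0.2,0,0],[255,0,0,0,0],[255,0,0,0,0],[255,0,0,0,0]]

```text
time_s: 42.0
ee_pos: [0.4461, -0.2616, 0.1004]
eef_rot: [-2.122, 1.571, 2.739]
force: [0.2, 0.6, 0.0]
grip_width: 0.0007
```

Run:
```python
from h import *
o,R=st(); print(rk(o['ee_pos']))
im=ctrl.camera('wrist'); cv2.imwrite('pics/w34.png',im[:,:,::-1])
im=ctrl.camera('scene'); crop('s',im,130,110,240,205,6,'pics/s34.png')
```

```text
t 42.0 tcp [ 0.4461 -0.2616  0.1004] F [0.2 0.6 0. ] w 0.0007 q6 -0.749
ty [ 0.989  0.147 -0.   ] tz [ 0.147 -0.989 -0.   ] tx [-0.  0. -1.]
[-21.3  47.7]
```

View pics/w34.png

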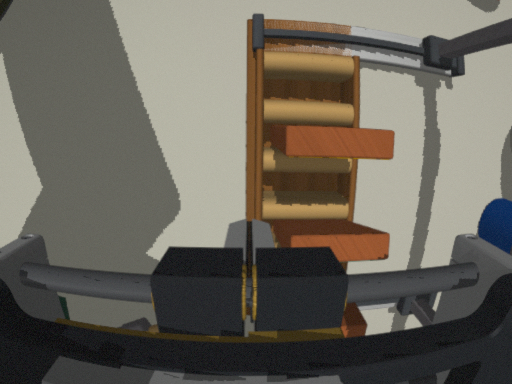

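View pics/s34.png

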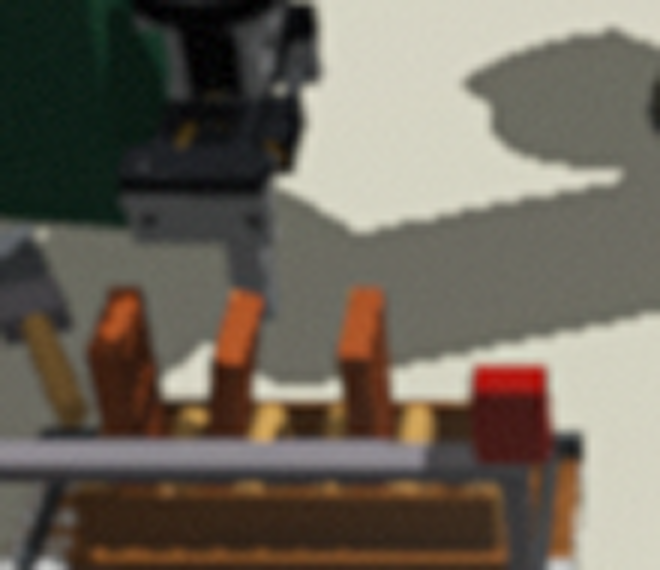

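Emit:
play_rows:
  increments:
    - [[255,0,-0.7,0,0],[255,0,-1.5,0,0],[255,0,-1.5,0,0],[255,-2,0,0,0],[255,-3,0,0,0],[200,-3,0,0,0],[100,-3,0,0,0],[0,-3,0,0,0],[0,-1.5,0,0,0],[0,0,0,0,0]]

```text
time_s: 42.93
ee_pos: [0.41, -0.2677, 0.2589]
eef_rot: [0.764, 1.565, -0.659]
force: [0.2, -0.7, -0.4]
grip_width: 0.0304
```

Run:
```python
from h import *
to([.562,.282,.21],-8.6)
im=ctrl.camera('wrist'); crop('w',im,200,0,420,320,1.8,'pics/w35.png')
im=ctrl.camera('scene'); crop('s',im,130,110,240,205,6,'pics/s35.png')
tiles()
```

```text
t 42.93 tcp [ 0.41   -0.2677  0.2589] F [ 0.2 -0.7 -0.4] w 0.0304 q6 -0.801
ty [0.989 0.147 0.004] tz [ 0.147 -0.989  0.004] tx [ 0.004 -0.003 -1.   ]
shift cm [  4.77  23.11 -52.16] turn 17.06
blue px [190. 146.] xy 682 234 size 114 54 ang 84.5
blue px [342. 114.] xy 781 -253 size 100 72 ang -28.7
blue px [270. 104.] xy 817 -20 size 98 68 ang -0.6
green px [190. 184.] xy 559 234 size 113 51 ang 81.4
green px [485. 176.] xy 578 -688 size 126 75 ang -74.8
pink px [163. 274.] xy 280 312 size 115 61 ang -1.2
```

View pics/w35.png

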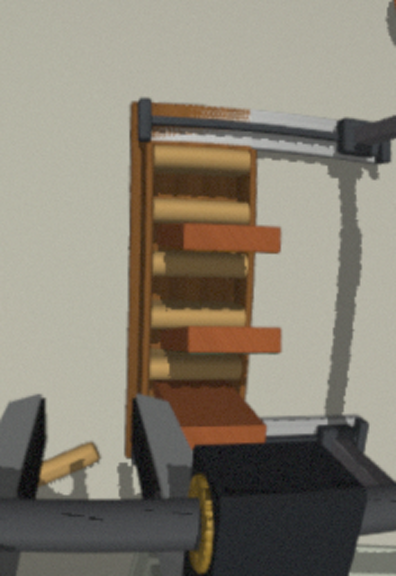

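View pics/s35.png

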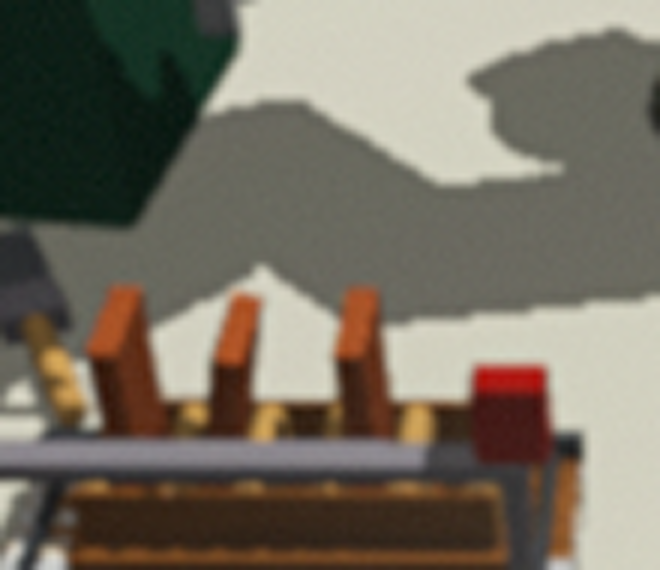

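Emit:
play_rows:
  increments:
    - [[0,0,0.5,-2,0],[0,0,1,-3.5,0],[0,0,1,-3.7,0],[0,0,1,-3.7,0],[0,0,1,-3.7,0],[0,0,1,-3.7,0],[0,0,1,-3.7,0],[0,0,1.2,-3.7,0],[0,0,1.7,-3.7,0],[0,0,1.7,-3.7,0],[0,0,1.7,-3.7,0],[0,0,1.7,-3.7,0]]

```text
time_s: 44.08
ee_pos: [0.49, 0.1767, 0.2538]
eef_rot: [-1.421, 1.568, -2.844]
force: [0.1, -1.0, 0.8]
grip_width: 0.0939
```

Run:
```python
from h import *
to([.562,.282,.21],-8.6)
```

```text
t 44.08 tcp [0.49   0.1767 0.2538] F [ 0.1 -1.   0.8] w 0.0939 q6 0.128
ty [ 0.989  0.148 -0.002] tz [ 0.148 -0.989  0.   ] tx [-0.002 -0.001 -1.   ]
shift cm [ 4.36  8.69 -9.36] turn 17.08
```

Emit:
play_rows:
  increments:
    - [[0,1,2,-2,0],[0,1,2.4,-2.5,0],[0,1,2.3,-2.5,0],[0,1,2,-2.3,4],[0,0.3,0,0,6],[0,0,0,0,5],[0,0,0,0,2],[0,0,0,0,0],[0,0,0,0,0]]

```text
time_s: 44.83
ee_pos: [0.5624, 0.2792, 0.2111]
eef_rot: [-1.006, 1.569, -2.724]
force: [-0.3, 0.1, -0.4]
grip_width: 0.0941
```

Run:
```python
from h import *
st(); wtile('green','pics/w36.png')
```

```text
t 44.83 tcp [0.5624 0.2792 0.2111] F [-0.3  0.1 -0.4] w 0.0941 q6 0.55
ty [ 0.989 -0.147 -0.002] tz [-0.147 -0.989  0.001] tx [-0.002 -0.001 -1.   ]
green px (0, 241, 112, 89) xy 134.6 136.5 size 350.4 179.1 ang 4.0
green px (388, 240, 124, 90) xy 949.6 13.0 size 407.1 176.8 ang -20.9
green px (230, 171, 43, 84) xy 557.1 231.4 size 115.1 55.1 ang 81.5
```

Emit:
play_rows:
  increments:
    - [[0,2,0.1,0,0],[0,3.5,0,0,0],[0,3.5,0,0,0],[0,3.5,0,0,0],[0,3.5,0,0,0],[0,2.2,0,0,0],[60,1.4,0,0,0],[80,0.9,0,0,0],[110,0,0,0,0],[110,0,0,0,0],[140,0,0,0,0],[140,0,0,0,0]]
  newtons: 5

```text
time_s: 45.88
ee_pos: [0.5646, 0.2797, 0.0091]
eef_rot: [2.124, 1.568, 0.404]
force: [-0.6, -0.4, 3.6]
grip_width: 0.06
```

Emit:
play_rows:
  increments:
    - [[140,0,0,0,0],[140,0,0,0,0],[140,0,0,0,0]]

```text
time_s: 46.13
ee_pos: [0.5646, 0.2797, 0.0091]
eef_rot: [2.111, 1.568, 0.391]
force: [-0.0, -0.2, 7.8]
grip_width: 0.0598
```

Emit:
play_rows:
  increments:
    - [[140,-0.5,0,0,0],[140,-1,0,0,0],[140,-1.5,0,0,0],[140,-1.5,0,0,0],[140,-1.5,0,0,0],[140,-1.5,0,0,0],[140,-1.5,0,0,0],[140,-1.5,0,0,0],[140,-2,0,0,0],[140,-3,0,0,0],[140,-3,0,0,0],[140,-3,0,0,0]]

```text
time_s: 47.13
ee_pos: [0.5632, 0.2792, 0.2245]
eef_rot: [-1.025, 1.571, -2.744]
force: [-0.8, 1.2, -1.8]
grip_width: 0.0596
```

Emit:
play_rows:
  increments:
    - [[140,-3,0,0,0],[140,-1,0,0,0],[140,0,0,0,0],[140,0,0,0,0]]
  newtons: 6

```text
time_s: 47.47
ee_pos: [0.5634, 0.2792, 0.2613]
eef_rot: [-1.001, 1.57, -2.721]
force: [0.0, -0.2, -3.2]
grip_width: 0.0598
```

Run:
```python
from h import *
hw('pics/w37.png')
print(rk(ctrl.get_obs()['ee_pos'])); to(rp(85,0,.25),RY)
```

```text
t 47.47 tcp [0.5634 0.2792 0.2613] F [ 0.  -0.2 -3.2] w 0.0598 q6 0.551
ty [ 0.989 -0.148 -0.001] tz [-0.148 -0.989  0.001] tx [-0.001 -0.    -1.   ]
[ 496.3 -147.6]
t 47.52 tcp [0.5632 0.2791 0.2603] F [ 0.4  0.3 -4.1] w 0.0599 q6 0.551
ty [ 0.989 -0.148 -0.003] tz [-0.148 -0.989  0.002] tx [-0.003 -0.001 -1.   ]
shift cm [ 1.1  -2.1  43.65] turn -16.98
```

View pics/w37.png

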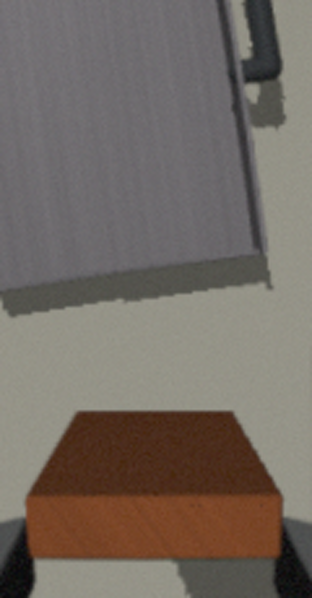

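Emit:
play_rows:
  increments:
    - [[140,0,-0.2,0.8,0],[140,0,-0.2,1.6,-2],[140,0,-0.2,2.4,-3],[140,0,-0.2,3,-4],[140,0,-0.2,3,-4],[140,0,-0.2,3,-3],[140,0,-0.2,3,-1],[140,0,-0.2,3,0],[140,0,-0.2,3,0],[140,0,-0.2,3,0],[140,0,-0.2,3,0]]

```text
time_s: 48.43
ee_pos: [0.557, -0.009, 0.261]
eef_rot: [-1.773, 1.569, 3.087]
force: [0.5, 0.5, -2.4]
grip_width: 0.0597
```

Run:
```python
from h import *
print(rk(ctrl.get_obs()['ee_pos'])); to(rp(85,0,.25),RY)
```

```text
[212.2 -99.2]
t 48.43 tcp [ 0.557 -0.009  0.261] F [ 0.5  0.5 -2.4] w 0.0597 q6 -0.23
ty [ 0.989  0.147 -0.002] tz [ 0.147 -0.989 -0.   ] tx [-0.002  0.    -1.   ]
shift cm [ 1.11 -9.92 12.72] turn 0.02
```

Emit:
play_rows:
  increments:
    - [[140,0,-1.5,0,0],[140,0,-2.5,0,0],[140,0,-2.5,0.5,0],[140,0,-2,1.5,0],[140,0,-1.4,2,0],[140,0,0,2.5,0],[140,0,0,2.5,0],[140,0,0,2,0],[140,0,0,0.9,0],[140,0,0,0,0],[140,0,0,0,0],[140,0,0,0,0]]

```text
time_s: 49.43
ee_pos: [0.4773, -0.1385, 0.262]
eef_rot: [-2.384, 1.57, 2.477]
force: [0.3, -1.1, -2.8]
grip_width: 0.0598
```

Run:
```python
from h import *
st(); print(rk(ctrl.get_obs()['ee_pos']))
im=ctrl.camera('wrist');  crop('w',im,190,60,310,270,2.8,'pics/w38.png')
im=ctrl.camera('scene'); crop('s',im,130,90,240,205,5,'pics/s38.png')
```

```text
t 49.43 tcp [ 0.4773 -0.1385  0.262 ] F [ 0.3 -1.1 -2.8] w 0.0598 q6 -0.505
ty [ 0.989  0.148 -0.001] tz [ 0.148 -0.989 -0.001] tx [-0.001  0.001 -1.   ]
[95.8 -1.3]
```

View pics/w38.png

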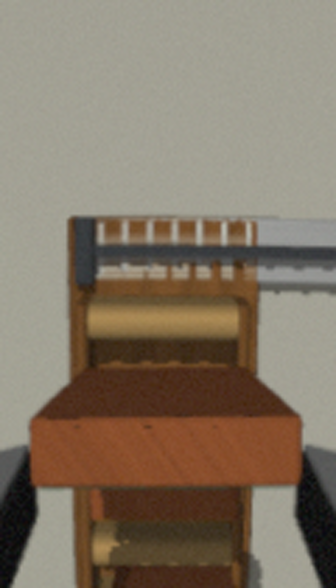

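View pics/s38.png

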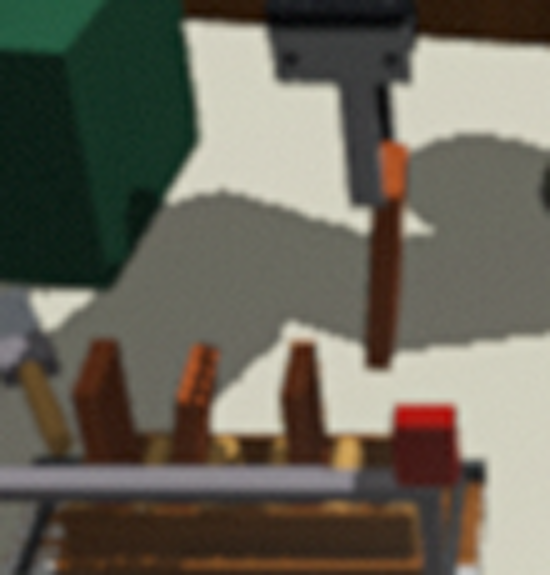

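Run:
```python
from h import *
rel(191.4,208.9,180.7,168)
```

```text
bottomback -2.3 topback -17.9 lean deg 7.4 mid ctr 3.2 fin lo/up 6.4 -11.0 slot(lo) 17.4 shift tz cm 1.42 bottom vs slot -11.7
```

Emit:
play_rows:
  increments:
    - [[140,0,-0.1,0.7,0],[140,0,0,0.7,0],[140,1.5,0,0,0],[140,2.5,0,0,0],[140,2.2,0,0,0],[140,1.5,0,0,0],[140,0.5,0,0,0],[140,0,0,0,0],[140,0,0,0,0]]

```text
time_s: 50.28
ee_pos: [0.479, -0.1538, 0.1812]
eef_rot: [1.056, 1.57, -0.367]
force: [-0.5, 0.3, -1.3]
grip_width: 0.0597
```

Run:
```python
from h import *
st(); print(rk(ctrl.get_obs()['ee_pos']))
im=ctrl.camera('wrist');  crop('w',im,190,60,310,270,2.8,'pics/w39.png')
im=ctrl.camera('scene'); crop('s',im,130,90,240,205,5,'pics/s39.png')
```

```text
t 50.28 tcp [ 0.479  -0.1538  0.1812] F [-0.5  0.3 -1.3] w 0.0597 q6 -0.531
ty [0.989 0.147 0.001] tz [ 0.147 -0.989  0.   ] tx [ 0.001 -0.    -1.   ]
[80.5 -0.7]
```

View pics/w39.png

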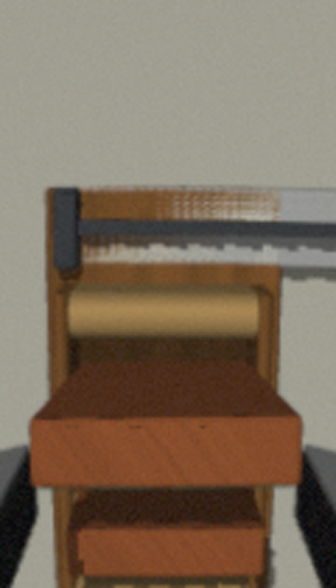

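View pics/s39.png

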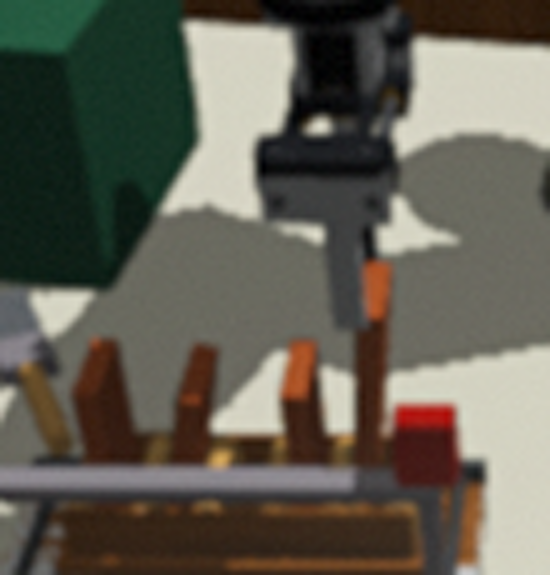

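Run:
```python
from h import *
rel(189.3,208.9,179.8,163)
```

```text
bottomback -4.4 topback -17.9 lean deg 6.4 mid ctr 1.5 fin lo/up -9.2 -27.4 slot(lo) 1.8000000000000007 shift tz cm 0.03 bottom vs slot 1.8
```

Emit:
play_rows:
  increments:
    - [[140,0.7,0,0,0],[140,1,0,0,0],[140,1,0,0,0],[140,0.9,0,0,0],[140,0,0,0,0],[140,0,0,0,0]]
  newtons: 5

```text
time_s: 50.88
ee_pos: [0.4784, -0.1533, 0.1437]
eef_rot: [-2.085, 1.569, 2.775]
force: [0.1, -0.4, -2.4]
grip_width: 0.0601
```

Emit:
play_rows:
  increments:
    - [[140,0.5,0,0,0],[140,0.5,0,0,0],[140,0.5,0,0,0],[140,0.4,0,0,0],[140,0.2,0,0,0],[140,0.2,0,0,0],[140,0.2,0,0,0],[140,0.1,0,0,0],[140,0,0,0,0]]

```text
time_s: 51.63
ee_pos: [0.479, -0.1537, 0.1191]
eef_rot: [0.835, 1.569, -0.588]
force: [-1.7, -0.8, 5.5]
grip_width: 0.0599
```

Emit:
play_rows:
  increments:
    - [[140,0.2,0,0,0],[140,0,0,0,0],[140,0,0,0,0]]

```text
time_s: 51.88
ee_pos: [0.479, -0.1537, 0.1171]
eef_rot: [0.832, 1.57, -0.591]
force: [-2.0, 0.0, 5.3]
grip_width: 0.0599
```

Emit:
play_rows:
  increments:
    - [[120,0,0,0,0],[90,0,0,0,0],[60,0,0,0,0],[30,0,0,0,0],[0,0,0,0,0],[0,0,0,0,0],[0,0,0,0,0],[0,-1,0,0,0],[0,-2,0,0,0],[0,-3,0,0,0],[0,-3,0,0,0],[0,-3,0,0,0]]

```text
time_s: 52.88
ee_pos: [0.4784, -0.1533, 0.2387]
eef_rot: [1.06, 1.571, -0.363]
force: [-0.5, -1.0, 0.4]
grip_width: 0.094
```

Emit:
play_rows:
  increments:
    - [[0,-1.5,0,-2,0],[0,0,0,-3,0],[0,0,0,-3,0],[0,0,0,-3,0],[0,0,0,-3,0],[0,0,0,-2,0],[0,0,0,0,0],[0,0,0,0,0]]

```text
time_s: 53.55
ee_pos: [0.455, 0.0054, 0.2522]
eef_rot: [1.259, 1.57, -0.162]
force: [0.9, 0.1, 0.8]
grip_width: 0.0938
```

Run:
```python
from h import *
st()
im=ctrl.camera('scene'); crop('s',im,130,110,240,205,6,'pics/s40.png')
im=ctrl.camera('top'); crop('t',im,280,150,400,250,6,'pics/t40.png'); tiles(im)
```

```text
t 53.55 tcp [0.455  0.0054 0.2522] F [0.9 0.1 0.8] w 0.0938 q6 -0.218
ty [0.989 0.149 0.001] tz [ 0.149 -0.989  0.   ] tx [ 0.001 -0.    -1.   ]
blue px [190. 146.] xy 682 234 size 114 54 ang 84.6
blue px [342. 114.] xy 781 -253 size 100 72 ang -28.7
blue px [270. 104.] xy 817 -20 size 98 68 ang -0.6
green px [485. 176.] xy 578 -689 size 127 76 ang -75.6
pink px [163. 274.] xy 281 311 size 118 61 ang -1.3
```

View pics/t40.png

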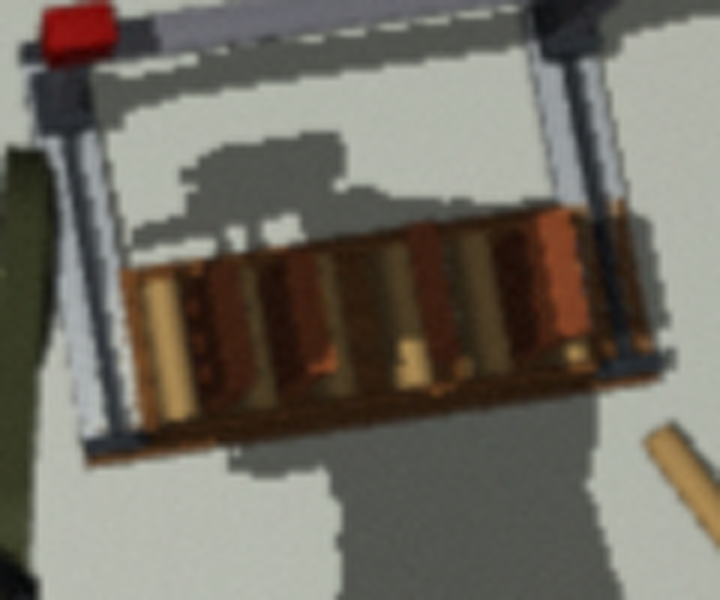

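View pics/s40.png

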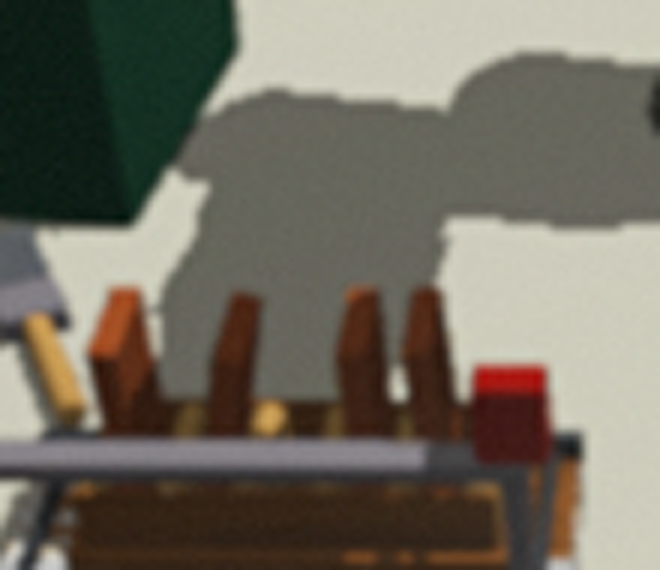

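Run:
```python
from h import *
to([.684,.28,.21],-5.4)
```

```text
t 53.65 tcp [0.4552 0.0043 0.2519] F [-0.5  0.3  0.2] w 0.0942 q6 -0.219
ty [0.989 0.147 0.   ] tz [ 0.147 -0.989  0.   ] tx [ 0. -0. -1.]
shift cm [  4.19  26.69 -23.91] turn 13.86
```

Emit:
play_rows:
  increments:
    - [[0,0,1.5,-1.5,0],[0,0,2.5,-2.3,0],[0,0,2.7,-2.4,0],[0,0,2.7,-2.4,0],[0,0,2.7,-2.4,0],[0,0,2.7,-2.4,0],[0,0,2.7,-2.4,0],[0,1,2.7,-2.4,0],[0,1,2.7,-2.4,0],[0,1,2,-2,4],[0,1,1.6,-1.3,5],[0,0.2,0,0,4.8]]

```text
time_s: 54.65
ee_pos: [0.6842, 0.2802, 0.2049]
eef_rot: [-1.169, 1.566, -2.836]
force: [-0.8, -1.0, -0.8]
grip_width: 0.0933
```

Emit:
play_rows:
  increments:
    - [[0,0,0,0,0],[0,0,0,0,0]]

```text
time_s: 54.82
ee_pos: [0.6834, 0.278, 0.2091]
eef_rot: [-1.013, 1.57, -2.676]
force: [-0.0, -0.2, 1.1]
grip_width: 0.0941
```

Run:
```python
from h import *
st(); wtile('blue','pics/w41.png')
```

```text
t 54.82 tcp [0.6834 0.278  0.2091] F [-0.  -0.2  1.1] w 0.0941 q6 0.428
ty [ 0.996 -0.091 -0.001] tz [-0.091 -0.996  0.   ] tx [-0.001 -0.    -1.   ]
blue px (230, 171, 43, 84) xy 680.9 230.8 size 114.5 54.6 ang 84.6
```

Emit:
play_rows:
  increments:
    - [[0,2,0.1,0,0],[0,3.5,0,0,0],[0,3.5,0,0,0],[0,3.5,0,0,0],[0,3.3,0,0,0],[0,2.2,0,0,0],[60,1.4,0,0,0],[80,0.9,0,0,0],[110,0,0,0,0],[110,0,0,0,0],[140,0,0,0,0],[140,0,0,0,0]]
  newtons: 5

```text
time_s: 55.87
ee_pos: [0.685, 0.2794, 0.0086]
eef_rot: [1.986, 1.568, 0.323]
force: [1.4, -0.1, 6.0]
grip_width: 0.0597
```

Emit:
play_rows:
  increments:
    - [[140,0,0,0,0],[140,0,0,0,0],[140,0,0,0,0]]

```text
time_s: 56.12
ee_pos: [0.685, 0.2794, 0.0086]
eef_rot: [1.966, 1.568, 0.303]
force: [0.8, -1.2, 6.0]
grip_width: 0.0603
```

Emit:
play_rows:
  increments:
    - [[140,-0.5,0,0,0],[140,-1,0,0,0],[140,-1.5,0,0,0],[140,-1.5,0,0,0],[140,-1.5,0,0,0],[140,-1.5,0,0,0],[140,-1.5,0,0,0],[140,-1.5,0,0,0],[140,-2,0,0,0],[140,-3,0,0,0],[140,-3,0,0,0],[140,-3,0,0,0]]

```text
time_s: 57.12
ee_pos: [0.6836, 0.2791, 0.2245]
eef_rot: [2.049, 1.57, 0.385]
force: [0.4, -0.6, -2.6]
grip_width: 0.0596
```

Emit:
play_rows:
  increments:
    - [[140,-3,0,0,0],[140,-2,0,0,0],[140,0,0,0,0],[140,0,0,0,0]]
  newtons: 6

```text
time_s: 57.45
ee_pos: [0.684, 0.2792, 0.2728]
eef_rot: [2.008, 1.568, 0.345]
force: [-0.6, -0.2, -3.3]
grip_width: 0.0603
```

Run:
```python
from h import *
hw('pics/w42.png')
print(rk(ctrl.get_obs()['ee_pos'])); to(rp(0,0,.28),RY)
```

```text
t 57.45 tcp [0.684  0.2792 0.2728] F [-0.6 -0.2 -3.3] w 0.0603 q6 0.431
ty [ 0.996 -0.093  0.002] tz [-0.093 -0.996 -0.001] tx [ 0.002  0.001 -1.   ]
[ 478.5 -266.8]
t 57.5 tcp [0.6837 0.2791 0.2707] F [ 0.3  0.4 -3.2] w 0.0597 q6 0.431
ty [ 0.996 -0.093 -0.001] tz [-0.093 -0.996  0.   ] tx [-0.001 -0.    -1.   ]
shift cm [ -0.89 -14.52  52.83] turn -13.77
```

View pics/w42.png

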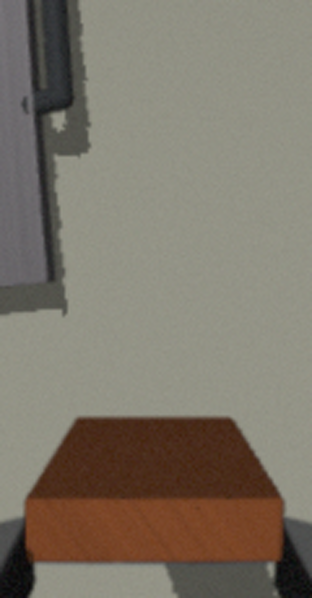

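Emit:
play_rows:
  increments:
    - [[140,-0.3,-0.7,0.7,0],[140,-0.3,-1.4,1.3,0],[140,-0.3,-1.9,1.8,0],[140,0,-2,2,0],[140,0,-2,2,0],[140,0,-2,2,-2],[140,0,-2,2,-3],[140,0,-2,2,-4],[140,0,-1.7,2,-3],[140,0,-1,2,-1.8],[140,0,-0.5,1.5,0],[140,0,0,1.5,0]]

```text
time_s: 58.5
ee_pos: [0.5087, 0.0787, 0.2792]
eef_rot: [-1.631, 1.569, -3.054]
force: [-0.2, -0.6, -2.5]
grip_width: 0.0597
```

Run:
```python
from h import *
print(rk(ctrl.get_obs()['ee_pos'])); to(rp(3,0,.28),RY)
```

```text
[306.  -64.3]
t 58.5 tcp [0.5087 0.0787 0.2792] F [-0.2 -0.6 -2.5] w 0.0597 q6 -0.066
ty [ 0.989  0.147 -0.002] tz [ 0.147 -0.989 -0.   ] tx [-0.002 -0.    -1.   ]
shift cm [-0.07 -6.44 30.3 ] turn 0.03
```

Emit:
play_rows:
  increments:
    - [[140,0,-1.2,2,0],[140,0,-1.5,2.5,0],[140,0,-1.5,3,0],[140,0,-1.2,3,0],[140,0,-0.7,3,0],[140,0,-0.3,3,0],[140,0,0,3,0],[140,0,0,3,0],[140,0,0,3,0],[140,0,0,2.2,0],[140,0,0,1.5,0],[140,0,0,0.7,0]]

```text
time_s: 59.5
ee_pos: [0.4906, -0.2268, 0.2789]
eef_rot: [-2.181, 1.568, 2.677]
force: [0.5, 0.3, -2.1]
grip_width: 0.0597
```

Emit:
play_rows:
  increments:
    - [[140,0,0,0.3,0],[140,0,0,0,0],[140,0,0,0,0],[140,0,0,0,0],[140,0,0,0,0]]

```text
time_s: 59.92
ee_pos: [0.4916, -0.2277, 0.2807]
eef_rot: [1.217, 1.57, -0.205]
force: [0.3, -0.3, -1.2]
grip_width: 0.0602
```

Run:
```python
from h import *
st(); print(rk(ctrl.get_obs()['ee_pos']))
im=ctrl.camera('wrist');  crop('w',im,190,60,310,270,2.8,'pics/w43.png')
im=ctrl.camera('scene'); crop('s',im,130,90,240,205,5,'pics/s43.png')
```

```text
t 59.92 tcp [ 0.4916 -0.2277  0.2807] F [ 0.3 -0.3 -1.2] w 0.0602 q6 -0.65
ty [0.989 0.148 0.   ] tz [ 0.148 -0.989  0.   ] tx [ 0. -0. -1.]
[ 5.5 -2.2]
```

View pics/w43.png

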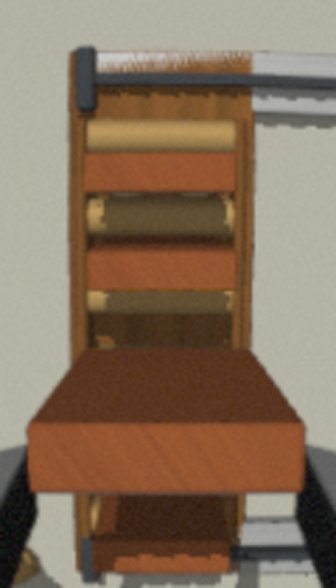

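View pics/s43.png

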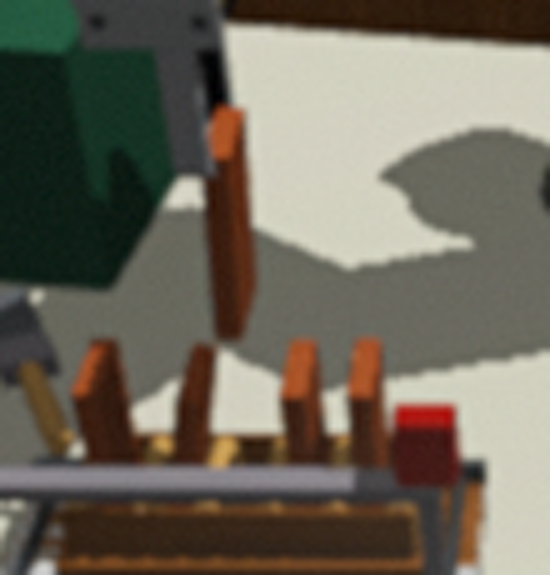

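Run:
```python
from h import *
rel(185,211,171.4,163)
```

```text
bottomback -8.8 topback -16.7 lean deg 3.8 mid ctr -2.1 fin lo/up -3.6 -15.6 slot(lo) 7.4 shift tz cm 0.95 bottom vs slot -8.2
```

Emit:
play_rows:
  increments:
    - [[140,1,0.15,0.2,0],[140,2,0,0,0],[140,2,0,0,0],[140,1.5,0,0,0],[140,0.7,0,0,0],[140,0,0,0,0],[140,0,0,0,0]]

```text
time_s: 60.6
ee_pos: [0.4934, -0.2303, 0.2087]
eef_rot: [1.123, 1.571, -0.3]
force: [0.1, -0.2, -2.0]
grip_width: 0.0598
```

Emit:
play_rows:
  increments:
    - [[140,0,0,0.2,0],[140,0,0,0.2,0],[140,0,0,0.2,0],[140,0,0,0.1,0],[140,0,0,0,0],[140,0,0,0,0]]

```text
time_s: 61.1
ee_pos: [0.4943, -0.2372, 0.2085]
eef_rot: [1.018, 1.571, -0.405]
force: [0.0, 0.4, -2.0]
grip_width: 0.0599
```

Run:
```python
from h import *
st(); print(rk(ctrl.get_obs()['ee_pos']))
im=ctrl.camera('wrist');  crop('w',im,190,60,310,270,2.8,'pics/w44.png')
im=ctrl.camera('scene'); crop('s',im,130,90,240,205,5,'pics/s44.png')
```

```text
t 61.1 tcp [ 0.4943 -0.2372  0.2085] F [ 0.   0.4 -2. ] w 0.0599 q6 -0.662
ty [0.989 0.147 0.   ] tz [ 0.147 -0.989  0.   ] tx [ 0. -0. -1.]
[-4.3 -3.5]
```

View pics/w44.png

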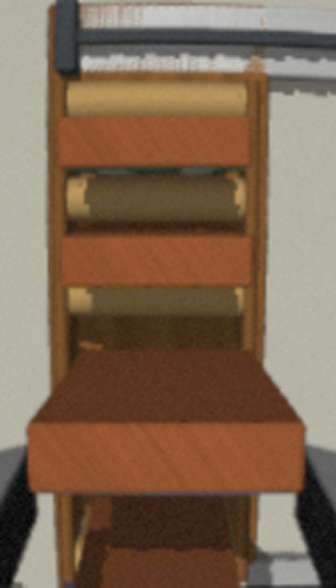

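View pics/s44.png

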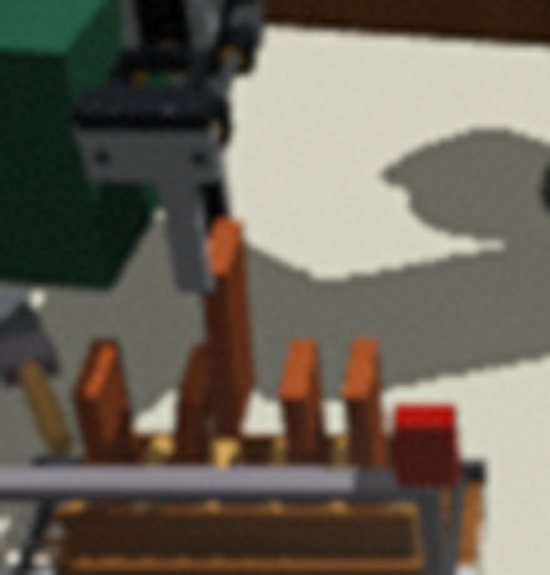

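Run:
```python
from h import *
rel(185,211,172.9,160)
```

```text
bottomback -8.8 topback -16.7 lean deg 3.8 mid ctr -2.1 fin lo/up -12.6 -27.7 slot(lo) -1.6000000000000014 shift tz cm 0.05 bottom vs slot 0.8
```

Emit:
play_rows:
  increments:
    - [[140,0.5,-0.1,0,0],[140,1,-0.1,0,0],[140,1,0,0,0],[140,0.6,0,0,0],[140,0,0,0,0],[140,0,0,0,0]]

```text
time_s: 61.7
ee_pos: [0.4922, -0.2374, 0.1769]
eef_rot: [-2.275, 1.57, 2.586]
force: [0.6, -0.6, -2.1]
grip_width: 0.0597
```

Run:
```python
from h import *
st(); print(rk(ctrl.get_obs()['ee_pos']))
im=ctrl.camera('wrist');  crop('w',im,190,60,310,270,2.8,'pics/w45.png')
im=ctrl.camera('scene'); crop('s',im,130,90,240,205,5,'pics/s45.png')
```

```text
t 61.7 tcp [ 0.4922 -0.2374  0.1769] F [ 0.6 -0.6 -2.1] w 0.0597 q6 -0.664
ty [ 0.989  0.147 -0.001] tz [ 0.147 -0.989 -0.001] tx [-0.001  0.001 -1.   ]
[-4.1 -1.4]
```

View pics/w45.png

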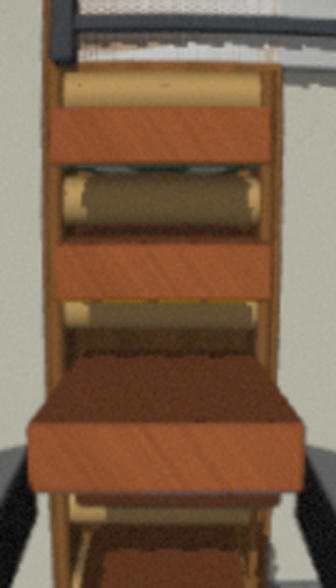

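View pics/s45.png

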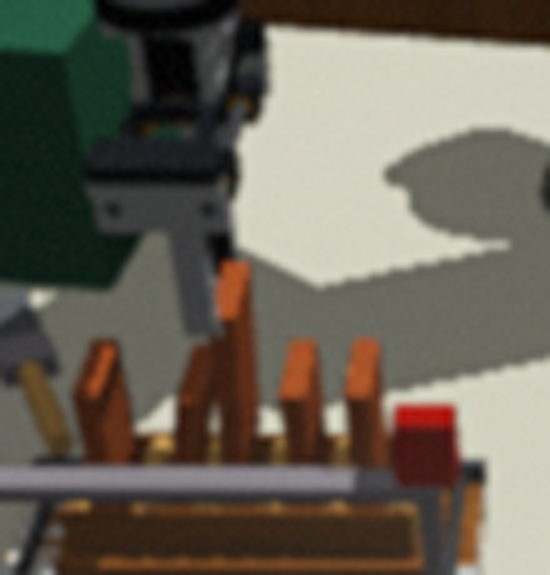

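Run:
```python
from h import *
rel(186.8,211,177.1,160)
```

```text
bottomback -6.9 topback -16.7 lean deg 4.7 mid ctr -0.5 fin lo/up -12.8 -31.1 slot(lo) -1.8000000000000007 shift tz cm -0.13 bottom vs slot 2.9
```

Emit:
play_rows:
  increments:
    - [[140,0.5,0,0,0],[140,1,0,0,0],[140,1,0,0,0],[140,0.7,0,0,0],[140,0,0,0,0],[140,0,0,0,0]]
  newtons: 5

```text
time_s: 62.3
ee_pos: [0.4921, -0.2373, 0.1449]
eef_rot: [-2.225, 1.57, 2.635]
force: [-0.2, 0.5, -3.2]
grip_width: 0.0598
```

Emit:
play_rows:
  increments:
    - [[140,0.5,0,0,0],[140,0.5,0,0,0],[140,0.5,0,0,0],[140,0.4,0,0,0],[140,0.2,0,0,0],[140,0.2,0,0,0],[140,0.2,0,0,0],[140,0,0,0,0],[140,0,0,0,0]]

```text
time_s: 63.05
ee_pos: [0.4924, -0.2375, 0.1205]
eef_rot: [1.156, 1.57, -0.267]
force: [0.9, -0.3, -0.9]
grip_width: 0.0602
```

Emit:
play_rows:
  increments:
    - [[140,0.2,0,0,0],[140,0,0,0,0],[140,0,0,0,0]]

```text
time_s: 63.3
ee_pos: [0.4926, -0.2377, 0.119]
eef_rot: [0.88, 1.569, -0.543]
force: [-0.4, -0.8, 4.8]
grip_width: 0.06
```

Seated on the floor. Release and raise.

Emit:
play_rows:
  increments:
    - [[120,0,0,0,0],[90,0,0,0,0],[60,0,0,0,0],[30,0,0,0,0],[0,0,0,0,0],[0,0,0,0,0],[0,0,0,0,0],[0,-1,0,0,0],[0,-2,0,0,0],[0,-3,0,0,0],[0,-3,0,0,0],[0,-3,0,0,0]]

```text
time_s: 64.3
ee_pos: [0.4921, -0.2373, 0.2407]
eef_rot: [0.969, 1.57, -0.454]
force: [1.0, -0.3, 0.2]
grip_width: 0.0941
```

Emit:
play_rows:
  increments:
    - [[0,-1.5,0,-2,0],[0,0,0,-3,0],[0,0,0,-3,0],[0,0,0,-3,0],[0,0,0,-3,0],[0,0,0,-3,0],[0,0,0,-3,0],[0,0,0,-3,0],[0,0,0,-2,0],[0,0,0,0,0]]

```text
time_s: 65.13
ee_pos: [0.4549, 0.0126, 0.2545]
eef_rot: [1.789, 1.57, 0.369]
force: [0.4, -0.4, 0.2]
grip_width: 0.0935
```

Run:
```python
from h import *
st()
im=ctrl.camera('scene'); crop('s',im,130,110,240,205,6,'pics/s46.png')
im=ctrl.camera('top'); crop('t',im,280,150,400,250,6,'pics/t46.png'); tiles(im)
```

```text
t 65.13 tcp [0.4549 0.0126 0.2545] F [ 0.4 -0.4  0.2] w 0.0935 q6 -0.204
ty [0.989 0.15  0.001] tz [ 0.15  -0.989 -0.   ] tx [ 0.001  0.    -1.   ]
blue px [342. 114.] xy 781 -253 size 100 72 ang -28.7
blue px [270. 104.] xy 817 -20 size 98 68 ang -0.6
green px [485. 176.] xy 578 -689 size 126 76 ang -76.3
pink px [163. 274.] xy 280 311 size 115 61 ang -1.2
```

View pics/t46.png

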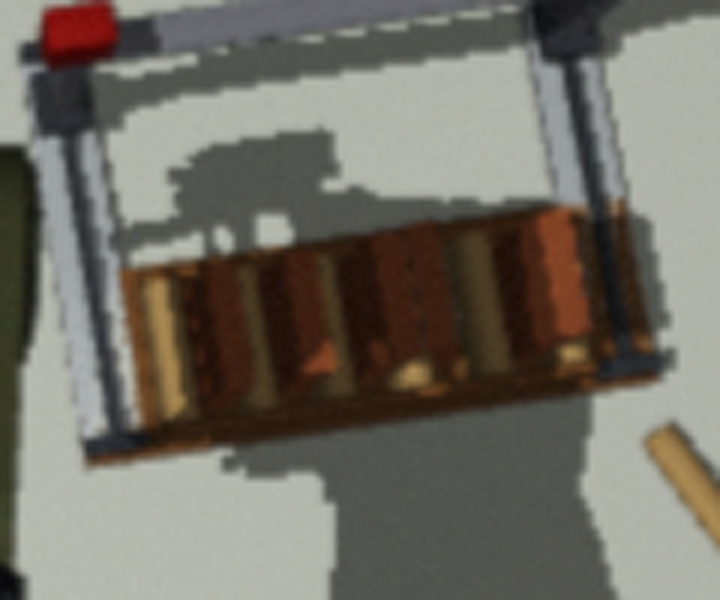

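View pics/s46.png

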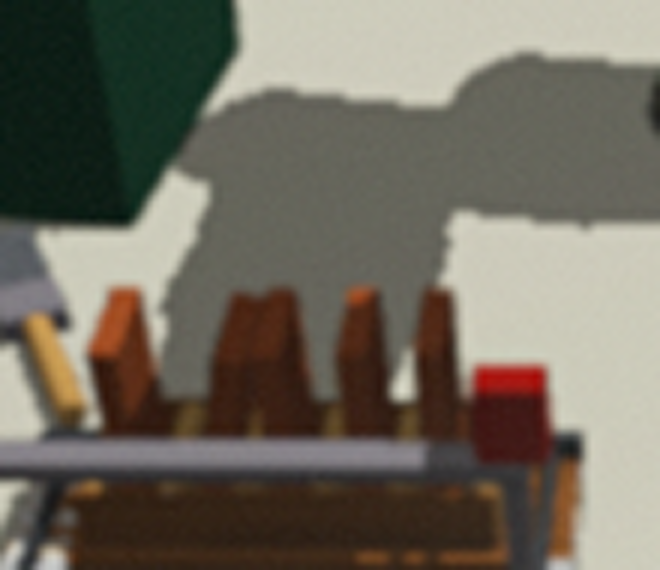

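Run:
```python
from h import *
to(rp(-70,60,.30),RY)
```

```text
t 65.23 tcp [0.4554 0.0101 0.2542] F [ 0.9  0.4 -0.5] w 0.0936 q6 -0.207
ty [0.989 0.149 0.001] tz [ 0.149 -0.989  0.   ] tx [ 0.001 -0.    -1.   ]
shift cm [-4.58 -6.2  31.6 ] turn 0.11
```

Emit:
play_rows:
  increments:
    - [[0,-1.5,-0.6,1.5,0],[0,-1.5,-0.6,2.5,0],[0,-1.6,-0.6,3,0],[0,0,-0.6,3,0],[0,0,-0.6,3,0],[0,0,-0.6,3,0],[0,0,-0.6,3,0],[0,0,-0.6,3,0],[0,0,-0.6,3,0],[0,0,-0.6,3,0],[0,0,-0.2,2.5,0],[0,0,0,1.1,0]]

```text
time_s: 66.23
ee_pos: [0.4396, -0.3154, 0.2992]
eef_rot: [-1.658, 1.57, -3.084]
force: [-0.1, 0.7, 0.1]
grip_width: 0.0941
```

Emit:
play_rows:
  increments:
    - [[0,0,0,0,0],[0,0,0,0,0],[0,0,0,0,0]]

```text
time_s: 66.48
ee_pos: [0.4407, -0.311, 0.2996]
eef_rot: [2.43, 1.571, 1.008]
force: [-0.2, -0.3, -0.2]
grip_width: 0.0939
```

Run:
```python
from h import *
st(); print(rk(ctrl.get_obs()['ee_pos']))
im=ctrl.camera('wrist'); cv2.imwrite('pics/w47f.png',im[:,:,::-1]); crop('w',im,200,0,360,260,2.3,'pics/w47.png')
```

```text
t 66.48 tcp [ 0.4407 -0.311   0.2996] F [-0.2 -0.3 -0.2] w 0.0939 q6 -0.831
ty [0.989 0.148 0.   ] tz [ 0.148 -0.989 -0.   ] tx [ 0.  0. -1.]
[-69.4  60.3]
```

View pics/w47.png

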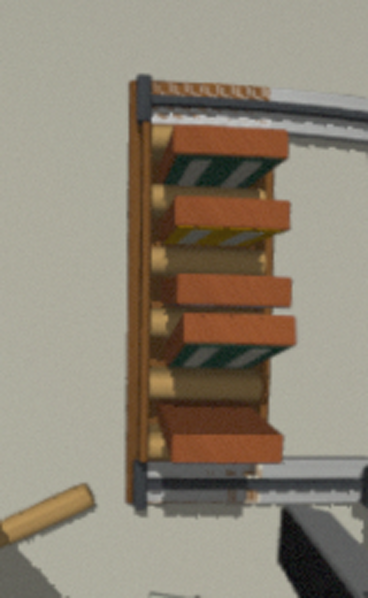

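Run:
```python
from h import *
o=ctrl.get_obs();c=ctrl.calibration('wrist')
for s,y,x in((5,142,225),(4,214,230),(3,291,228),(2,331,235),(1,448,225)):
    p=wray([(200+x/2.3,y/2.3)],.13,o,c)[0]; r=rk(p); print(s,r,'off',r[0]-(-80+40*(s-1)))
for y in(180,265,387): pass
# fin reference at z .05: visible fin2 366-400(between), fin3.. 
for k,y in((2,385),(4,262),(5,193)):
    print('fin',k,rk(wray([(200+210/2.3,y/2.3)],.049,o,c)[0]))
```

```text
5 [76.2  3.9] off -3.799999999999997
4 [38.   1.5] off -2.0
3 [-2.   2.2] off -2.0
2 [-22.7  -1.8] off 17.3
1 [-84.6   1.6] off -4.599999999999994
fin 2 [-61.9  -1. ]
fin 4 [16.5  0.3]
fin 5 [60.8  0.4]
```

Emit:
play_rows:
  increments:
    - [[0,0,1.5,-1.2,0],[0,0,2,-1.5,0],[0,0,1.5,-1.2,0],[0,0,1,-0.7,0],[0,2,0,0,0],[0,3,0,0,0],[0,3,0,0,0],[0,3,0,0,0],[0,2.5,0,0,0],[0,0.5,0,0,0],[0,0,0,0,0],[0,0,0,0,0]]

```text
time_s: 67.53
ee_pos: [0.4938, -0.2576, 0.161]
eef_rot: [0.877, 1.569, -0.546]
force: [0.1, 0.6, -0.7]
grip_width: 0.0939
```

Run:
```python
from h import *
to(rp(-23,0,.118),RY); print(rk(ctrl.get_obs()['ee_pos']))
im=ctrl.camera('wrist'); crop('w',im,150,60,350,270,3,'pics/w48.png')
im=ctrl.camera('scene'); crop('s',im,130,110,240,205,6,'pics/s48.png')
```

```text
t 67.53 tcp [ 0.4938 -0.2576  0.161 ] F [ 0.1  0.6 -0.7] w 0.0939 q6 -0.695
ty [0.989 0.148 0.001] tz [ 0.148 -0.989  0.001] tx [ 0.001 -0.001 -1.   ]
shift cm [ 4.3  -0.01 -0.14] turn 0.05
[-24.4  -0.1]
```

View pics/w48.png

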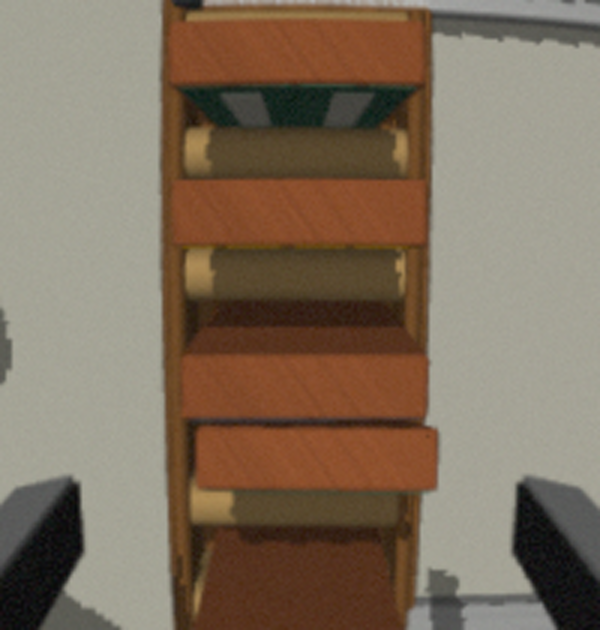

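View pics/s48.png

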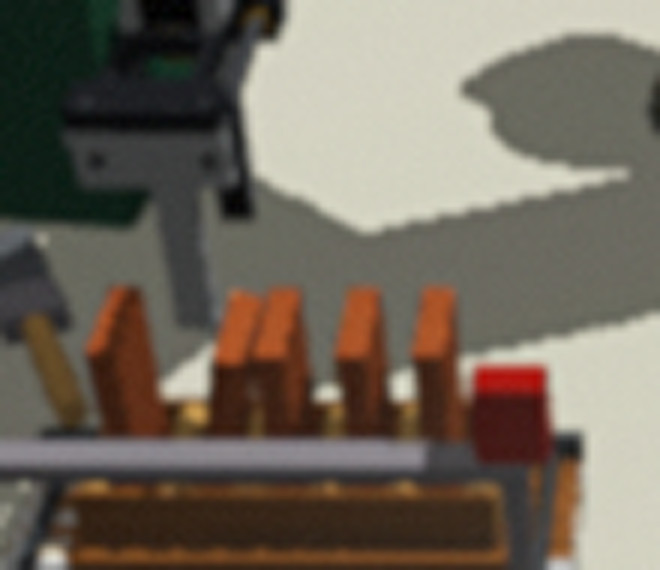

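Run:
```python
from h import *
print(tl([(215,212.7),(295,212.7),(252,203),(252,222)],.131))
```

```text
[[ 30.4 -26.2  -3. ]
 [ 30.6  33.4  -3. ]
 [ 30.5   1.3 -10.5]
 [ 30.5   1.3   4.2]]
```

Emit:
play_rows:
  increments:
    - [[0,1.5,0.3,-0.1,0],[0,1.8,0,0,0],[0,1,0,0,0],[60,0,0,0,0],[90,0,0,0,0],[120,0,0,0,0],[140,0,0,0,0],[140,0,0,0,0],[140,0,0,0,0],[140,0,0,0,0],[140,0,0,0,0]]
  newtons: 6

```text
time_s: 68.55
ee_pos: [0.4964, -0.2562, 0.1171]
eef_rot: [0.988, 1.57, -0.435]
force: [0.6, 0.0, 3.0]
grip_width: 0.0601
```

Emit:
play_rows:
  increments:
    - [[140,0,0,0.3,0],[140,0,0,0.3,0],[140,0,0,0.3,0],[140,0,0,0.3,0],[140,0,0,0.2,0],[140,0,0,0,0]]

```text
time_s: 69.05
ee_pos: [0.4988, -0.2705, 0.1172]
eef_rot: [1.057, 1.569, -0.366]
force: [3.4, -0.1, 5.9]
grip_width: 0.0602
```

Run:
```python
from h import *
st(); print(rk(ctrl.get_obs()['ee_pos']))
im=ctrl.camera('wrist'); crop('w',im,150,60,350,270,3,'pics/w49.png')
im=ctrl.camera('scene'); crop('s',im,130,110,240,205,6,'pics/s49.png')
```

```text
t 69.05 tcp [ 0.4988 -0.2705  0.1172] F [ 3.4 -0.1  5.9] w 0.0602 q6 -0.709
ty [0.989 0.147 0.002] tz [ 0.147 -0.989  0.001] tx [ 0.002 -0.001 -1.   ]
[-37.8  -3.1]
```

View pics/w49.png

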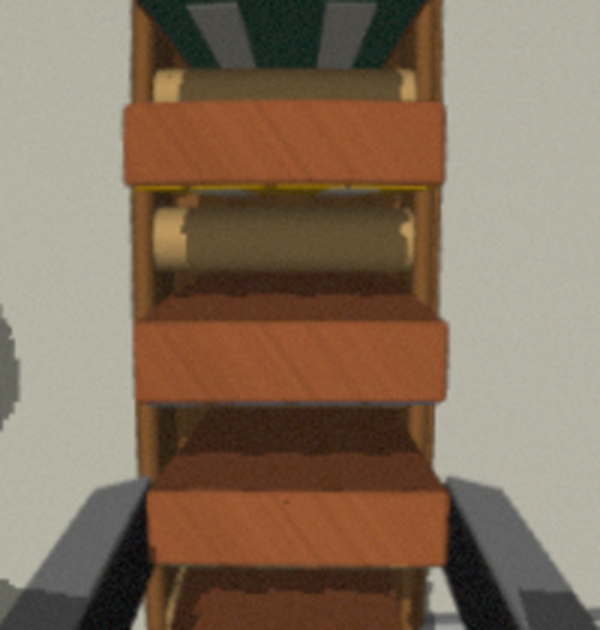

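View pics/s49.png

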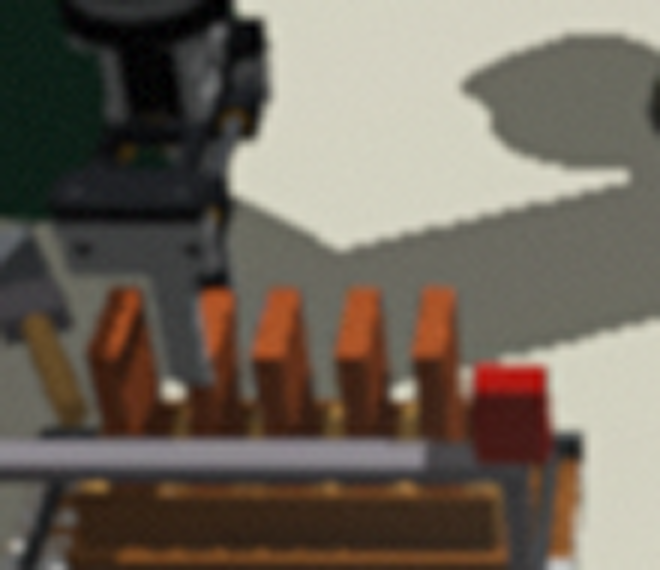

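Emit:
play_rows:
  increments:
    - [[120,0,0,0,0],[90,0,0,0,0],[60,0,0,0,0],[30,0,0,0,0],[0,0,0,0,0],[0,0,0,0,0],[0,0,0,0,0],[0,-1,0,0,0],[0,-3,0,0,0],[0,-3,0,0,0],[0,-2,0,0,0],[0,0,0,0,0]]

```text
time_s: 70.15
ee_pos: [0.4994, -0.2707, 0.2118]
eef_rot: [0.864, 1.563, -0.559]
force: [-0.3, -0.4, 0.0]
grip_width: 0.0938
```

Emit:
play_rows:
  increments:
    - [[0,-2,0,-2,0],[0,-2,0,-3,0],[0,0,0,-2,0],[0,0,0,0,0],[0,0,0,0,0],[0,0,0,0,0]]

```text
time_s: 70.65
ee_pos: [0.4877, -0.2011, 0.2461]
eef_rot: [-1.976, 1.57, 2.884]
force: [-0.2, -0.1, -0.3]
grip_width: 0.0939
```

Run:
```python
from h import *
st(); print(rk(ctrl.get_obs()['ee_pos']))
im=ctrl.camera('wrist'); cv2.imwrite('pics/w50.png',im[:,:,::-1])
im=ctrl.camera('scene'); crop('s',im,120,110,230,205,6,'pics/s50.png')
```

```text
t 70.65 tcp [ 0.4877 -0.2011  0.2461] F [-0.2 -0.1 -0.3] w 0.0939 q6 -0.608
ty [ 0.989  0.147 -0.001] tz [ 0.147 -0.989 -0.   ] tx [-0.001  0.    -1.   ]
[32.4 -2.4]
```

View pics/w50.png

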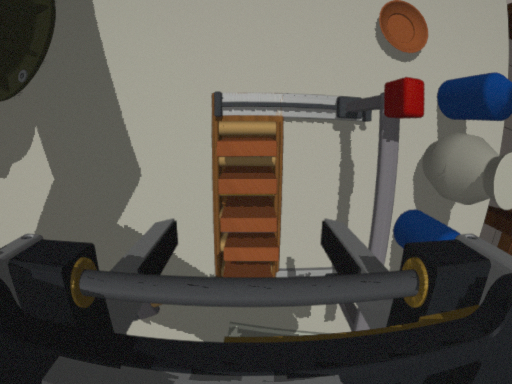

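View pics/s50.png

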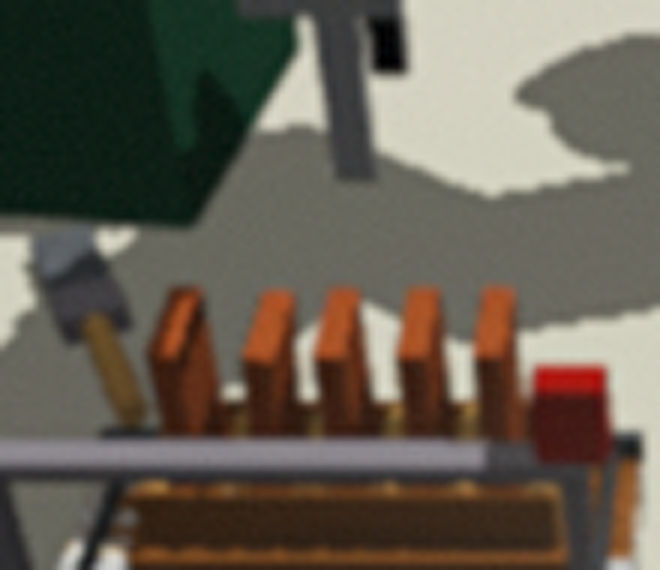

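Run:
```python
from h import *
print(rk(np.array([.6092,-.084,0]))); to([.609,-.084,.246],RY)
```

```text
[ 130.3 -139.7]
t 70.75 tcp [ 0.4877 -0.2014  0.2458] F [-0.   0.5 -1. ] w 0.094 q6 -0.608
ty [ 0.989  0.147 -0.001] tz [ 0.147 -0.989 -0.   ] tx [-0.001  0.    -1.   ]
shift cm [-0.02 13.72 -9.84] turn -0.02
```

Emit:
play_rows:
  increments:
    - [[0,0,1.5,-1,0],[0,0,2.5,-1.8,0],[0,0,2.7,-2,0],[0,0,2.7,-2,0],[0,0,2.5,-1.8,0],[0,0,1.8,-1.2,0],[0,0,0,0,0],[0,0,0,0,0],[0,0,0,0,0]]

```text
time_s: 71.5
ee_pos: [0.6085, -0.0845, 0.2459]
eef_rot: [-1.704, 1.57, -3.127]
force: [-0.0, -0.1, 1.2]
grip_width: 0.0939
```

Run:
```python
from h import *
st(); print(rk(ctrl.get_obs()['ee_pos']))
im=ctrl.camera('wrist'); cv2.imwrite('pics/w51.png',im[:,:,::-1])
g=rp(133,-140,0); o=ctrl.get_obs(); c=ctrl.calibration('wrist')
print(wproj([g+sx*.017*ex+sy*.011*ey+[0,0,.202] for sx,sy in((-1,-1),(1,-1),(1,1),(-1,1))],o,c).round(1))
```

```text
t 71.5 tcp [ 0.6085 -0.0845  0.2459] F [-0.  -0.1  1.2] w 0.0939 q6 -0.345
ty [ 0.989  0.147 -0.001] tz [ 0.147 -0.989 -0.   ] tx [-0.001 -0.    -1.   ]
[ 129.9 -139. ]
[[265.4 228. ]
 [266.  186.3]
 [237.4 186.4]
 [237.9 228.1]]
```

View pics/w51.png

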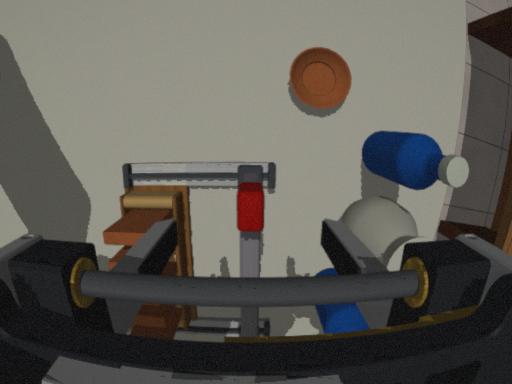

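Emit:
play_rows:
  increments:
    - [[0,2,0,0,0],[0,2.5,0,0,0],[0,2,0,0,0],[60,0.9,0,0,0],[120,0,0,0,0],[180,0,0,0,0],[220,0,0,0,0],[220,0,0,0,0],[220,0,0,0,0],[220,0,0,0,0],[220,0,0,0,0],[220,0,0,0,0]]
  newtons: 20

```text
time_s: 72.55
ee_pos: [0.6089, -0.0836, 0.1726]
eef_rot: [1.171, 1.571, -0.252]
force: [0.0, 0.0, -0.3]
grip_width: 0.0374
```

Emit:
play_rows:
  increments:
    - [[220,0,0,0,0],[220,0,0,0,0],[220,0,0,0,0],[220,0,0,0,0],[220,0,0,0,0],[220,0,0,0,0]]

```text
time_s: 73.05
ee_pos: [0.6089, -0.0835, 0.1724]
eef_rot: [2.616, 1.571, 1.193]
force: [0.9, 1.0, 0.2]
grip_width: 0.0218
```

Emit:
play_rows:
  increments:
    - [[220,0,-0.5,0,0],[220,0,-1,0,0],[220,0,-1.3,0,0],[220,0,-1.3,0,0],[220,0,-1.3,0,0],[220,0,-1.3,0,0],[220,0,-1.3,0,0],[220,0,-1.3,0,0],[220,0,-1.3,0,0],[220,0,-1.3,0,0],[220,0,-0.8,0,0],[220,0,0,0,0]]

```text
time_s: 74.05
ee_pos: [0.4816, -0.1018, 0.1724]
eef_rot: [-2.652, 1.569, 2.208]
force: [-2.5, 5.4, 0.3]
grip_width: 0.0219
```

Emit:
play_rows:
  increments:
    - [[220,0,-0.3,0,0],[220,0,-0.3,0,0],[220,0,-0.3,0,0],[220,0,0,0,0]]

```text
time_s: 74.38
ee_pos: [0.4735, -0.1029, 0.1724]
eef_rot: [-2.856, 1.569, 2.004]
force: [-3.3, 5.5, 2.6]
grip_width: 0.0222
```

Run:
```python
from h import *
st(); print(rk(ctrl.get_obs()['ee_pos']))
im=ctrl.camera('scene'); crop('s',im,120,110,240,210,6,'pics/s52.png')
```

```text
t 74.38 tcp [ 0.4735 -0.1029  0.1724] F [-3.3  5.5  2.6] w 0.0222 q6 -0.439
ty [ 0.989  0.147 -0.   ] tz [ 0.147 -0.989 -0.001] tx [-0.001  0.001 -1.   ]
[131.6  -2.7]
```

View pics/s52.png

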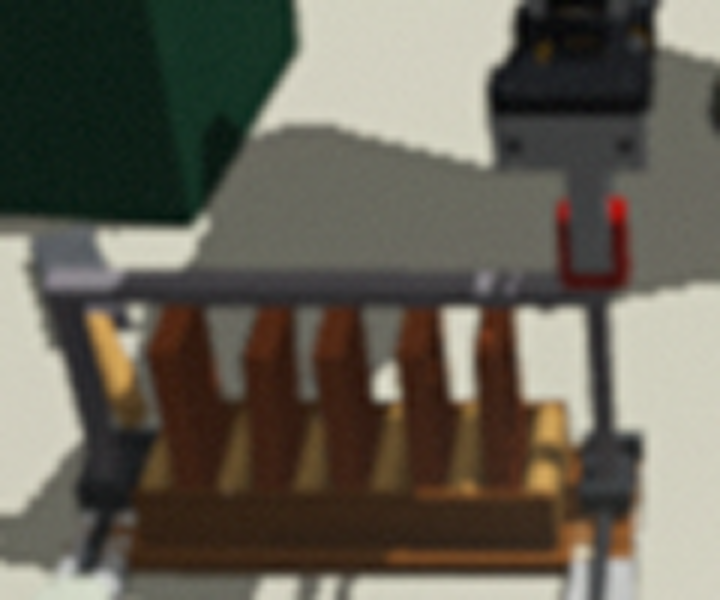

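Emit:
play_rows:
  increments:
    - [[220,0,-0.15,0,0],[220,0,-0.15,0,0],[220,0,-0.1,0,0],[220,0,0,0,0]]

```text
time_s: 74.77
ee_pos: [0.4707, -0.1034, 0.1724]
eef_rot: [2.104, 1.568, 0.681]
force: [7.1, 7.5, -3.2]
grip_width: 0.0216
```

Emit:
play_rows:
  increments:
    - [[220,0,-0.15,0,0],[220,0,-0.15,0,0],[220,0,0,0,0]]

```text
time_s: 75.02
ee_pos: [0.4706, -0.1034, 0.1724]
eef_rot: [1.612, 1.561, 0.189]
force: [35.1, 10.0, -19.2]
grip_width: 0.022
```

Emit:
play_rows:
  increments:
    - [[220,0,0.15,0,0],[220,0,0,0,0],[180,0,0,0,0],[100,0,0,0,0],[0,0,0,0,0],[0,0,0,0,0],[0,0,0,0,0],[0,0,0,0,0],[0,0,0,0,0],[0,0,0,0,0],[0,0,0,0,0]]

```text
time_s: 75.93
ee_pos: [0.4689, -0.1045, 0.1724]
eef_rot: [-0.318, 1.571, -1.74]
force: [-0.4, -0.1, 0.1]
grip_width: 0.0774
```

Emit:
play_rows:
  increments:
    - [[0,-1,0,0,0],[0,-3,0,0,0],[0,-3,0,0,0],[0,-3,0,0,0],[0,0,0,-3,0],[0,0,0,-3,0],[0,0,0,-3,0],[0,0,0,-2,0],[0,0,0,0,0],[0,0,0,0,0]]

```text
time_s: 76.77
ee_pos: [0.4527, 0.0049, 0.2732]
eef_rot: [1.257, 1.57, -0.164]
force: [-1.3, -0.6, -0.3]
grip_width: 0.0938
```

Run:
```python
from h import *
st()
im=ctrl.camera('wrist'); cv2.imwrite('pics/w53.png',im[:,:,::-1])
im=ctrl.camera('scene'); crop('s',im,120,110,240,210,6,'pics/s53.png'); cv2.imwrite('pics/s53f.png',im[:,:,::-1])
im=ctrl.camera('top'); crop('t',im,280,150,400,250,6,'pics/t53.png'); tiles(im)
h=cv2.cvtColor(im,cv2.COLOR_RGB2HSV); m=((h[...,0]<5)|(h[...,0]>174))&(h[...,1]>180)&(h[...,2]>60); k=np.zeros_like(m); k[185:220,280:320]=1; ys,xs=np.nonzero(m&k)
q=cv2.minAreaRect(np.c_[xs,ys].astype(np.float32)); print(q, rk(ray('top',[q[0]],.202)[0]))
```

```text
t 76.77 tcp [0.4527 0.0049 0.2732] F [-1.3 -0.6 -0.3] w 0.0938 q6 -0.22
ty [0.989 0.149 0.001] tz [ 0.149 -0.989  0.   ] tx [ 0.001 -0.    -1.   ]
blue px [342. 114.] xy 781 -253 size 100 72 ang -28.7
blue px [270. 104.] xy 817 -20 size 98 68 ang -0.6
green px [485. 176.] xy 578 -689 size 127 75 ang -75.4
pink px [163. 274.] xy 280 311 size 115 61 ang -1.2
((300.4864807128906, 204.41893005371094), (5.918363571166992, 11.014732360839844), 80.53767395019531) [134.7   1.4]
```

View pics/s53.png

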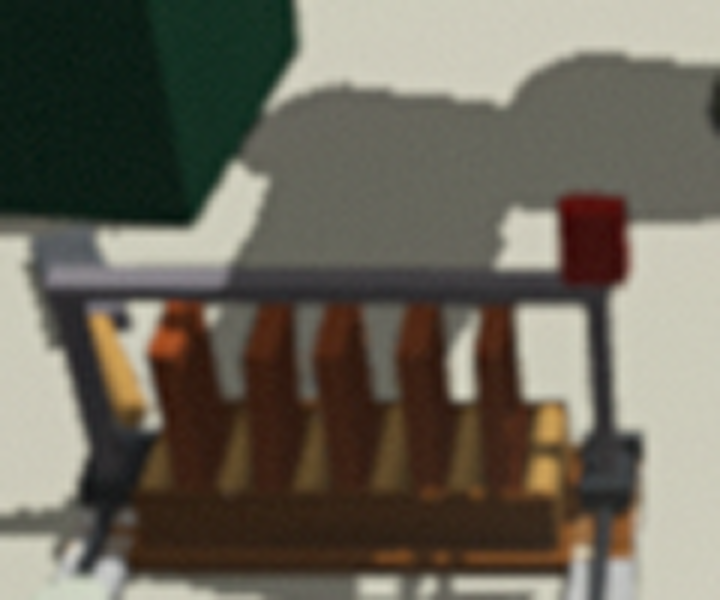

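View pics/t53.png

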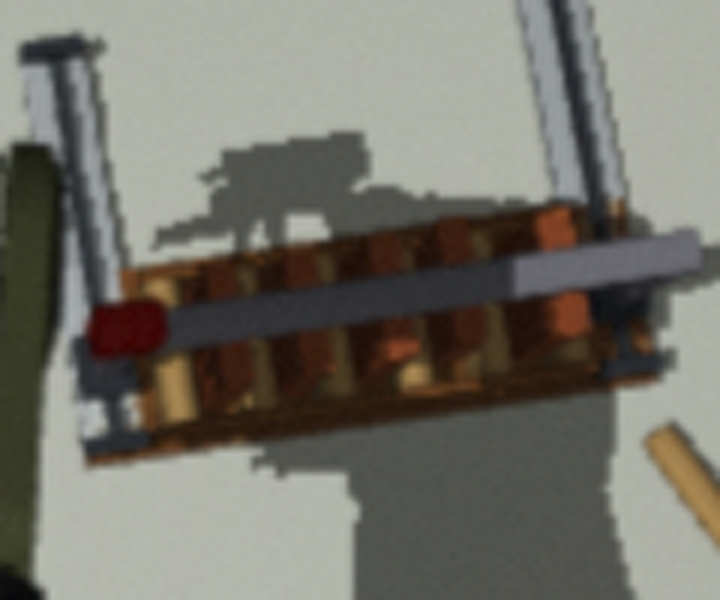

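View pics/s53f.png

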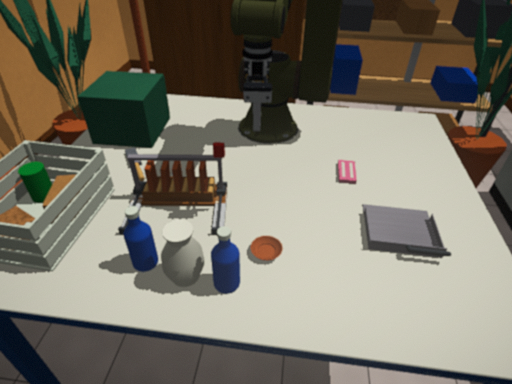

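Run:
```python
from station import ctrl
print(ctrl.hand_in(), ctrl.get_obs()['time_s'])
```

```text
the job is handed in; nothing more can be done
the job is handed in; nothing more can be done
```

I handed the job in after about 77 s of robot time. All five tiles (two blue, two green, one yellow) stand on their short ends in the rack, one per slot, and the bar is closed over them.

**What I did**
- I slid the bar by its red grip to the open stop. Travel was about 124 mm, ending in a contact force of about 39 N along the slide (about 43 N in all, felt at the wrist while gripping).
- I picked up each tile near one end with a light grip so it swung to hang vertically. I lowered it into its slot until the wrist force showed it resting on the slot floor, then let go.
- I gripped the bar again, slid it about 140 mm back to the closed stop, let go and moved clear. It stopped against a contact force of about 35 N.

**What went wrong along the way**
- With the second tile held, I overshot towards the first tile in slot 1 and may have bumped it. That tile rocked and stayed in its slot.
- The second tile, in slot 2, was later found tipped towards the robot by roughly 25°. I did not see the cause. I pushed it upright with closed fingers, then gripped its top and straightened it again because it had settled leaning about 9° against the slot 3 tile.

**Last checks**
- All five tiles stand in separate slots, and none is left lying on the table.
- The tile in slot 1 still leans about 6° by the scene camera. An earlier wrist-camera measurement gave less, so those two disagree.
- The bar grip measures within about 2 mm of its closed position.
- The pink look-alike measures where it was. The bottles, saucer, vase, dustpan and brush look untouched in the pictures, and the gripper touched nothing when I handed in.

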